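# Index the nozzle turret and unscrew the brass nozzle

### The arm

A 6-joint arm with a two-finger parallel gripper is mounted at the origin on the work surface. World frame = base frame: x ahead of the robot, y to its left, z up, the work surface at z = 0. Lengths are in m, angles in rad, forces in N, time in s.
With the tool pointing down it reaches from about 0.375 to 0.9 m from the base axis. Payload 3.1 kg.
Tool frame: the origin (TCP) lies midway between the tips of the shut fingers; the grasp point (between the pads) lies robot.tcp_to_grasp behind it (robot.tcp_to_grasp is the distance from the TCP to the grasp point, in m); z points along the fingers, y is the direction in which the jaws open and shut (so a half turn about z gives the same grasp; the last joint's range is limited). The gripper opens to 87 mm and grips with 3 to 60 N. Pads are 19 mm wide; open, the fingers measure 117 mm over their backs; the gripper's body (75 mm by 190 mm) begins 51 mm behind the grasp point.
Start: joints at [1.157, 0.527, 1.433, -0, 1.181, -0.178], TCP at [0.145, 0.608, 0.223] pointing down, gripper open.
Joint ranges: [-3.08, 3.08], [-0.75, 2.2], [0.22, 2.44], [-1.43, 4.57], [0, 2.65], [-2.85, 2.85]. Speed limits (rad/s): [2.79, 2.79, 3.14, 3.14, 3.14, 3.14].

### API

Orientations are given as a unit quaternion [x, y, z, w].
In Python, from rig import robot, cams, nets gives the robot as it stands. The module is installed in compiled form; this text tells all that it offers.
- The arm moves only by the tool play_rows, never from a script. Its argument "commands" is a list of rows, each an object of numbers: "x", "y", "z": the shift along the tool's x, y, z in mm; "spin": the turn about the tool's z in rad. In form: [{"x": .., "y": .., "z": .., "spin": ..}, ...]. A call has 1 to 8 rows; each row shifts and turns the pose as measured when the row begins, along the tool's axes as they then stand; what a row does not reach is not made up. A row lasts 1/10 s, in which the tool goes at most 50 mm and 8.59 degrees, less where a joint would pass 70% of its speed; a pose out of reach is approached as far as the arm can. A call is refused whole if a number of a shift passes 50 or a number of a turn 0.15, either way. A call with a gripper value outside its range is refused whole. "grip" is the opening, from 0 (shut) to 1 (fully open), set as the call begins (left out, the last holds). The fingers move at their own pace and stop on an object; "newtons" is the grip in N (left out, the last holds). Time passes only in rows, so rows that do not move let the fingers close. It gives the time, the measured TCP pose, the force and the opening at its end, in the units of the state.
- robot.get_obs(): the state, without advancing time (a new reading comes with each control period).
- cams.camera(name): name is "scene" or "side" or "wrist"; returns a dict with "img" (400x640x3 uint8, red, green, blue), "fx", "fy", "cx", "cy" (pixels), "k1" (the pictures are not rectified: a ray, as slopes to the right and down, at radius r is drawn at 1 + k1 r^2 times it, then the intrinsics apply), "world_to_cam" (4x4, takes a point from world to camera coordinates); the wrist camera has in their place "mount" (4x4, takes a point from camera to tool coordinates, whose origin is the TCP and whose axes are the flange's). Camera axes: x right, y up, looking along -z (the intrinsics and any distortion apply to the point x, -y, -z); pixel columns grow to the right and rows downward; lengths in m; the calibration is good to about 2 mm. A picture is of the moment at which its call begins: read the wrist's pose just before it. There is no depth.
- robot.hand_in(): hands the job in, once; it reports no verdict.
Trained networks look in a picture, given as the dict that the camera call returned (one of the last four; its "shot" number tells which), for a name from the list of things; names that differ only in an ending like _2 or _b are one class to them, and where a whole thing is asked for, a point or a joint stands for the part that bears it (a point fixed in the world has none). Each returns a list of dicts, best first, with "conf" (0 to 1); they miss things now and then, are a little off and sometimes report something else, mostly with a low value. They report only what shows in the picture. A call takes as long as a camera call. They do not tell look-alikes from the thing itself.
- nets.outline_of(picture, name): "region" (400x640 bool, what is visible of it) and "pixel" ([column, row] in pixels, amid what is visible of it).
The state is a dict: "time": time; "q": joint angles; "joint_velocities": joint speeds; "joint_torque": joint torques, N m; "position": TCP position; "tool_rot": TCP orientation; "ft_force": force on the tool from outside, world axes, zero at the start; "moment": the same for the moment, N m; "grip_width": finger opening in m.
Only numpy, scipy, OpenCV 4.12 (cv2) and the standard library are available. Lean on these libraries where they do the work, as an engineer would, in place of code of your own. Each camera call takes 0.05 s, during which the arm holds its last target.

### The job

Turn the turret by its knob until the brass nozzle stands over the red mark, in the gap of the wire hoop, and leave the turret there; then unscrew the brass nozzle (a quarter turn anticlockwise), draw it straight out, and set it down upright on the floor of the empty half of the blue tray, without dropping it. Leave the two steel nozzles in their seats and disturb nothing else on the bench.

Things in the scene. Friction and masses are not known exactly. Their poses are not given: they have to be found in the camera images.
- turret: The indexing turret, a grey cone 175 mm across with a knob on top, turning about the vertical axis of the stand; origin on that axis, 80 mm above the bench; its own -x points to the brass nozzle's seat, so it is indexed when its x agrees with the stand's x. Starts anywhere 50 degrees or more from there; turns both ways without end or clicks and stays where it is left (friction about 0.15 N m).
- stand: White round foot of the turret stand, 264 mm across, 12 mm thick, fixed, its place and yaw vary; origin under its centre, on the turret's axis; its -x points to the loading side, where the red mark is (roughly the robot's left). Above it, 80 to 132 mm over the bench, is the grey cone-shaped turret, 175 mm across, with three seats 120 degrees apart facing outward and up.
- hoop_back (a point): Point farthest from the red mark on a steel wire hoop, 6 mm thick, 118 mm from the turret's axis and 190 mm above the bench, with three posts down to the foot. It leaves the loading side open, 65 degrees either side of the mark.
- index_mark (a point): Red mark, 20 x 10 mm, on the foot of the stand at its loading side, 119 mm from the turret's axis, 13 mm above the bench.
- knob_top (a point): Centre of the top of the round black knob, 44 mm diameter, 30 mm tall, on the turret's vertical axis, top 188 mm above the bench. It turns the turret one to one and may be gripped at any yaw.
- nozzle_brass: Brass-coloured nozzle, loose, 0.10 to 0.19 kg, 66 mm long. Origin at the centre of its lower end, z along its axis to the tip; seated, the axis leans 35 to 38 degrees outward from vertical. Up from the origin: foot 27 mm diameter to 12 mm; two lugs along its +-x, 44 mm over their ends, 9 mm wide, 6 to 11 mm up; round grip 26 mm diameter from 12 to 50 mm; then a cone to the tip.
- brass_tip (a point): Centre of the brass nozzle's tip, 14 mm across. To unscrew: turn the nozzle about its own axis anticlockwise, seen looking onto the tip; it is free between 46 and 133 degrees (90 is best; clockwise is blocked), then pulls straight out along its axis, clear of the seat after 18 mm.
- seat_brass (a point): Centre of the brass nozzle's seat face on the turret, 60 mm from the turret's axis, 115 mm above the bench; the nozzle's origin is here when seated (about 1 mm play). A 5 mm high collar surrounds its foot; two steel hooks hold its lugs, their tops 16.5 mm above the seat face, 57 mm over their backs.
- nozzle_wide: Bright steel nozzle with a wide tip, loose, same lock, 60 mm long; origin and axes as the brass one. Stays in its seat.
- seat_wide (a point): Seat of the bright steel nozzle.
- nozzle_fine: Dark steel nozzle with a fine tip, loose, same lock, 68 mm long; origin and axes as the brass one. Stays in its seat.
- seat_fine (a point): Seat of the dark steel nozzle.
- tray: Blue plastic tray, fixed, 160 x 90 mm, 18 mm high, walls 4 mm, floor 4 mm, one wall across the middle; origin under its centre, long side along its x. It stands to the left or right of the stand. The half on its -x side (towards the robot) is empty, the other holds a used filter.
- empty_half (a point): Centre of the floor of the tray's empty half, about 74 x 82 mm inside, 4 mm above the bench; axes as the tray's.
- old_filter: Used filter, aluminium cup 40 mm across, 30 mm high with a black top, in the far half of the tray. Bystander.
- case: White and clear closed parts case, 132 x 87 x 32 mm, on the other side of the stand from the tray. Bystander.
- flux_bottle: White bottle with orange cap, 36 mm across, 85 mm tall. Bystander.
- screwdriver: Screwdriver with green handle, 150 mm, lying on the mat. Bystander.
- glass_panel: Flat black glass screen panel, 145 x 70 x 7 mm, lying on the mat. Bystander.
- swab_jar: Clear jar with blue lid, 60 mm across, 65 mm tall. Bystander.
- tape: Red tape dispenser, 90 x 40 mm, 62 mm high. Bystander.
Mind the look-alikes: they are no part of the job. Leave any purple look-alike of the nozzle_wide alone.

How it is judged:
By the outcome, as a careful person would: the job done as asked, in the order asked, and still so for the second after the job is handed in, with the robot touching nothing.
It also fails if it takes over 67 s, if anything falls off the work surface, if the arm or the gripper's body presses on something with over 40 N, if the wrist force passes 120 N, or if a joint passes its speed limit or range.

## Working session

There is one attempt and no reset: what is moved stays moved. The work goes in short steps, Python scripts to look and compute and a tool call to move; the robot and the scene stay as the last step left them, time stands still between calls to the robot, and variables do not carry over. Pictures are saved under pics/ and viewed, and the job is handed in when it is done.

Besides the shell and the picture viewer there is one more tool, called as name([rows], argument=value, ...), one row to a line, values as JSON. play_rows: Moves the arm, as the interface text tells. Its arguments: {"type":"object","properties":{"commands":{"type":"array"},"grip":{"type":"number"},"newtons":{"type":"number"}},"required":["commands"]}

```bash
mkdir -p pics; ls; python3 - <<'E'
from rig import robot,cams,nets
import cv2,numpy as np
o=robot.get_obs(); print(o, robot.tcp_to_grasp)
for n in ("scene","side","wrist"):
    c=cams.camera(n); cv2.imwrite(f"pics/{n}0.png",c["img"][:,:,::-1])
    print(n,{k:(np.round(v,4).tolist() if hasattr(v,'shape') else v) for k,v in c.items() if k!="img"})
E
```

```text
pics
{'time': 0.0, 'q': array([ 1.15748937e+00,  5.28442664e-01,  1.43391368e+00, -3.64313519e-07,
        1.18134860e+00, -1.78525640e-01]), 'joint_velocities': array([-9.02243807e-04,  1.18835369e-03, -3.03734893e-04,  6.00913067e-05,
       -7.51069794e-05, -9.75130714e-04]), 'joint_torque': array([-2.43193521e-03, -4.40031731e+01, -1.76592475e+01,  6.32846332e-02,
        5.81239408e-02, -2.10115841e-04]), 'position': array([0.14508526, 0.60718211, 0.22158243]), 'tool_rot': array([ 1.17121092e-01,  9.93117080e-01, -1.01028758e-03, -3.07827655e-04]), 'ft_force': array([-0.64790211, -0.2554561 ,  0.01332361]), 'moment': array([-0.0169179 ,  0.00237545,  0.02468418]), 'grip_width': 0.08690689222919357} 0.0187
scene {'fx': 366.5730201020824, 'fy': 366.5730201020824, 'cx': 322.5958314627708, 'cy': 198.8223820529451, 'k1': -0.012168115116132019, 'world_to_cam': [[-0.198, 0.9802, 0.009, 0.1085], [-0.796, -0.1661, 0.5821, 0.3674], [0.572, 0.1081, 0.8131, -1.4091], [0.0, 0.0, 0.0, 1.0]], 'shot': 1}
side {'fx': 509.97473324179487, 'fy': 509.97473324179487, 'cx': 313.7102855956371, 'cy': 197.54208878545128, 'k1': -0.1125733609247559, 'world_to_cam': [[-0.7831, -0.6217, -0.0167, 0.4728], [0.3625, -0.4782, 0.8, -0.3111], [-0.5053, 0.6204, 0.5998, -1.238], [0.0, 0.0, 0.0, 1.0]], 'shot': 2}
wrist {'fx': 316.116489821385, 'fy': 316.116489821385, 'cx': 321.96016742024057, 'cy': 198.45384608005403, 'k1': -0.023741933813197044, 'mount': [[0.0005, 0.9698, 0.2438, 0.0664], [1.0, -0.0002, -0.001, 0.0011], [-0.0009, 0.2438, -0.9698, -0.1623], [0.0, 0.0, 0.0, 1.0]], 'shot': 3}
```

View pics/scene0.png

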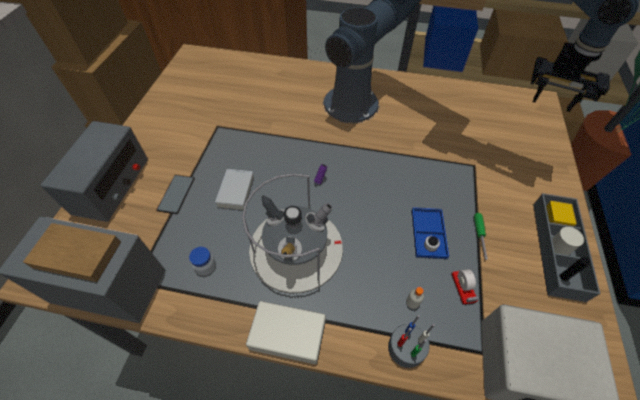

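View pics/side0.png

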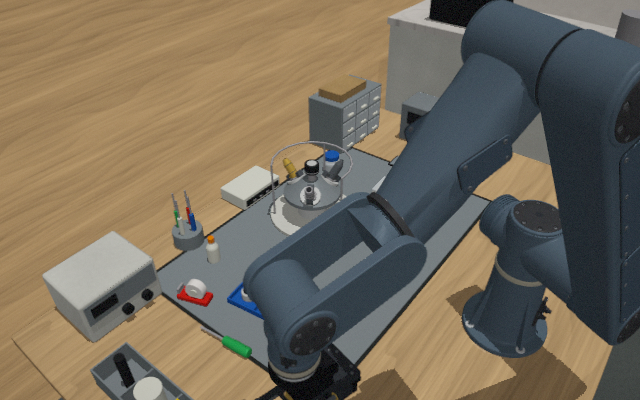

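View pics/wrist0.png

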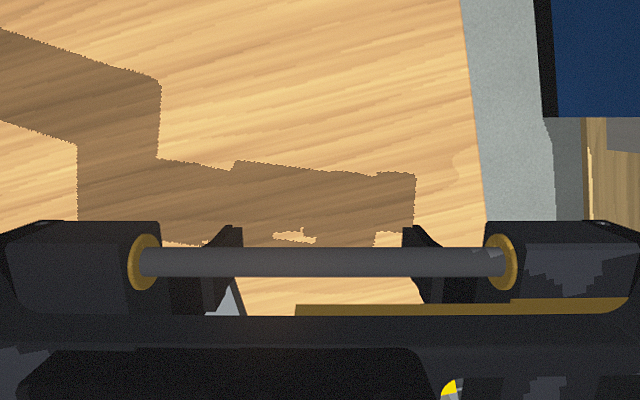

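The scene view shows the turret at about (293,235), the red mark at (337,242) on the robot's left and the brass nozzle at about (290,250), facing away from the robot. The blue tray is at (430,232) with its empty half on the robot side. A purple look-alike lies at (320,175). Next I'll measure these.

```bash
cat > h.py <<'E'
from rig import robot,cams,nets
import cv2,numpy as np
from scipy.spatial.transform import Rotation as R
def cam(n):
    o=robot.get_obs(); c=cams.camera(n)
    if "mount" in c:
        T=np.eye(4);T[:3,:3]=R.from_quat(o["tool_rot"]).as_matrix();T[:3,3]=o["position"]
        c["c2w"]=T@c["mount"]
    else: c["c2w"]=np.linalg.inv(c["world_to_cam"])
    return c
def ray(c,px):
    K=np.array([[c["fx"],0,c["cx"]],[0,c["fy"],c["cy"]],[0,0,1]])
    u=cv2.undistortPoints(np.array([[px]],float),K,np.array([c["k1"],0,0,0]))[0,0]
    d=c["c2w"][:3,:3]@np.array([u[0],-u[1],-1]); return c["c2w"][:3,3],d/np.linalg.norm(d)
def onz(c,px,z):
    o,d=ray(c,px); return o+d*(z-o[2])/d[2]
def proj(c,P):
    P=np.atleast_2d(P); w=np.linalg.inv(c["c2w"]); q=P@w[:3,:3].T+w[:3,3]
    s=np.stack([q[:,0]/-q[:,2],-q[:,1]/-q[:,2]],1); r2=(s**2).sum(1,keepdims=True); s=s*(1+c["k1"]*r2)
    return s*[c["fx"],c["fy"]]+[c["cx"],c["cy"]]
def tri(obs):
    A=np.zeros((3,3));b=np.zeros(3)
    for c,px in obs:
        o,d=ray(c,px);M=np.eye(3)-np.outer(d,d);A+=M;b+=M@o
    return np.linalg.solve(A,b)
def save(c,name,box=None,k=1):
    im=c["img"][:,:,::-1]
    if box: im=im[box[1]:box[3],box[0]:box[2]]
    cv2.imwrite("pics/"+name,cv2.resize(im,None,fx=k,fy=k,interpolation=cv2.INTER_CUBIC))
def st():
    o=robot.get_obs(); M=R.from_quat(o["tool_rot"]).as_matrix()
    print("t",round(o["time"],2),"q",np.round(o["q"],3),"p",np.round(o["position"],4),"\ntx",np.round(M[:,0],3),"ty",np.round(M[:,1],3),"tz",np.round(M[:,2],3),"F",np.round(o["ft_force"],1),"M",np.round(o["moment"],2),"g",round(o["grip_width"],4))
    return o,M
E
python3 - <<'E'
from h import *
Z=dict(index_mark=.013,knob_top=.188,brass_tip=.168,tray=.0,stand=.012,seat_brass=.115,empty_half=.004,hoop_back=.19,nozzle_brass=.14,nozzle_wide=.14,nozzle_fine=.14)
for n in ("scene","side"):
    c=cam(n)
    for k in Z:
        for d in nets.outline_of(c,k)[:2]:
            print(n,k,round(d["conf"],2),np.round(d["pixel"],1),int(d["region"].sum()),np.round(onz(c,d["pixel"],Z[k]),4))
    save(c,n+"1.png",(210,160,490,310) if n=="scene" else (220,100,420,250),2.8 if n=="scene" else 4)
st()
E
```

```text
scene index_mark 0.57 [295.1 266.2] 3840 [ 0.7104 -0.0436  0.013 ]
scene index_mark 0.18 [202.7 261.9] 587 [ 0.7494 -0.2943  0.013 ]
scene knob_top 0.57 [291.1 236.3] 2749 [ 0.7171 -0.0421  0.188 ]
scene brass_tip 0.65 [285.7 248.5] 122 [ 0.7404 -0.0504  0.168 ]
scene tray 0.69 [428.5 230.5] 1426 [0.5139 0.3122 0.    ]
scene stand 0.7 [293.1 263.7] 3785 [ 0.7039 -0.0509  0.012 ]
scene seat_brass 0.88 [296.  233.3] 2795 [ 0.6664 -0.0467  0.115 ]
scene seat_brass 0.41 [235.  189.6] 1216 [ 0.5648 -0.2463  0.115 ]
scene empty_half 0.69 [287.3 248.7] 108 [ 0.6585 -0.0797  0.004 ]
scene empty_half 0.68 [428.5 228.1] 1452 [0.5082 0.3111 0.004 ]
scene nozzle_brass 0.48 [285.8 247.6] 100 [ 0.7241 -0.0566  0.14  ]
scene nozzle_wide 0.55 [320.6 172.3] 155 [ 0.4752 -0.0217  0.14  ]
scene nozzle_fine 0.65 [267.4 205.8] 194 [ 0.615 -0.135  0.14 ]
scene nozzle_fine 0.15 [176.6 196.3] 899 [ 0.6348 -0.38    0.14  ]
side index_mark 0.45 [376.9 185. ] 37 [ 0.5641 -0.2886  0.013 ]
side index_mark 0.25 [236.1 341. ] 467 [0.4825 0.4486 0.013 ]
side brass_tip 0.52 [288.7 167.4] 168 [ 0.7092 -0.0183  0.168 ]
side tray 0.82 [243.1 303.3] 469 [ 0.5618  0.3461 -0.    ]
side stand 0.6 [292.  214.6] 1228 [0.6882 0.0015 0.012 ]
side seat_brass 0.82 [315.3 188.2] 1955 [ 0.6275 -0.0405  0.115 ]
side hoop_back 0.7 [284.7 216.7] 1184 [0.5476 0.1835 0.19  ]
side nozzle_brass 0.58 [290.7 169.5] 157 [ 0.7255 -0.0446  0.14  ]
side nozzle_wide 0.63 [336.5 169.4] 174 [ 0.6148 -0.1287  0.14  ]
side nozzle_fine 0.51 [335.7 170.3] 157 [ 0.6138 -0.1233  0.14  ]
side nozzle_fine 0.37 [327.9 157.1] 218 [ 0.6776 -0.1685  0.14  ]
t 1.35 q [ 1.158  0.528  1.433 -0.     1.181 -0.179] p [0.1454 0.6078 0.2225] 
tx [-0.973  0.233 -0.   ] ty [ 0.233  0.973 -0.   ] tz [-0. -0. -1.] F [ 1.  -0.3  0. ] M [-0.01 -0.03  0.  ] g 0.0871
```

```bash
ls pics
```

```text
scene0.png
scene1.png
side0.png
side1.png
wrist0.png
```

View pics/scene1.png

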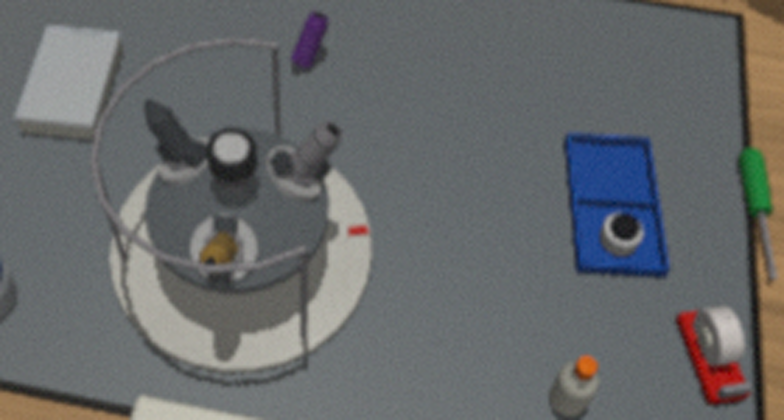

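View pics/side1.png

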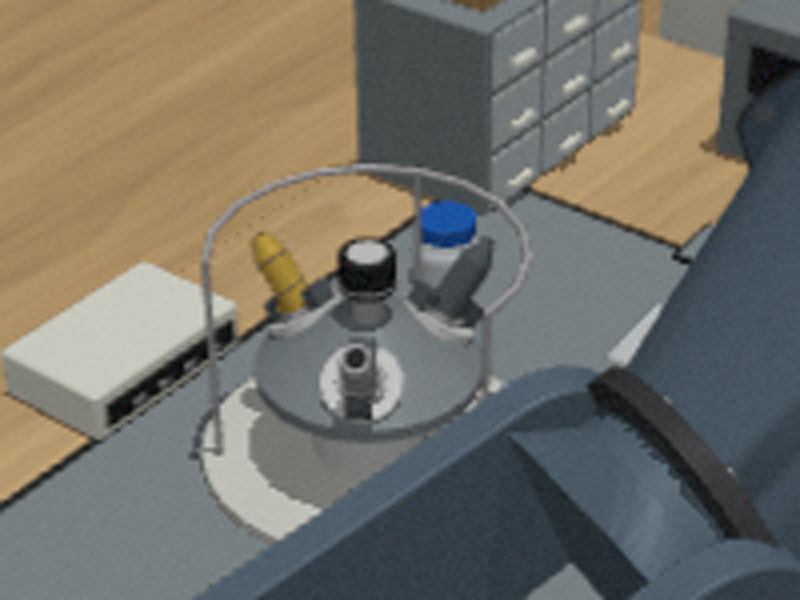

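```bash
python3 - <<'E'
from h import *
s=cam("scene"); d=cam("side")
k1=onz(s,(292.9,212.6),.188); k2=onz(d,(311.5,162),.188)
print("knob",k1,k2,tri([(s,(292.9,212.6)),(d,(311.5,162))]))
m=onz(s,(337.9,242.1),.013); print("mark",m, np.linalg.norm((m-k1)[:2]))
# white foot rim: fit circle on z=.012
g=s["img"].astype(int); white=(g.min(2)>165)
print(white.sum())
print("brass tip scene", onz(s,(284.5,251),.168), "side",onz(d,(286,159.5),.168))
for p in [(412.5,208.5),(442.5,209),(416.5,257),(448,257)]: print(onz(s,p,.018))
print("side hoop ends", onz(d,(271.5,164),.19), onz(s,(319,249.5),.19),onz(s,(308,176),.19))
E
```

```text
knob [ 0.65228066 -0.05412337  0.188     ] [ 0.65400491 -0.05786697  0.188     ] [ 0.65249238 -0.05466619  0.18955627]
mark [0.61352711 0.05749751 0.013     ] 0.118156924074657
3643
brass tip scene [ 0.74729401 -0.05149226  0.168     ] side [ 0.74407425 -0.04629356  0.168     ]
[0.45748047 0.25823874 0.018     ]
[0.44079534 0.34737196 0.018     ]
[0.61832096 0.2784958  0.018     ]
[0.6007345  0.36415253 0.018     ]
side hoop ends [0.73856149 0.02285817 0.19      ] [0.73855979 0.02846815 0.19      ] [ 0.53489066 -0.04309923  0.19      ]
```

play_rows([
  {"x": -30,"y": -24,"z": -30},
  {"x": -38,"y": -31,"z": -10},
  {"x": -38,"y": -31},
  {"x": -38,"y": -31},
  {"x": -38,"y": -31},
  {"x": -38,"y": -31},
  {"x": -38,"y": -31},
  {"x": -38,"y": -31},
], grip=0.8, newtons=30)

```text
invalid input
```

play_rows([
  {"x": -38,"y": -31},
  {"x": -38,"y": -31},
  {"x": -38,"y": -31},
  {"x": -38,"y": -31},
  {"x": -38,"y": -31},
  {"x": -38,"y": -31},
  {"x": -38,"y": -31},
  {"x": -38,"y": -31},
])

```text
invalid input
```

```bash
python3 - <<'E'
from h import *
o,M=st()
print(M.T@(np.array([.653,-.055,.23])-o["position"])*1000)
E
```

```text
t 1.45 q [ 1.157  0.527  1.433 -0.     1.181 -0.178] p [0.1454 0.6078 0.2225] 
tx [-0.973  0.233 -0.   ] ty [ 0.233  0.973 -0.   ] tz [-0. -0. -1.] F [-0.4  0.1 -0.6] M [ 0.02 -0.01  0.  ] g 0.0869
[-647.91272821 -526.52092109   -7.42463446]
```

play_rows([
  {"x": -30,"y": -24,"z": -30,"spin": 0},
  {"x": -38,"y": -31,"z": -10,"spin": 0},
  {"x": -38,"y": -31,"z": 0,"spin": 0},
  {"x": -38,"y": -31,"z": 0,"spin": 0},
  {"x": -38,"y": -31,"z": 0,"spin": 0},
  {"x": -38,"y": -31,"z": 0,"spin": 0},
  {"x": -38,"y": -31,"z": 0,"spin": 0},
  {"x": -38,"y": -31,"z": 0,"spin": 0},
], grip=0.8, newtons=30)

```text
time: 2.25
position: [0.3819, 0.3036, 0.264]
tool_rot: [0.111, 0.994, 0.003, 0.002]
ft_force: [1.4, 0.8, 0.4]
grip_width: 0.0694
```

play_rows([
  {"x": -38,"y": -31,"z": 0,"spin": 0},
  {"x": -38,"y": -31,"z": 0,"spin": 0},
  {"x": -38,"y": -31,"z": 0,"spin": 0},
  {"x": -38,"y": -31,"z": 0,"spin": 0},
  {"x": -38,"y": -31,"z": 0,"spin": 0},
  {"x": -38,"y": -31,"z": 0,"spin": 0},
  {"x": -38,"y": -31,"z": 0,"spin": 0},
  {"x": -38,"y": -31,"z": 0,"spin": 0},
])

```text
time: 3.05
position: [0.6268, -0.0129, 0.2661]
tool_rot: [0.112, 0.994, 0.005, 0.005]
ft_force: [0.1, 0.6, 0.0]
grip_width: 0.0699
```

```bash
python3 - <<'E'
from h import *
o,M=st()
print(M.T@(np.array([.653,-.055,.23])-o["position"])*1000)
E
```

```text
t 3.05 q [-0.203  0.482  1.386  0.011  1.265 -1.553] p [ 0.6268 -0.0129  0.2661] 
tx [-0.975  0.222 -0.009] ty [0.222 0.975 0.01 ] tz [ 0.011  0.008 -1.   ] F [0.1 0.6 0. ] M [ 0.02 -0.02  0.  ] g 0.0699
[-34.54660074 -35.62238473  36.0086404 ]
```

play_rows([
  {"x": -30,"y": -30,"z": 0,"spin": 0},
  {"x": -4,"y": -5,"z": 0,"spin": 0},
  {"x": 0,"y": 0,"z": 0,"spin": 0.15},
  {"x": 0,"y": 0,"z": 0,"spin": 0.15},
  {"x": 0,"y": 0,"z": 0,"spin": 0.15},
  {"x": 0,"y": 0,"z": 0,"spin": 0.15},
  {"x": 0,"y": 0,"z": 0,"spin": 0.15},
  {"x": 0,"y": 0,"z": 0,"spin": 0},
])

```text
time: 3.85
position: [0.6546, -0.0616, 0.264]
tool_rot: [0.471, 0.882, 0.006, 0.002]
ft_force: [0.4, -0.2, 0.3]
grip_width: 0.0692
```

```bash
python3 - <<'E'
from h import *
o,M=st()
print(M.T@(np.array([.653,-.055,.165])-o["position"])*1000)
c=cam("wrist"); save(c,"w1.png"); s=cam("side"); save(s,"side2.png",(220,60,420,210),4)
print(proj(c,[[.653,-.055,.188]]))
E
```

```text
t 3.85 q [-0.269  0.529  1.306  0.011  1.3   -0.862] p [ 0.6546 -0.0616  0.264 ] 
tx [-0.557  0.831  0.002] ty [0.83  0.557 0.013] tz [ 0.01   0.009 -1.   ] F [ 0.4 -0.2  0.3] M [-0.1   0.06 -0.02] g 0.0692
[ 6.15874737  1.05509021 99.02821082]
[[322.48853461 199.88509577]]
```

View pics/w1.png

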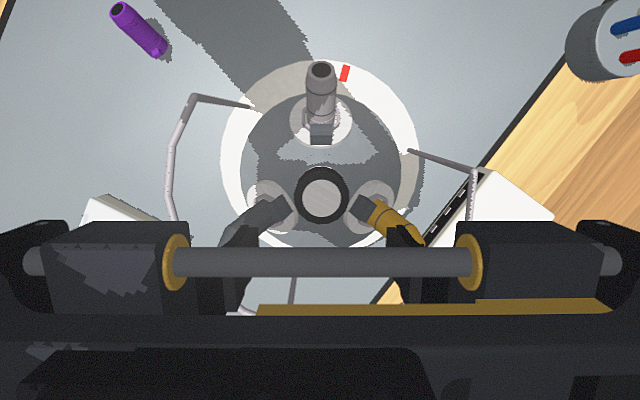

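View pics/side2.png

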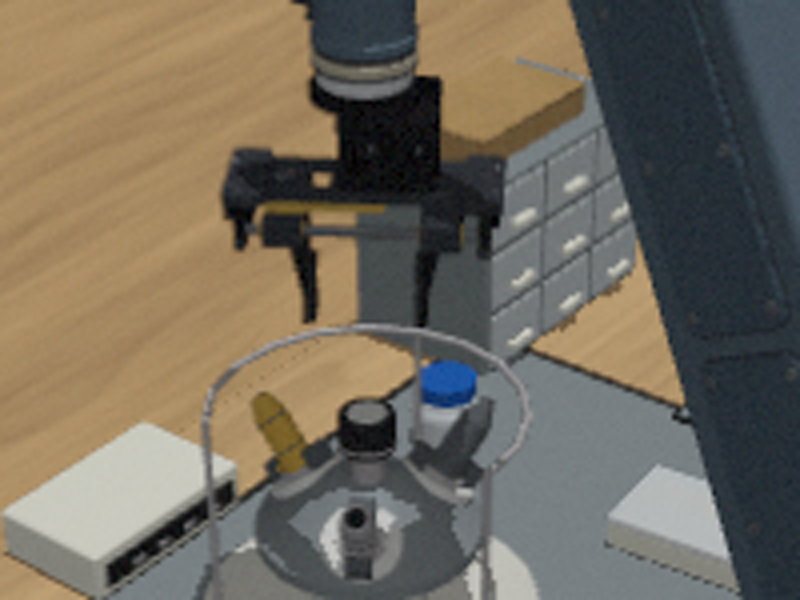

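play_rows([
  {"x": 5,"y": 0,"z": 0,"spin": 0.15},
  {"x": 0,"y": 0,"z": 0,"spin": 0.15},
  {"x": 0,"y": 0,"z": 0,"spin": 0},
])

```text
time: 4.25
position: [0.6513, -0.0564, 0.2641]
tool_rot: [0.596, 0.803, 0.006, 0.001]
ft_force: [-0.2, -0.3, -0.3]
grip_width: 0.0695
```

```bash
python3 - <<'E'
from h import *
o,M=st()
c=cam("wrist"); save(c,"w2.png")
g=c["img"].astype(int)
# knob top: bright disc
for d in nets.outline_of(c,"knob_top")[:1]: print(d["conf"],d["pixel"])
m=((g[:,:,0]-g[:,:,1])>80)&(g[:,:,1]<90)
n,l,s,ce=cv2.connectedComponentsWithStats(m.astype(np.uint8))
for i in range(1,n):
    if s[i,4]>30: print("red",s[i],ce[i],onz(c,ce[i],.013))
print(proj(c,[[.653,-.055,.188]]))
for n_ in ("brass_tip","nozzle_brass"):
  for d in nets.outline_of(c,n_)[:1]: print(n_,d["conf"],d["pixel"],onz(c,d["pixel"],.168))
E
```

```text
t 4.25 q [-0.262  0.524  1.315  0.011  1.296 -0.559] p [ 0.6513 -0.0564  0.2641] 
tx [-0.29   0.957  0.006] ty [0.957 0.289 0.012] tz [ 0.01   0.009 -1.   ] F [-0.2 -0.3 -0.3] M [-0.09  0.05  0.02] g 0.0695
0.77 [324.5, 175.4]
red [312  68   8  16 110] [315.81818182  75.60909091] [0.6122832  0.05844855 0.013     ]
[[322.69391167 207.22232912]]
brass_tip 0.89 [406.8, 212.4] [ 0.72523539 -0.04391908  0.168     ]
nozzle_brass 0.87 [405.5, 212.7] [ 0.72425493 -0.04449094  0.168     ]
```

View pics/w2.png

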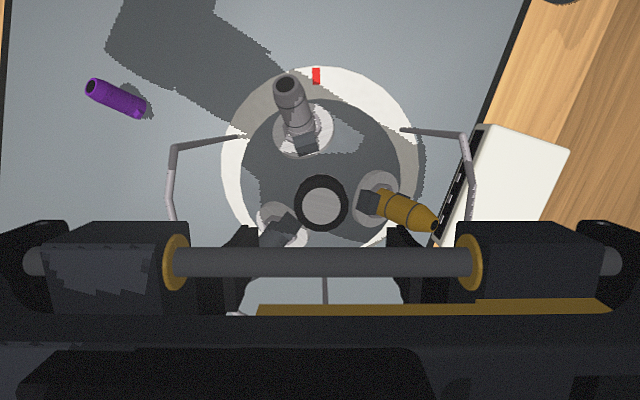

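```bash
python3 - <<'E'
from h import *
o,M=st()
c=cam("wrist")
C=onz(c,(321.5,203.5),.188); print("C",C)
for n,p,z in (("brass",(435,227),.168),("wide",(285,85),.163),("mark",(315.8,75.6),.013)):
    q=onz(c,p,z); v=q-C; print(n,q,np.degrees(np.arctan2(v[1],v[0])),np.hypot(*v[:2]))
print(M.T@(np.array([C[0],C[1],.165])-o["position"])*1000)
E
```

```text
t 4.45 q [-0.263  0.524  1.315  0.011  1.296 -0.56 ] p [ 0.6514 -0.0567  0.2641] 
tx [-0.29   0.957  0.005] ty [0.957 0.29  0.012] tz [ 0.01   0.009 -1.   ] F [-0.  -0.3 -0.4] M [-0.12 -0.03 -0.01] g 0.07
C [ 0.65135589 -0.05264452  0.188     ]
brass [ 0.75364433 -0.04947116  0.168     ] 1.7769555922678577 0.10233766045025793
wide [0.59774532 0.02558971 0.163     ] 124.42117312020989 0.09484032921769109
mark [0.61234807 0.05814149 0.013     ] 109.39719445093623 0.11745274989971276
[ 3.36135998e+00 -2.02198482e-02  9.91136842e+01]
```

play_rows([
  {"x": 3,"y": 0,"z": 40,"spin": 0},
  {"x": 1,"y": 0,"z": 30,"spin": 0},
  {"x": 0,"y": 0,"z": 20,"spin": 0},
  {"x": 0,"y": 0,"z": 8,"spin": 0},
  {"x": 0,"y": 0,"z": 0,"spin": 0},
])

```text
time: 5.0
position: [0.6538, -0.053, 0.1654]
tool_rot: [0.593, 0.805, 0.007, 0.004]
ft_force: [-0.6, -0.2, -0.0]
grip_width: 0.0693
```

play_rows([
  {"x": 0,"y": 0,"z": 0,"spin": 0},
  {"x": 0,"y": 0,"z": 0,"spin": 0},
  {"x": 0,"y": 0,"z": 0,"spin": 0},
  {"x": 0,"y": 0,"z": 0,"spin": 0},
], grip=0.3, newtons=30)

```text
time: 5.4
position: [0.6519, -0.0546, 0.1679]
tool_rot: [0.592, 0.806, 0.005, 0.004]
ft_force: [-11.7, -6.0, -1.5]
grip_width: 0.0453
```

```bash
python3 - <<'E'
from h import *
o,M=st()
c=cam("side"); save(c,"side3.png",(220,60,420,210),4)
E
```

```text
t 5.4 q [-0.257  0.623  1.416  0.007  1.093 -0.564] p [ 0.6519 -0.0546  0.1679] 
tx [-0.299  0.954 -0.   ] ty [0.954 0.299 0.012] tz [ 0.011  0.003 -1.   ] F [-11.7  -6.   -1.5] M [-1.03  1.93  0.06] g 0.0453
```

View pics/side3.png

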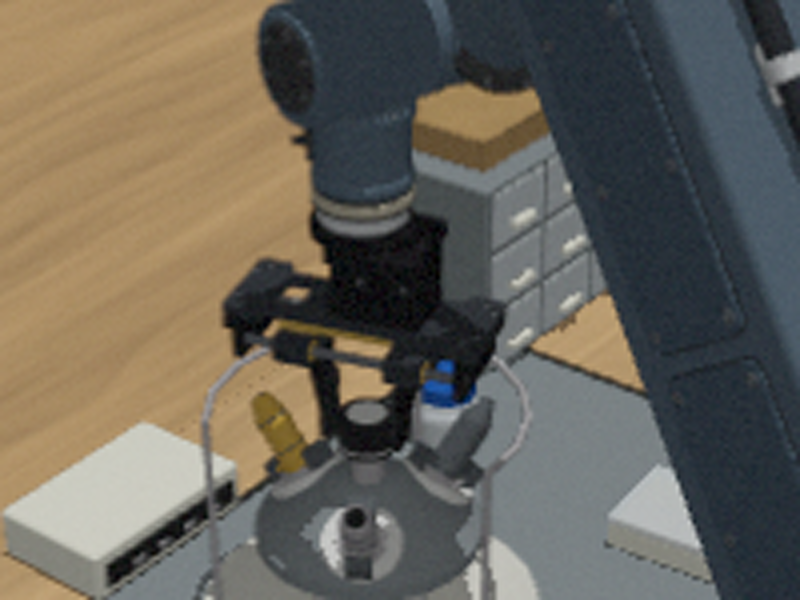

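play_rows([
  {"x": 0,"y": 0,"z": 0,"spin": -0.15},
  {"x": 0,"y": 0,"z": 0,"spin": -0.15},
  {"x": 0,"y": 0,"z": 0,"spin": -0.15},
  {"x": 0,"y": 0,"z": 0,"spin": -0.15},
  {"x": 0,"y": 0,"z": 0,"spin": -0.15},
  {"x": 0,"y": 0,"z": 0,"spin": -0.15},
  {"x": 0,"y": 0,"z": 0,"spin": -0.15},
  {"x": 0,"y": 0,"z": 0,"spin": -0.15},
])

```text
time: 6.25
position: [0.6505, -0.0556, 0.1678]
tool_rot: [0.032, 0.999, 0.003, 0.006]
ft_force: [0.5, -1.4, -2.4]
grip_width: 0.043
```

```bash
python3 - <<'E'
from h import *
o,M=st()
print("yaw of ty",np.degrees(np.arctan2(M[1,1],M[0,1])))
c=cam("wrist"); save(c,"w3.png")
E
```

```text
t 6.25 q [-0.26   0.622  1.419  0.009  1.092 -1.77 ] p [ 0.6505 -0.0556  0.1678] 
tx [-0.998  0.064 -0.011] ty [0.064 0.998 0.006] tz [ 0.011  0.005 -1.   ] F [ 0.5 -1.4 -2.4] M [ 0.18 -0.03 -0.15] g 0.043
yaw of ty 86.32747503497353
```

View pics/w3.png

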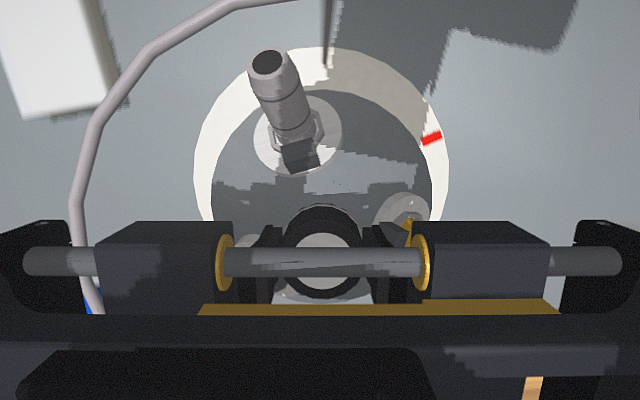

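```bash
python3 - <<'E'
from h import *
o,M=st()
c=cam("wrist")
print("knob",onz(c,(322,258),.188))
C=np.array([.6515,-.0545,0])
for n,p,z in (("wide",(268,62),.163),("mark",(432,138),.013)):
    q=onz(c,p,z); v=q-C; print(n,q,np.degrees(np.arctan2(v[1],v[0])),np.hypot(*v[:2]))
E
```

```text
t 6.3 q [-0.26   0.622  1.419  0.008  1.092 -1.775] p [ 0.6505 -0.0556  0.1678] 
tx [-0.998  0.059 -0.011] ty [0.059 0.998 0.005] tz [ 0.011  0.005 -1.   ] F [ 0.8 -0.9 -3. ] M [ 0.21 -0.01  0.25] g 0.0431
knob [ 0.64986844 -0.05435686  0.188     ]
wide [ 0.55580568 -0.07521859  0.163     ] -167.7835592243692 0.09791150352656108
mark [0.61068098 0.05829917 0.013     ] 109.89384099136257 0.11995768384912764
```

play_rows([
  {"x": 0,"y": 0,"z": 0,"spin": -0.15},
  {"x": 0,"y": 0,"z": 0,"spin": -0.15},
  {"x": 0,"y": 0,"z": 0,"spin": -0.15},
  {"x": 0,"y": 0,"z": 0,"spin": -0.15},
  {"x": 0,"y": 0,"z": 0,"spin": -0.05},
  {"x": 0,"y": 0,"z": 0,"spin": 0},
])

```text
time: 6.95
position: [0.6506, -0.056, 0.1678]
tool_rot: [-0.284, 0.959, 0.003, 0.006]
ft_force: [1.9, -1.1, -2.5]
grip_width: 0.0434
```

```bash
python3 - <<'E'
from h import *
o,M=st()
print("yaw of ty",np.degrees(np.arctan2(M[1,1],M[0,1])))
c=cam("wrist"); save(c,"w4.png"); c=cam("scene"); save(c,"scene4.png",(210,160,410,310),4)
E
```

```text
t 6.95 q [-0.262  0.622  1.418  0.013  1.093 -2.414] p [ 0.6506 -0.056   0.1678] 
tx [-0.839 -0.544 -0.014] ty [-0.545  0.839  0.001] tz [ 0.011  0.009 -1.   ] F [ 1.9 -1.1 -2.5] M [0.48 0.33 0.15] g 0.0434
yaw of ty 122.99271537749568
```

View pics/w4.png

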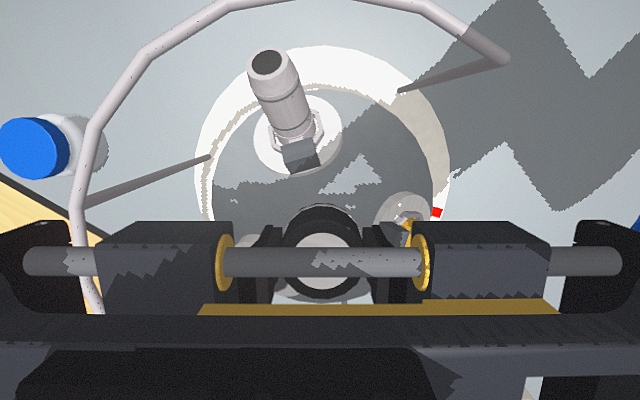

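View pics/scene4.png

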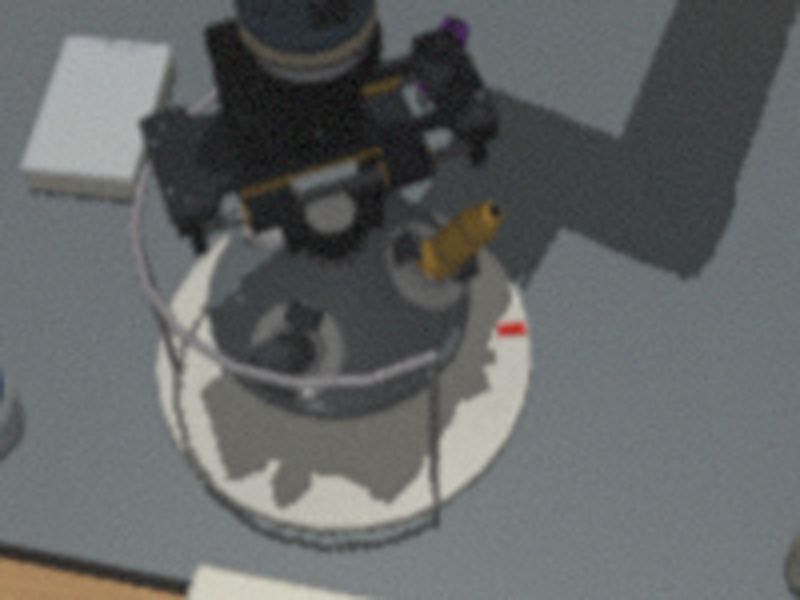

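```bash
python3 - <<'E'
from h import *
o,M=st()
c=cam("wrist"); s=cam("scene")
C=np.array([.6515,-.0545,0])
for cc,n,p,z in ((c,"wide",(268.5,62.5),.163),(s,"brass",(333.2,212.5),.168),(s,"mark",(337.9,242.1),.013),(s,"base",(318,226.5),.12)):
    q=onz(cc,p,z); v=q-C; print(n,q,np.degrees(np.arctan2(v[1],v[0])),np.hypot(*v[:2]))
print("turned", np.degrees(np.arctan2(M[1,1],M[0,1]))-17.4+3)
E
```

```text
t 7.05 q [-0.262  0.622  1.418  0.012  1.093 -2.414] p [ 0.6506 -0.056   0.1678] 
tx [-0.839 -0.545 -0.014] ty [-0.545  0.839  0.001] tz [ 0.011  0.008 -1.   ] F [ 1.8 -1.4 -2.6] M [0.54 0.34 0.09] g 0.0435
wide [ 0.58687072 -0.12745949  0.163     ] -131.53529756200646 0.09746810570345157
brass [0.61893268 0.03978813 0.168     ] 109.05502127480725 0.09975410608089694
mark [0.61352711 0.05749751 0.013     ] 108.72928930753861 0.1182598071293361
base [0.63798647 0.00499145 0.12      ] 102.79762474644215 0.06100694895148724
turned 108.60603263879511
```

play_rows([
  {"x": 0,"y": 0,"z": 0,"spin": 0},
  {"x": 0,"y": 0,"z": 0,"spin": 0},
  {"x": 0,"y": 0,"z": 0,"spin": 0},
  {"x": 0,"y": 0,"z": -15,"spin": 0},
  {"x": 0,"y": 0,"z": -40,"spin": 0},
  {"x": 0,"y": 0,"z": -45,"spin": 0},
  {"x": 0,"y": 0,"z": -40,"spin": 0},
], grip=0.75)

```text
time: 7.85
position: [0.6465, -0.0559, 0.3104]
tool_rot: [-0.284, 0.959, 0.004, 0.003]
ft_force: [1.2, 0.0, -0.0]
grip_width: 0.0649
```

```bash
python3 - <<'E'
from h import *
o,M=st()
c=cam("wrist"); save(c,"w5.png")
s=cam("scene"); save(s,"scene5.png",(210,160,410,310),4)
print(M.T@(np.array([.317,-.567,.5])-o["position"])*1000)
for p in ((130,135),(40,230),(65,110)): print(onz(s,p,.15))
E
```

```text
t 7.85 q [-0.263  0.482  1.261  0.01   1.398 -2.41 ] p [ 0.6465 -0.0559  0.3104] 
tx [-0.839 -0.544 -0.007] ty [-0.544  0.839  0.006] tz [ 0.003  0.009 -1.   ] F [ 1.2  0.  -0. ] M [ 0.01 -0.02 -0.02] g 0.0649
[ 553.06262632 -248.48500009 -195.25540463]
[ 0.45828445 -0.60625302  0.15      ]
[ 0.80571005 -0.66065117  0.15      ]
[ 0.39812662 -0.86379218  0.15      ]
```

View pics/w5.png

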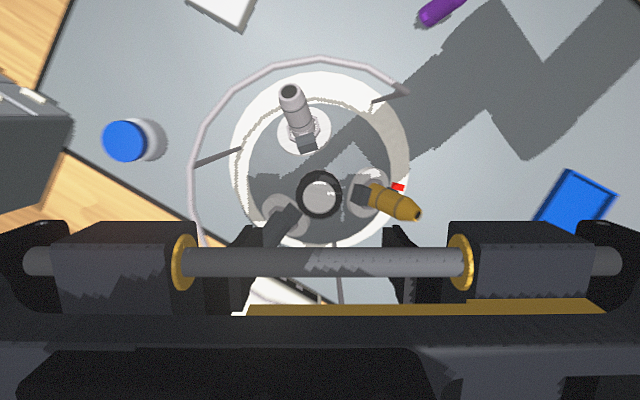

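View pics/scene5.png

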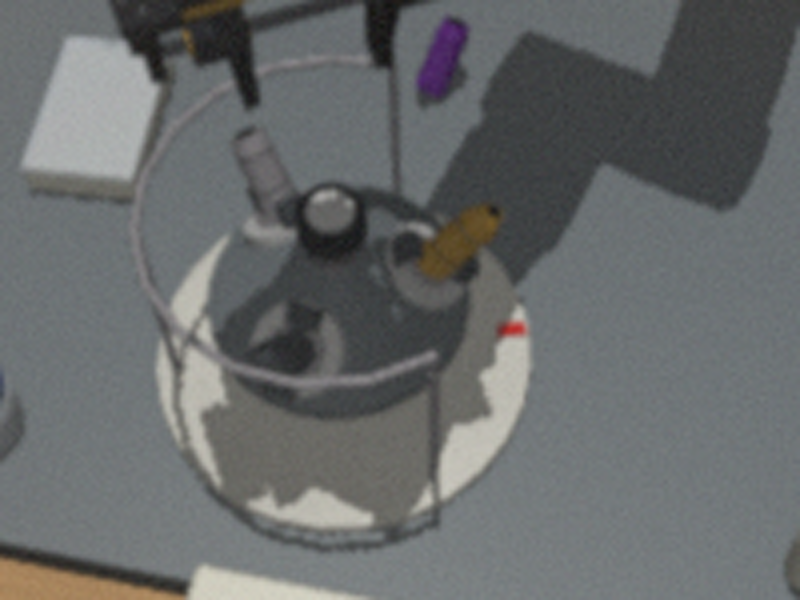

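```bash
python3 - <<'E'
from h import *
o,M=st()
c=cam("wrist"); save(c,"w5b.png",(210,70,450,250),3.3)
C=onz(c,(319.5,193.5),.188);print(C)
for n,p,z in (("brass",(417.5,214),.168),("wide",(291,91),.163),("mark",(398,187),.013)):
    q=onz(c,p,z); v=q-C; print(n,q,np.degrees(np.arctan2(v[1],v[0])),np.hypot(*v[:2]))
E
```

```text
t 7.95 q [-0.263  0.476  1.254  0.01   1.396 -2.41 ] p [ 0.6505 -0.0569  0.3167] 
tx [-0.839 -0.544 -0.018] ty [-0.544  0.839 -0.005] tz [ 0.018  0.005 -1.   ] F [0.8 0.2 0.1] M [-0.   -0.03 -0.03] g 0.0653
[ 0.65603883 -0.05561822  0.188     ]
brass [0.62368428 0.04336495 0.168     ] 108.10097636953736 0.10413685182746456
wide [ 0.5920881  -0.12946047  0.163     ] -130.8940424377813 0.09768507403966267
mark [0.62146748 0.06058252 0.013     ] 106.5684792954319 0.12123444094922221
```

View pics/w5b.png

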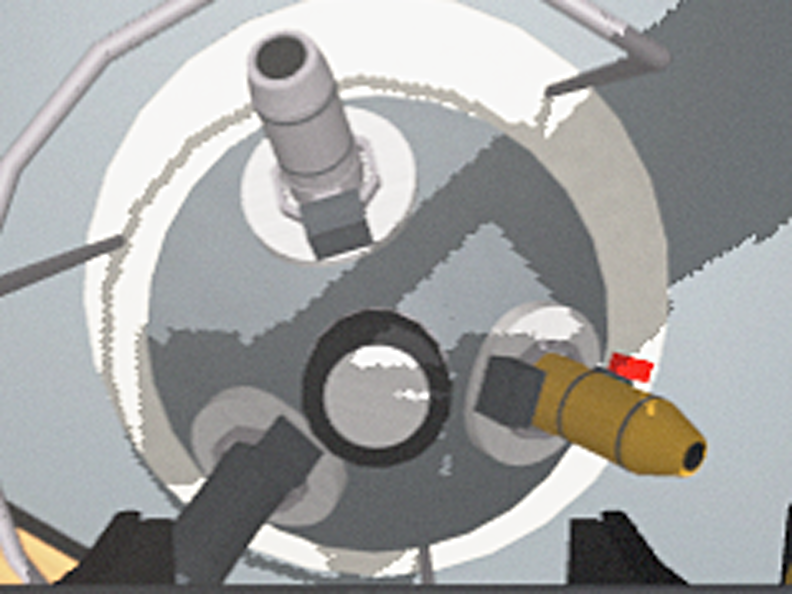

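```bash
python3 - <<'E'
from h import *
o,M=st()
c=cam("wrist"); save(c,"w5c.png",(210,70,450,250),3.3)
f=lambda a:(a[0]/3.3+209.85,a[1]/3.3+69.85)
C=onz(c,f((377,397)),.188);print(C)
for n,p,z in (("brass",(692,455),.168),("wide",(281,56),.163),("mark",(632,368),.013)):
    q=onz(c,f(p),z); v=q-C; print(n,q,np.degrees(np.arctan2(v[1],v[0])),np.hypot(*v[:2]))
E
cmp pics/w5b.png pics/w5c.png; python3 -c "
import cv2;a=cv2.imread('pics/w5b.png').astype(int);b=cv2.imread('pics/w5c.png').astype(int);print(abs(a-b).mean())"
```

```text
t 8.0 q [-0.263  0.479  1.259  0.01   1.394 -2.41 ] p [ 0.6488 -0.0565  0.3131] 
tx [-0.839 -0.544 -0.014] ty [-0.544  0.839 -0.001] tz [ 0.012  0.007 -1.   ] F [0.7 0.6 0.7] M [0.04 0.05 0.01] g 0.0651
[ 0.64770772 -0.05359699  0.188     ]
brass [0.61428635 0.04029047 0.168     ] 109.59433905916539 0.09965863335250114
wide [ 0.58421535 -0.12720213  0.163     ] -130.78131206718848 0.09720596407122371
mark [0.60802347 0.05953802 0.013     ] 109.32928637731412 0.11989316051200852
pics/w5b.png pics/w5c.png differ: byte 44, line 3
12.981197355145166
```

View pics/w5c.png

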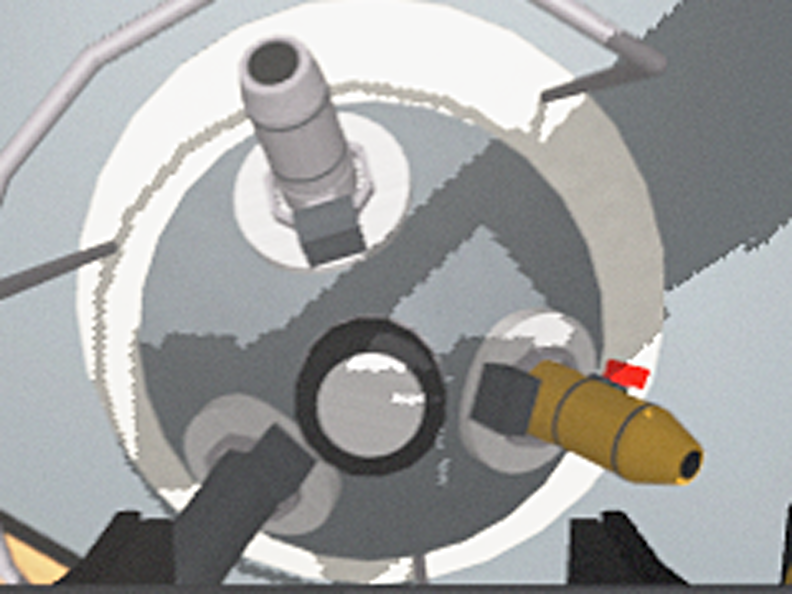

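```bash
python3 - <<'E'
from h import *
o=robot.get_obs(); c=cam("wrist")  # use calibration only
T=np.eye(4)
tz=np.array([.012,.007,-1]);tx=np.array([-.839,-.544,-.014]);tz/=np.linalg.norm(tz);ty=np.cross(tz,tx);ty/=np.linalg.norm(ty);tx=np.cross(ty,tz)
T[:3,:3]=np.stack([tx,ty,tz],1);T[:3,3]=[.6488,-.0565,.3131];c["c2w"]=T@c["mount"]
f=lambda a:(a[0]/3.3+209.85,a[1]/3.3+69.85)
C=onz(c,f((370,404)),.188);print(C)
for n,p,z in (("brass",(690,463),.168),("wide",(273,61),.163),("mark",(629,375),.013)):
    q=onz(c,f(p),z); v=q-C; print(n,q,np.degrees(np.arctan2(v[1],v[0])),np.hypot(*v[:2]))
save(cam("wrist"),"w5d.png",(210,70,450,250),3.3); st()
E
```

```text
[ 0.65055267 -0.05413825  0.188     ]
brass [0.61672375 0.04136398 0.168     ] 109.50523129406228 0.10131668683967529
wide [ 0.58666487 -0.12838921  0.163     ] -130.70971232729278 0.09795334336260816
mark [0.61145397 0.06038028 0.013     ] 108.85083609749422 0.1210091020609793
t 8.15 q [-0.263  0.485  1.266  0.01   1.394 -2.41 ] p [ 0.6457 -0.0557  0.3067] 
tx [-0.839 -0.544 -0.005] ty [-0.544  0.839  0.009] tz [-0.    0.01 -1.  ] F [ 0.6  0.4 -1.1] M [0.06 0.05 0.01] g 0.0656
```

play_rows([
  {"x": 0,"y": 0,"z": -20,"spin": 0.15},
  {"x": 0,"y": 0,"z": -25,"spin": 0.15},
  {"x": 0,"y": 0,"z": -25,"spin": 0.15},
  {"x": 0,"y": 0,"z": -25,"spin": 0.15},
  {"x": 0,"y": 0,"z": -25,"spin": 0.15},
  {"x": 0,"y": 0,"z": -25,"spin": 0.15},
  {"x": 0,"y": 0,"z": -20,"spin": 0.15},
  {"x": 0,"y": 0,"z": -10,"spin": 0.15},
])

```text
time: 8.95
position: [0.6415, -0.0566, 0.4681]
tool_rot: [0.31, 0.951, 0.004, -0.022]
ft_force: [-0.4, 0.0, 0.1]
grip_width: 0.0653
```

```bash
python3 - <<'E'
from h import *
o,M=st()
print(M.T@(np.array([.317,-.567,.5])-o["position"])*1000)
E
```

```text
t 8.95 q [-0.266  0.422  0.957  0.009  1.805 -1.204] p [ 0.6415 -0.0566  0.4681] 
tx [-0.807  0.589  0.043] ty [ 0.589  0.808 -0.007] tz [-0.039  0.02  -0.999] F [-0.4  0.   0.1] M [-0.05 -0.07 -0.  ] g 0.0653
[ -37.29700773 -603.81080802  -29.49531976]
```

play_rows([
  {"x": -3,"y": -40,"z": -4,"spin": 0},
  {"x": -3,"y": -48,"z": -4,"spin": 0},
  {"x": -3,"y": -48,"z": -4,"spin": 0},
  {"x": -3,"y": -48,"z": -4,"spin": 0.1},
  {"x": -3,"y": -48,"z": -4,"spin": 0.1},
  {"x": -3,"y": -48,"z": -4,"spin": 0},
  {"x": -3,"y": -48,"z": -4,"spin": 0},
  {"x": -3,"y": -48,"z": 0,"spin": 0},
])

```text
time: 9.75
position: [0.4083, -0.3579, 0.4847]
tool_rot: [0.402, 0.915, 0.005, -0.036]
ft_force: [0.9, -1.1, 0.8]
grip_width: 0.0651
```

```bash
python3 - <<'E'
from h import *
o,M=st()
print(M.T@(np.array([.317,-.567,.5])-o["position"])*1000)
E
```

```text
t 9.75 q [-0.911  0.256  1.163 -0.026  1.79  -1.658] p [ 0.4083 -0.3579  0.4847] 
tx [-0.674  0.736  0.069] ty [ 0.737  0.676 -0.02 ] tz [-0.061  0.038 -0.997] F [ 0.9 -1.1  0.8] M [-0.09 -0.05 -0.04] g 0.0651
[ -91.29345697 -208.91846473  -17.59336326]
```

play_rows([
  {"x": -18,"y": -42,"z": -4,"spin": 0},
  {"x": -18,"y": -42,"z": -4,"spin": 0},
  {"x": -18,"y": -42,"z": -4,"spin": 0},
  {"x": -18,"y": -42,"z": -4,"spin": 0},
  {"x": -18,"y": -40,"z": 0,"spin": 0},
  {"x": 0,"y": 0,"z": 0,"spin": 0},
])

```text
time: 10.35
position: [0.3047, -0.5749, 0.4846]
tool_rot: [0.406, 0.913, 0.013, -0.045]
ft_force: [0.3, 1.0, 0.1]
grip_width: 0.0649
```

```bash
python3 - <<'E'
from h import *
o,M=st()
D=np.array([np.cos(-1.234)*.7,np.sin(-1.234)*.7,.7])  # outward+up
print("outup in tool",M.T@D*1000/20)
E
```

```text
t 10.35 q [-1.232  0.459  0.86  -0.051  1.903 -1.98 ] p [ 0.3047 -0.5749  0.4846] 
tx [-0.666  0.74   0.093] ty [ 0.742  0.67  -0.014] tz [-0.072  0.06  -0.996] F [0.3 1.  0.1] M [-0.11 -0.08 -0.05] g 0.0649
outup in tool [-28.89546992 -14.02478486 -37.66108373]
```

play_rows([
  {"x": -15,"y": -7,"z": -19,"spin": 0},
  {"x": -15,"y": -7,"z": -19,"spin": 0},
  {"x": -15,"y": -7,"z": -19,"spin": 0},
  {"x": -15,"y": -7,"z": -19,"spin": 0},
  {"x": -15,"y": -7,"z": -19,"spin": 0},
  {"x": -15,"y": -7,"z": -19,"spin": 0},
])

```text
time: 10.95
position: [0.3339, -0.6602, 0.5535]
tool_rot: [0.405, 0.912, 0.027, -0.057]
ft_force: [0.5, 0.3, -2.3]
grip_width: 0.0652
```

```bash
python3 - <<'E'
from h import *
o,M=st()
D=np.array([np.cos(-1.234)*.7,np.sin(-1.234)*.7,.7])  # outward+up
print("outup in tool",M.T@D*1000/20)
E
```

```text
t 10.95 q [-1.234  0.715  0.227 -0.061  2.317 -2.008] p [ 0.3339 -0.6602  0.5535] 
tx [-0.665  0.736  0.126] ty [0.743 0.67  0.004] tz [-0.081  0.096 -0.992] F [ 0.5  0.3 -2.3] M [-0.14 -0.04 -0.01] g 0.0652
outup in tool [-27.61713229 -13.39575538 -38.8310152 ]
```

play_rows([
  {"x": -27,"y": -13,"z": -38,"spin": 0},
  {"x": -27,"y": -13,"z": -38,"spin": 0},
  {"x": -27,"y": -13,"z": -38,"spin": 0},
  {"x": -27,"y": -13,"z": -38,"spin": 0},
])

```text
time: 11.35
position: [0.3195, -0.6689, 0.5925]
tool_rot: [0.405, 0.914, -0.008, -0.016]
ft_force: [0.1, -0.1, 0.4]
grip_width: 0.0654
```

```bash
python3 - <<'E'
from h import *
o,M=st()
u=np.array([np.cos(-1.234),np.sin(-1.234),0])
print("tilt outward deg",np.degrees(np.arcsin(M[:,2]@u)))
E
```

```text
t 11.35 q [-1.261  0.665  0.218 -0.045  2.269 -2.028] p [ 0.3195 -0.6689  0.5925] 
tx [-0.672  0.74   0.024] ty [ 0.74   0.673 -0.027] tz [-0.036 -0.001 -0.999] F [ 0.1 -0.1  0.4] M [-0.03 -0.05 -0.01] g 0.0654
tilt outward deg -0.648145286718344
```

```bash
python3 - <<'E'
from h import *
o,M=st(); print(o["q"][2], o["joint_velocities"])
D=M.T@np.array([np.cos(-1.234)*.9,np.sin(-1.234)*.9,.43]); print("in tool",D*48)
E
```

```text
t 11.35 q [-1.261  0.665  0.218 -0.045  2.269 -2.028] p [ 0.3195 -0.6689  0.5925] 
tx [-0.672  0.74   0.024] ty [ 0.74   0.673 -0.027] tz [-0.036 -0.001 -0.999] F [ 0.1 -0.1  0.4] M [-0.03 -0.05 -0.01] g 0.0654
0.21802102475836813 [-0.07219597 -0.17403246  0.00070636  0.04245161 -0.13015946 -0.04718176]
in tool [-39.28076721 -17.41875097 -21.11535086]
```

play_rows([
  {"x": -39,"y": -17,"z": -21,"spin": 0},
  {"x": -39,"y": -17,"z": -21,"spin": 0},
  {"x": -39,"y": -17,"z": -21,"spin": 0},
  {"x": -39,"y": -17,"z": -21,"spin": 0},
])

```text
time: 11.75
position: [0.3201, -0.7124, 0.5954]
tool_rot: [0.404, 0.913, -0.053, 0.032]
ft_force: [-0.3, 1.1, -0.2]
grip_width: 0.0652
```

```bash
cat >> h.py <<'E'
def tl():
    o,M=st(); print("q3",o["q"][2]); u=np.array([np.cos(-1.234),np.sin(-1.234),0])
    print("tilt outward deg",np.degrees(np.arcsin(M[:,2]@u)),"z-az",np.degrees(np.arctan2(M[1,2],M[0,2])))
    for e in (0,25,45,90): print(e,np.round(M.T@(u*np.cos(np.radians(e))+np.array([0,0,np.sin(np.radians(e))]))*48,1))
E
python3 -c "
from h import *
tl()"
```

```text
t 11.75 q [-1.283  0.663  0.218 -0.024  2.138 -2.035] p [ 0.3201 -0.7124  0.5954] 
tx [-0.672  0.733 -0.101] ty [ 0.74   0.669 -0.071] tz [ 0.015 -0.122 -0.992] F [-0.3  1.1 -0.2] M [-0.03  0.05  0.02] g 0.0652
q3 0.21820583590243314
tilt outward deg 6.9012300476479425 z-az -82.82785497506622
0 [-43.9 -18.6   5.8]
25 [-41.8 -18.2 -14.9]
45 [-34.4 -15.5 -29.6]
90 [ -4.8  -3.4 -47.6]
```

play_rows([
  {"x": -44,"y": -15,"z": -12,"spin": 0},
  {"x": -44,"y": -15,"z": -10,"spin": 0},
  {"x": -44,"y": -15,"z": -10,"spin": 0},
  {"x": -44,"y": -15,"z": -8,"spin": 0},
  {"x": -44,"y": -15,"z": -8,"spin": 0},
  {"x": -44,"y": -15,"z": -5,"spin": 0},
  {"x": -44,"y": -15,"z": -5,"spin": 0},
  {"x": -44,"y": -15,"z": -5,"spin": 0},
])

```text
time: 12.55
position: [0.3584, -0.8129, 0.5837]
tool_rot: [0.396, 0.897, -0.147, 0.13]
ft_force: [-0.6, -0.9, 0.3]
grip_width: 0.0655
```

```bash
python3 -c "
from h import *
tl()"
```

```text
t 12.55 q [-1.284  0.707  0.218  0.009  1.821 -2.019] p [ 0.3584 -0.8129  0.5837] 
tx [-0.652  0.672 -0.35 ] ty [ 0.749  0.643 -0.16 ] tz [ 0.117 -0.366 -0.923] F [-0.6 -0.9  0.3] M [0.19 0.11 0.02] g 0.0655
q3 0.2181266171440796
tilt outward deg 22.61379288158485 z-az -72.27435393214924
0 [-40.8 -17.3  18.5]
25 [-44.1 -18.9  -2. ]
45 [-40.7 -17.6 -18.3]
90 [-16.8  -7.7 -44.3]
```

play_rows([
  {"x": -45,"y": -17,"z": -4,"spin": 0},
  {"x": -45,"y": -17,"z": -2,"spin": 0},
  {"x": -45,"y": -17,"z": -2,"spin": 0},
  {"x": -45,"y": -17,"z": 0,"spin": 0},
  {"x": -45,"y": -17,"z": 0,"spin": 0},
  {"x": -45,"y": -17,"z": 2,"spin": 0},
  {"x": -45,"y": -17,"z": 2,"spin": 0},
])

```text
time: 13.25
position: [0.3773, -0.8858, 0.6143]
tool_rot: [0.381, 0.867, -0.233, 0.219]
ft_force: [0.2, 0.5, -0.5]
grip_width: 0.0652
```

```bash
python3 - <<'E'
from h import *
tl()
o,M=st()
b=np.radians(109.3);
for th in (36.5,):
    t=np.radians(th); a=np.array([np.sin(t)*np.cos(b),np.sin(t)*np.sin(b),np.cos(t)])
    print("err deg",np.degrees(np.arccos(-a@M[:,2])))
    P=np.array([.651,-.0543,.115])+.06*np.array([np.cos(b),np.sin(b),0])+a*.16
    print(P, M.T@(P-o["position"])*1000)
E
```

```text
t 13.25 q [-1.297  0.718  0.218  0.041  1.555 -2.026] p [ 0.3773 -0.8858  0.6143] 
tx [-0.613  0.559 -0.558] ty [ 0.764  0.601 -0.236] tz [ 0.203 -0.571 -0.795] F [ 0.2  0.5 -0.5] M [0.3  0.14 0.01] g 0.0652
q3 0.21832652423734655
tilt outward deg 37.32395025371052 z-az -70.43115408731522
0 [-35.1 -15.1  29.1]
25 [-43.1 -18.5  10.2]
45 [-43.7 -18.7  -6.4]
90 [-26.8 -11.3 -38.2]
t 13.25 q [-1.297  0.718  0.218  0.041  1.555 -2.026] p [ 0.3773 -0.8858  0.6143] 
tx [-0.613  0.559 -0.558] ty [ 0.764  0.601 -0.236] tz [ 0.203 -0.571 -0.795] F [ 0.2  0.5 -0.5] M [0.3  0.14 0.01] g 0.0652
err deg 0.8401029880363536
[0.59971354 0.09215115 0.2436171 ] [ 617.70813958  844.85202225 -218.75338903]
```

```bash
cat > kin.py <<'E'
import numpy as np
from scipy.spatial.transform import Rotation as R
from scipy.optimize import least_squares
Q=np.array([[1.158,.528,1.433,0,1.181,-.179],[-.269,.529,1.306,.011,1.3,-.862],[-.262,.622,1.418,.012,1.093,-2.414],[-1.232,.459,.86,-.051,1.903,-1.98],[-1.234,.715,.227,-.061,2.317,-2.008],[-1.284,.707,.218,.009,1.821,-2.019],[-1.297,.718,.218,.041,1.555,-2.026],[-.911,.256,1.163,-.026,1.79,-1.658]])
P=np.array([[.1454,.6078,.2225],[.6546,-.0616,.264],[.6506,-.056,.1678],[.3047,-.5749,.4846],[.3339,-.6602,.5535],[.3584,-.8129,.5837],[.3773,-.8858,.6143],[.4083,-.3579,.4847]])
TX=np.array([[-.973,.233,0],[-.557,.831,.002],[-.839,-.545,-.014],[-.666,.74,.093],[-.665,.736,.126],[-.652,.672,-.35],[-.613,.559,-.558],[-.674,.736,.069]])
def rot(q): return (R.from_euler('z',q[0])*R.from_euler('y',q[1]+q[2])*R.from_euler('z',q[3])*R.from_euler('y',q[4])*R.from_euler('z',q[5])).as_matrix()
rows=[];b=[]
for q,p in zip(Q,P):
    c=R.from_euler('z',q[0]).as_matrix();t=rot(q)[:,2];s=q[1]+q[2]
    A=np.stack([c@[np.sin(q[1]),0,np.cos(q[1])],c@[np.sin(s),0,np.cos(s)],c[:,1],[0,0,1],t],1);rows.append(A);b.append(p)
A=np.vstack(rows);b=np.hstack(b);X,res,_,_=np.linalg.lstsq(A,b,rcond=None)
L1,L2,D,H,LT=X
if __name__=="__main__": print(X,np.abs(A@X-b).max()); print([np.round(rot(q).T@t,2) for q,t in zip(Q,TX)])
CR=R.from_euler('z',np.pi/2).as_matrix()
def fk(q):
    c=R.from_euler('z',q[0]).as_matrix();M=rot(q);s=q[1]+q[2]
    w=c@np.array([L1*np.sin(q[1])+L2*np.sin(s),D,H+L1*np.cos(q[1])+L2*np.cos(s)])
    return w+LT*M[:,2],M,w
lo=np.array([-3.08,-.75,.22,-1.43,0,-2.85]);hi=np.array([3.08,2.2,2.44,4.57,2.65,2.85])
def ik(p,tz,q0,q6=None):
    f=lambda q:np.r_[(fk(q)[0]-p)*3,fk(q)[1][:,2]-tz,(0.0 if q6 is None else .0)]
    return least_squares(f,np.clip(q0,lo+1e-3,hi-1e-3),bounds=(lo,hi))
E
python3 kin.py
```

```text
[0.60307245 0.39109663 0.1115409  0.24410055 0.39308054] 0.06330608165499885
[array([-0.,  1.,  0.]), array([ 0.,  1., -0.]), array([0., 1., 0.]), array([ 0.,  1., -0.]), array([-0.,  1.,  0.]), array([ 0.,  1., -0.]), array([ 0.,  1., -0.]), array([-0.,  1.,  0.])]
```

```bash
python3 - <<'E'
s=open('kin.py').read()
s=s.replace("c[:,1],[0,0,1],t],1)","c[:,1],[0,0,1],t,c@[np.cos(s),0,-np.sin(s)],c[:,0]],1)")
s=s.replace("L1,L2,D,H,LT=X","L1,L2,D,H,LT,E,O=X")
s=s.replace("w=c@np.array([L1*np.sin(q[1])+L2*np.sin(s),D,H+L1*np.cos(q[1])+L2*np.cos(s)])","w=c@np.array([O+L1*np.sin(q[1])+L2*np.sin(s)+E*np.cos(s),D,H+L1*np.cos(q[1])+L2*np.cos(s)-E*np.sin(s)])")
open('kin.py','w').write(s)
E
python3 kin.py | head -3
```

```text
[5.87603247e-01 3.91416634e-01 1.11021925e-01 2.74507988e-01
 3.05435812e-01 1.14028846e-01 5.50051800e-04] 0.00034142839235073996
[array([-0.,  1.,  0.]), array([ 0.,  1., -0.]), array([0., 1., 0.]), array([ 0.,  1., -0.]), array([-0.,  1.,  0.]), array([ 0.,  1., -0.]), array([ 0.,  1., -0.]), array([-0.,  1.,  0.])]
```

```bash
cat >> kin.py <<'E'
def ikf(p,M,q0):
    f=lambda q:np.r_[(fk(q)[0]-p)*3,(fk(q)[1]@CRX-M).ravel()]
    return least_squares(f,np.clip(q0,lo+1e-3,hi-1e-3),bounds=(lo-[0,0,0,0,0,4],hi+[0,0,0,0,0,4]))
CRX=np.array([[0,-1.,0],[1,0,0],[0,0,1]])
E
python3 - <<'E'
from h import *
from kin import *
o,M=st(); q=o["q"]; print(fk(q)[0]-o["position"], np.abs(fk(q)[1]@CRX-M).max())
b=np.radians(109.3);t=np.radians(36.5); a=np.array([np.sin(t)*np.cos(b),np.sin(t)*np.sin(b),np.cos(t)])
S=np.array([.651,-.0543,.115])+.06*np.array([np.cos(b),np.sin(b),0])
p0=o["position"]
way=[np.array([.45,-.5,.55]),np.array([.58,.1,.40]),S+a*.16,S+a*.0205,np.array([.49,.307,.15])]
for w in way:
    for k in range(1,11):
        r=ikf(p0+(w-p0)*k/10,M,q); q=r.x
    p0=w; print(np.round(w,3),np.round(q,3),"cost",round(r.cost,6),"wrist",np.round(fk(q)[2],3))
E
```

```text
t 13.25 q [-1.297  0.718  0.218  0.041  1.555 -2.026] p [ 0.3773 -0.8858  0.6143] 
tx [-0.613  0.559 -0.558] ty [ 0.764  0.601 -0.236] tz [ 0.203 -0.571 -0.795] F [ 0.2  0.5 -0.5] M [0.3  0.14 0.01] g 0.0652
[ 2.08155849e-05  3.01430059e-06 -8.05647101e-05] 5.551115123125783e-16
[ 0.45 -0.5   0.55] [-0.919  0.155  1.286 -0.211  1.082 -1.622] cost 0.0 wrist [ 0.388 -0.326  0.793]
[0.58 0.1  0.4 ] [ 0.297  0.365  1.382 -0.661  1.405 -0.329] cost 0.0 wrist [0.518 0.274 0.643]
[0.6   0.092 0.244] [ 0.274  0.543  1.539 -0.732  1.132 -0.121] cost 0.0 wrist [0.538 0.267 0.487]
[0.627 0.014 0.131] [ 0.134  0.697  1.627 -0.876  0.883 -0.009] cost 0.0 wrist [0.565 0.188 0.374]
[0.49  0.307 0.15 ] [ 0.671  0.718  1.488 -0.649  1.251  0.239] cost 0.0 wrist [0.428 0.481 0.393]
```

play_rows([
  {"x": 18,"y": 27,"z": -12,"spin": 0},
  {"x": 25,"y": 37,"z": -17,"spin": 0},
  {"x": 25,"y": 37,"z": -17,"spin": 0},
  {"x": 25,"y": 37,"z": -17,"spin": 0},
  {"x": 25,"y": 37,"z": -17,"spin": 0},
  {"x": 25,"y": 37,"z": -17,"spin": 0},
  {"x": 25,"y": 37,"z": -17,"spin": 0},
  {"x": 25,"y": 37,"z": -17,"spin": 0},
])

```text
time: 14.05
position: [0.445, -0.5253, 0.5542]
tool_rot: [0.385, 0.859, -0.245, 0.232]
ft_force: [0.6, 0.0, 0.8]
grip_width: 0.0649
```

```bash
cat >> h.py <<'E'
b=np.radians(109.3);th=np.radians(36.5); ax=np.array([np.sin(th)*np.cos(b),np.sin(th)*np.sin(b),np.cos(th)])
S=np.array([.651,-.0543,.115])+.06*np.array([np.cos(b),np.sin(b),0])
def to(P):
    o,M=st(); e=-ax; print("ang err",np.degrees(np.arccos(min(1,e@M[:,2]))),"err vec tool",np.round(np.degrees(M.T@np.cross(M[:,2],e)),2)); print("delta tool",np.round(M.T@(np.array(P)-o["position"])*1000,1))
E
python3 - <<'E'
from h import *
to([.58,.1,.42])
E
```

```text
t 14.05 q [-0.95   0.166  1.279 -0.209  1.039 -1.633] p [ 0.445  -0.5253  0.5542] 
tx [-0.596  0.548 -0.587] ty [ 0.775  0.583 -0.243] tz [ 0.209 -0.6   -0.773] F [0.6 0.  0.8] M [ 0.35  0.11 -0.  ] g 0.0649
ang err 2.915143591481453 err vec tool [-1.16  2.67 -0.  ]
delta tool [ 341.3  501.8 -243. ]
```

play_rows([
  {"x": 26,"y": 38,"z": -18,"spin": 0},
  {"x": 26,"y": 38,"z": -18,"spin": 0},
  {"x": 26,"y": 38,"z": -18,"spin": 0},
  {"x": 26,"y": 38,"z": -18,"spin": 0},
  {"x": 26,"y": 38,"z": -18,"spin": 0},
  {"x": 26,"y": 38,"z": -18,"spin": 0},
  {"x": 26,"y": 38,"z": -18,"spin": 0},
  {"x": 26,"y": 38,"z": -18,"spin": 0},
])

```text
time: 14.85
position: [0.523, -0.1384, 0.492]
tool_rot: [0.39, 0.85, -0.246, 0.256]
ft_force: [0.9, -0.6, -0.5]
grip_width: 0.0652
```

```bash
python3 - <<'E'
from h import *
to([.58,.1,.42])
E
```

```text
t 14.85 q [-0.137  0.092  1.543 -0.674  1.189 -0.69 ] p [ 0.523  -0.1384  0.492 ] 
tx [-0.565  0.536 -0.627] ty [ 0.789  0.575 -0.219] tz [ 0.243 -0.618 -0.748] F [ 0.9 -0.6 -0.5] M [0.38 0.07 0.  ] g 0.0652
ang err 5.293268536744378 err vec tool [-0.48  5.26  0.  ]
delta tool [140.8 197.7 -79.7]
```

play_rows([
  {"x": 25,"y": 36,"z": -14,"spin": 0},
  {"x": 25,"y": 36,"z": -14,"spin": 0},
  {"x": 25,"y": 36,"z": -14,"spin": 0},
  {"x": 25,"y": 36,"z": -14,"spin": 0},
  {"x": 20,"y": 28,"z": -12,"spin": 0},
  {"x": 10,"y": 14,"z": -6,"spin": 0},
  {"x": 0,"y": 0,"z": 0,"spin": 0},
])

```text
time: 15.55
position: [0.5801, 0.1002, 0.4412]
tool_rot: [0.392, 0.848, -0.233, 0.272]
ft_force: [0.0, -0.5, 0.0]
grip_width: 0.0653
```

```bash
python3 - <<'E'
from h import *
to(S+ax*.13)
c=cam("wrist"); save(c,"w6.png"); to(S+ax*.13)
c=cam("side"); save(c,"side6.png")
E
```

```text
t 15.55 q [ 0.328  0.323  1.376 -0.739  1.408 -0.265] p [0.5801 0.1002 0.4412] 
tx [-0.546  0.538 -0.643] ty [ 0.79   0.585 -0.182] tz [ 0.278 -0.607 -0.744] F [ 0.  -0.5  0. ] M [0.36 0.2  0.01] g 0.0653
ang err 6.368500258703491 err vec tool [1.53 6.17 0.  ]
delta tool [115.2  46.  187.2]
t 15.6 q [ 0.327  0.322  1.376 -0.74   1.408 -0.265] p [0.5798 0.0991 0.442 ] 
tx [-0.545  0.538 -0.644] ty [ 0.791  0.584 -0.182] tz [ 0.278 -0.608 -0.743] F [-0.   0.6  0.1] M [ 0.36  0.12 -0.  ] g 0.0653
ang err 6.402429767064558 err vec tool [1.5  6.21 0.  ]
delta tool [116.4  46.9 187.1]
```

View pics/w6.png

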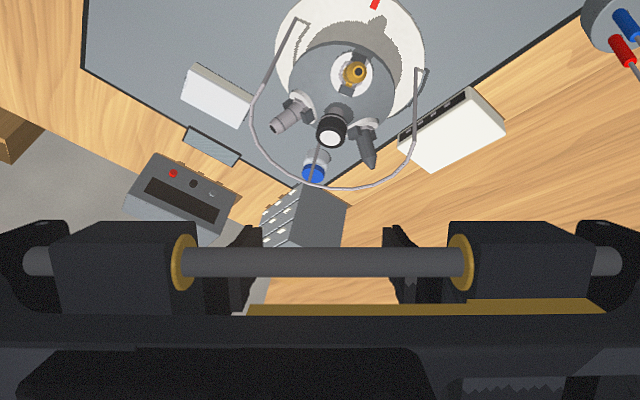

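View pics/side6.png

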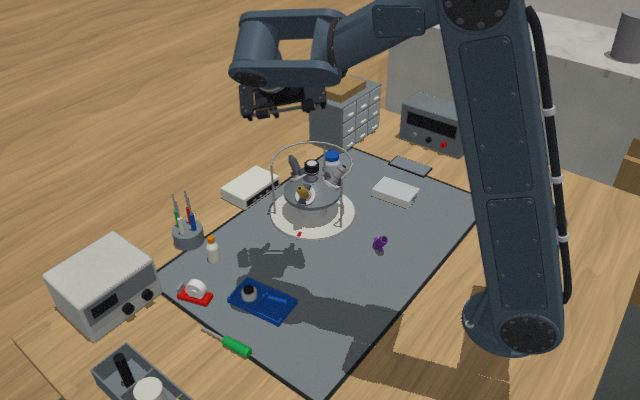

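play_rows([
  {"x": 15,"y": 6,"z": 24,"spin": 0},
  {"x": 15,"y": 6,"z": 24,"spin": 0},
  {"x": 15,"y": 6,"z": 24,"spin": 0},
  {"x": 15,"y": 6,"z": 24,"spin": 0},
  {"x": 15,"y": 6,"z": 24,"spin": 0},
])

```text
time: 16.15
position: [0.6004, 0.0764, 0.3113]
tool_rot: [0.4, 0.842, -0.226, 0.282]
ft_force: [0.6, 0.7, -0.4]
grip_width: 0.065
```

```bash
python3 - <<'E'
from h import *
to(S+ax*.13)
E
```

```text
t 16.15 q [ 0.279  0.447  1.554 -0.817  1.143 -0.049] p [0.6004 0.0764 0.3113] 
tx [-0.521  0.547 -0.656] ty [ 0.801  0.578 -0.155] tz [ 0.295 -0.606 -0.739] F [ 0.6  0.7 -0.4] M [ 0.33  0.21 -0.  ] g 0.065
ang err 7.2029703443486826 err vec tool [ 2.45  6.75 -0.  ]
delta tool [56.9 17.8 70. ]
```

play_rows([
  {"x": 18,"y": 6,"z": 18,"spin": 0},
  {"x": 18,"y": 6,"z": 18,"spin": 0},
  {"x": 15,"y": 5,"z": 10,"spin": 0},
  {"x": 4,"y": 1,"z": 3,"spin": 0.05},
  {"x": 0,"y": 0,"z": 0,"spin": 0},
])

```text
time: 16.65
position: [0.6003, 0.0775, 0.2378]
tool_rot: [0.428, 0.828, -0.218, 0.288]
ft_force: [0.4, -0.3, 0.3]
grip_width: 0.065
```

```bash
python3 - <<'E'
from h import *
c=cam("wrist")
to(S+ax*.13)
c=cam("wrist"); save(c,"w7.png");save(c,"w7b.png",(240,60,400,180),5)
d=cam("side"); save(d,"side7.png",(220,60,420,210),4)
e=cam("scene"); save(e,"scene7.png",(210,140,410,290),4)
to(S+ax*.13)
print(proj(c,[S,S+ax*.012,S+ax*.05,S+ax*.066]))
E
```

```text
t 16.7 q [ 0.281  0.543  1.622 -0.881  1.041  0.155] p [0.6005 0.0774 0.2383] 
tx [-0.468  0.582 -0.665] ty [ 0.834  0.539 -0.115] tz [ 0.292 -0.608 -0.738] F [ 0.5 -0.1 -0.4] M [0.31 0.22 0.02] g 0.0653
ang err 7.151138909123146 err vec tool [2.65 6.62 0.  ]
delta tool [ 8.9  5.3 16.6]
t 16.85 q [ 0.283  0.543  1.621 -0.881  1.041  0.156] p [0.601  0.0785 0.2388] 
tx [-0.468  0.582 -0.665] ty [ 0.834  0.54  -0.113] tz [ 0.293 -0.608 -0.738] F [-0.6 -1.1 -0.1] M [ 0.34  0.21 -0.01] g 0.0652
ang err 7.216396347949305 err vec tool [ 2.77  6.64 -0.  ]
delta tool [ 8.9  4.3 17.5]
[[320.20427011 164.27633598]
 [320.73457887 167.48308124]
 [322.71262115 179.44522964]
 [323.71505476 185.50804449]]
```

View pics/w7.png

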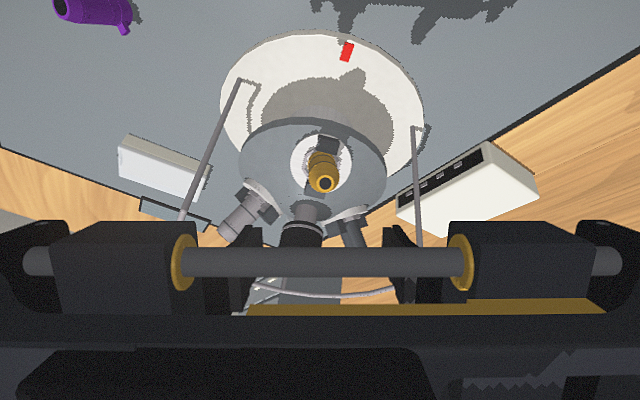

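View pics/w7b.png

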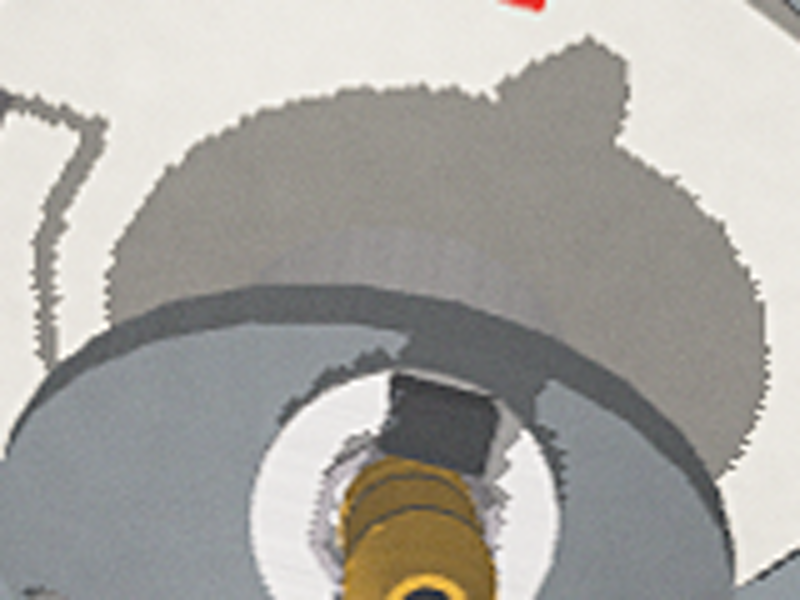

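View pics/side7.png

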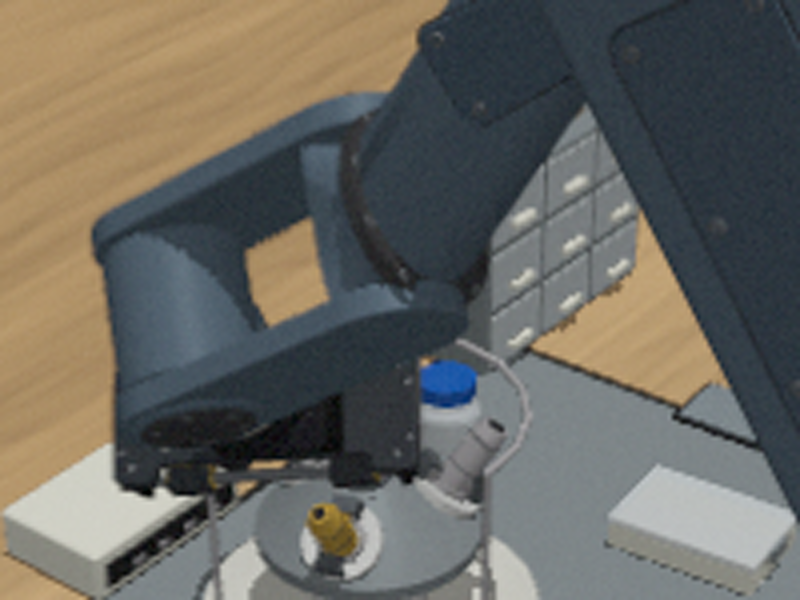

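View pics/scene7.png

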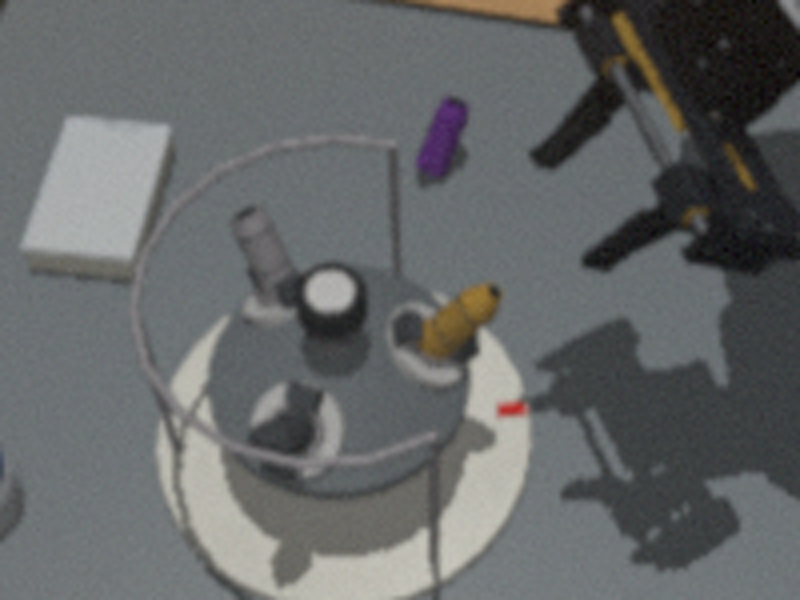

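```bash
python3 - <<'E'
from h import *
c=cam("wrist"); d=cam("side"); e=cam("scene")
save(c,"w8.png",(280,130,370,200),8)
to(S+ax*.13)
T=tri([(c,(325.5,184)),(d,(300.2,188.2)),(e,(333.4,212.8))]); print(T,S+ax*.066)
for k,p in ((c,(325.5,184)),(d,(300.2,188.2)),(e,(333.4,212.8))): print(proj(k,S+ax*.066),p,onz(k,p,(S+ax*.066)[2]))
E
```

```text
t 17.0 q [ 0.283  0.543  1.621 -0.881  1.041  0.156] p [0.6008 0.079  0.2382] 
tx [-0.468  0.582 -0.665] ty [ 0.833  0.541 -0.114] tz [ 0.293 -0.607 -0.738] F [ 0.5 -0.4  0.6] M [0.35 0.2  0.02] g 0.0652
ang err 7.199943117900765 err vec tool [2.76 6.63 0.  ]
delta tool [ 8.1  4.1 17.5]
[0.61866159 0.04008827 0.1660065 ] [0.6181937  0.03938008 0.16805455]
[[322.27621222 185.25568374]] (325.5, 184) [0.61920541 0.04247529 0.16805455]
[[299.91764947 187.31921027]] (300.2, 188.2) [0.61487672 0.04214381 0.16805455]
[[333.09364613 212.21805717]] (333.4, 212.8) [0.61974791 0.04044372 0.16805455]
```

View pics/w8.png

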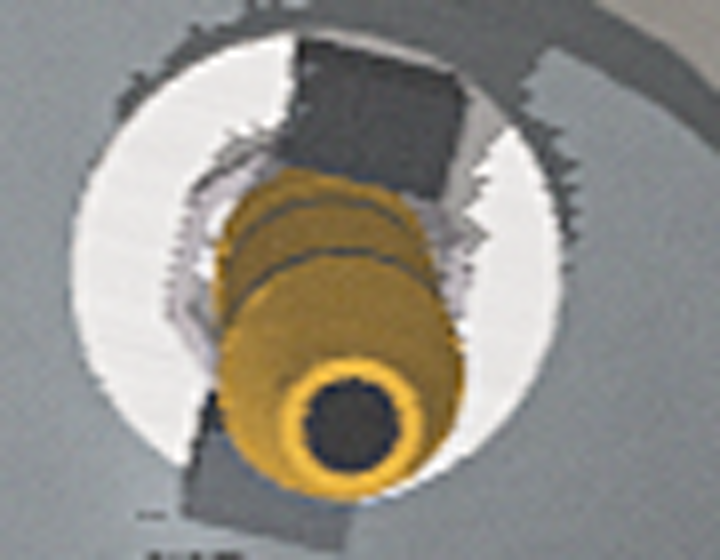

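```bash
python3 - <<'E'
from h import *
o,M=st()
G=S+ax*.041+M[:,1]*.0008+M[:,0]*.0008
for k in (.06,.03,0): to(G+ax*k+M[:,2]*.0187)
E
```

```text
t 17.0 q [ 0.283  0.543  1.621 -0.881  1.041  0.156] p [0.6008 0.079  0.2382] 
tx [-0.468  0.582 -0.665] ty [ 0.833  0.541 -0.114] tz [ 0.293 -0.607 -0.738] F [ 0.5 -0.4  0.6] M [0.35 0.2  0.02] g 0.0652
t 17.0 q [ 0.283  0.543  1.621 -0.881  1.041  0.156] p [0.6008 0.079  0.2382] 
tx [-0.468  0.582 -0.665] ty [ 0.833  0.541 -0.114] tz [ 0.293 -0.607 -0.738] F [ 0.5 -0.4  0.6] M [0.35 0.2  0.02] g 0.0652
ang err 7.199943117900765 err vec tool [2.76 6.63 0.  ]
delta tool [12.2  3.5 64.9]
t 17.0 q [ 0.283  0.543  1.621 -0.881  1.041  0.156] p [0.6008 0.079  0.2382] 
tx [-0.468  0.582 -0.665] ty [ 0.833  0.541 -0.114] tz [ 0.293 -0.607 -0.738] F [ 0.5 -0.4  0.6] M [0.35 0.2  0.02] g 0.0652
ang err 7.199943117900765 err vec tool [2.76 6.63 0.  ]
delta tool [15.7  2.1 94.7]
t 17.0 q [ 0.283  0.543  1.621 -0.881  1.041  0.156] p [0.6008 0.079  0.2382] 
tx [-0.468  0.582 -0.665] ty [ 0.833  0.541 -0.114] tz [ 0.293 -0.607 -0.738] F [ 0.5 -0.4  0.6] M [0.35 0.2  0.02] g 0.0652
ang err 7.199943117900765 err vec tool [2.76 6.63 0.  ]
delta tool [ 19.2   0.7 124.4]
```

play_rows([
  {"x": 6,"y": 2,"z": 25,"spin": 0},
  {"x": 6,"y": 1,"z": 30,"spin": 0},
  {"x": 3,"y": 0,"z": 25,"spin": 0},
  {"x": 2,"y": -1,"z": 18,"spin": 0},
  {"x": 1,"y": -1,"z": 10,"spin": 0},
  {"x": 0,"y": 0,"z": 0,"spin": 0},
])

```text
time: 17.6
position: [0.6292, 0.0249, 0.1476]
tool_rot: [0.426, 0.829, -0.214, 0.293]
ft_force: [1.0, -0.6, -0.2]
grip_width: 0.0655
```

```bash
python3 - <<'E'
from h import *
o,M=st()
G=S+ax*.041+M[:,1]*.0008+M[:,0]*.0008
to(G+M[:,2]*.0187)
c=cam("wrist"); save(c,"w9.png")
d=cam("side"); save(d,"side9.png",(220,90,420,240),4)
E
```

```text
t 17.6 q [ 0.178  0.681  1.678 -1.036  0.854  0.301] p [0.6292 0.0249 0.1476] 
tx [-0.465  0.581 -0.668] ty [ 0.832  0.545 -0.105] tz [ 0.303 -0.604 -0.737] F [ 1.  -0.6 -0.2] M [0.34 0.25 0.  ] g 0.0655
t 17.6 q [ 0.178  0.681  1.678 -1.036  0.854  0.301] p [0.6292 0.0249 0.1476] 
tx [-0.465  0.581 -0.668] ty [ 0.832  0.545 -0.105] tz [ 0.303 -0.604 -0.737] F [ 1.  -0.6 -0.2] M [0.34 0.25 0.  ] g 0.0655
ang err 7.592274229812227 err vec tool [ 3.31  6.81 -0.  ]
delta tool [ 3.7 -4.1 16.3]
```

View pics/w9.png

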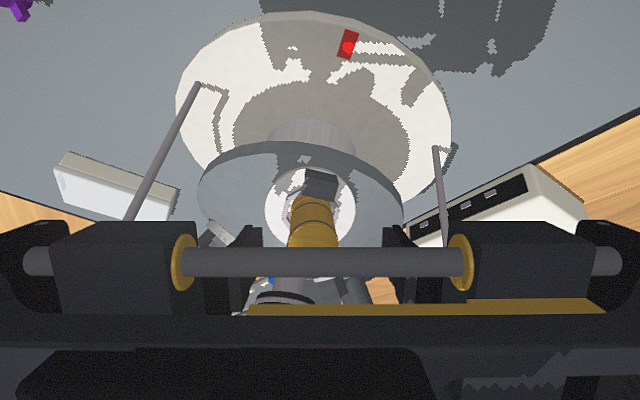

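View pics/side9.png

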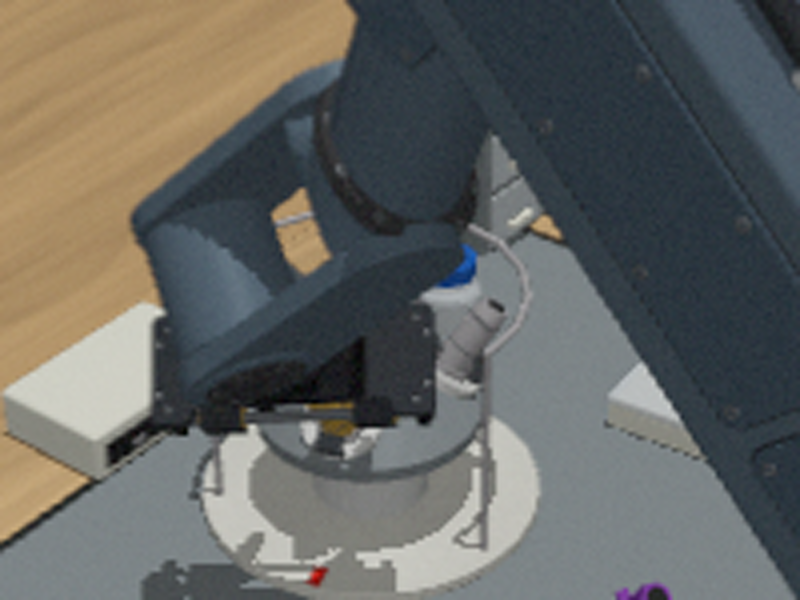

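play_rows([
  {"x": 2,"y": -4,"z": 9,"spin": 0},
  {"x": 2,"y": -1,"z": 7,"spin": 0},
  {"x": 0,"y": 0,"z": 0,"spin": 0},
])

```text
time: 18.0
position: [0.6297, 0.0167, 0.1365]
tool_rot: [0.426, 0.829, -0.212, 0.296]
ft_force: [0.5, 1.1, 0.3]
grip_width: 0.0655
```

```bash
python3 - <<'E'
from h import *
o,M=st()
G=S+ax*.041+M[:,1]*.0008+M[:,0]*.0008
to(G+M[:,2]*.0187)
c=cam("wrist"); save(c,"w10.png",(200,100,440,280),3.3)
E
```

```text
t 18.0 q [ 0.163  0.696  1.695 -1.074  0.824  0.338] p [0.6297 0.0167 0.1365] 
tx [-0.462  0.581 -0.67 ] ty [ 0.831  0.548 -0.099] tz [ 0.31  -0.602 -0.736] F [0.5 1.1 0.3] M [ 0.31  0.2  -0.02] g 0.0655
t 18.0 q [ 0.163  0.696  1.695 -1.074  0.824  0.338] p [0.6297 0.0167 0.1365] 
tx [-0.462  0.581 -0.67 ] ty [ 0.831  0.548 -0.099] tz [ 0.31  -0.602 -0.736] F [0.5 1.1 0.3] M [ 0.31  0.2  -0.02] g 0.0655
ang err 7.930626647527119 err vec tool [3.71 6.98 0.  ]
delta tool [ 1.2 -1.   3. ]
```

View pics/w10.png

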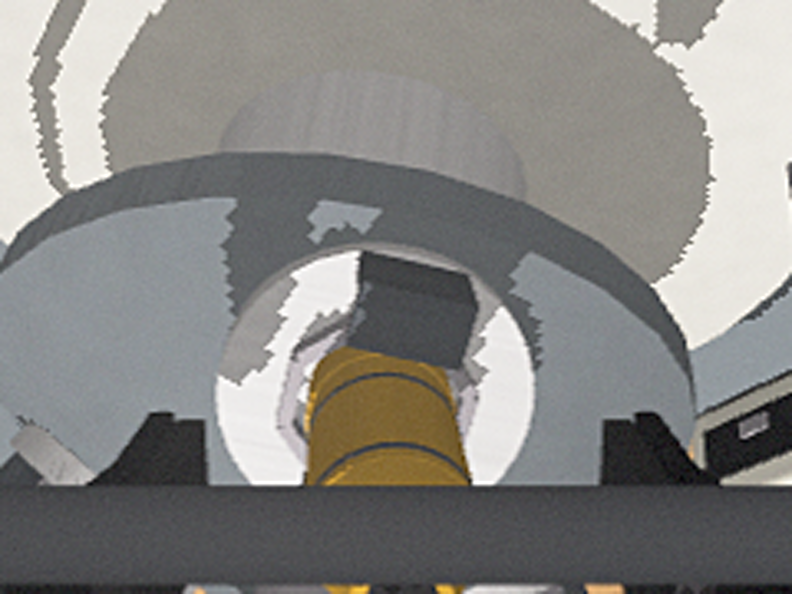

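play_rows([
  {"x": 1,"y": -2,"z": 3,"spin": 0},
  {"x": 0,"y": 0,"z": 0,"spin": 0},
])

```text
time: 18.25
position: [0.6287, 0.0146, 0.1344]
tool_rot: [0.426, 0.828, -0.211, 0.296]
ft_force: [0.1, 0.4, -0.1]
grip_width: 0.0656
```

play_rows([
  {"x": 0,"y": 0,"z": 0,"spin": 0},
  {"x": 0,"y": 0,"z": 0,"spin": 0},
  {"x": 0,"y": 0,"z": 0,"spin": 0},
  {"x": 0,"y": 0,"z": 0,"spin": 0},
], grip=0.2, newtons=15)

```text
time: 18.65
position: [0.629, 0.0149, 0.1348]
tool_rot: [0.426, 0.828, -0.211, 0.297]
ft_force: [0.0, -0.1, 0.5]
grip_width: 0.041
```

```bash
python3 - <<'E'
from h import *
o,M=st()
G=S+ax*.041
to(G+M[:,2]*.0187)
c=cam("wrist"); save(c,"w11.png",(200,100,440,280),3.3)
E
```

```text
t 18.65 q [ 0.16   0.697  1.701 -1.083  0.817  0.347] p [0.629  0.0149 0.1348] 
tx [-0.462  0.58  -0.671] ty [ 0.831  0.548 -0.097] tz [ 0.312 -0.602 -0.735] F [ 0.  -0.1  0.5] M [0.36 0.15 0.  ] g 0.041
t 18.65 q [ 0.16   0.697  1.701 -1.083  0.817  0.347] p [0.629  0.0149 0.1348] 
tx [-0.462  0.58  -0.671] ty [ 0.831  0.548 -0.097] tz [ 0.312 -0.602 -0.735] F [ 0.  -0.1  0.5] M [0.36 0.15 0.  ] g 0.041
ang err 8.03101691574664 err vec tool [ 3.82  7.04 -0.  ]
delta tool [-0.  -0.4  0.9]
```

View pics/w11.png

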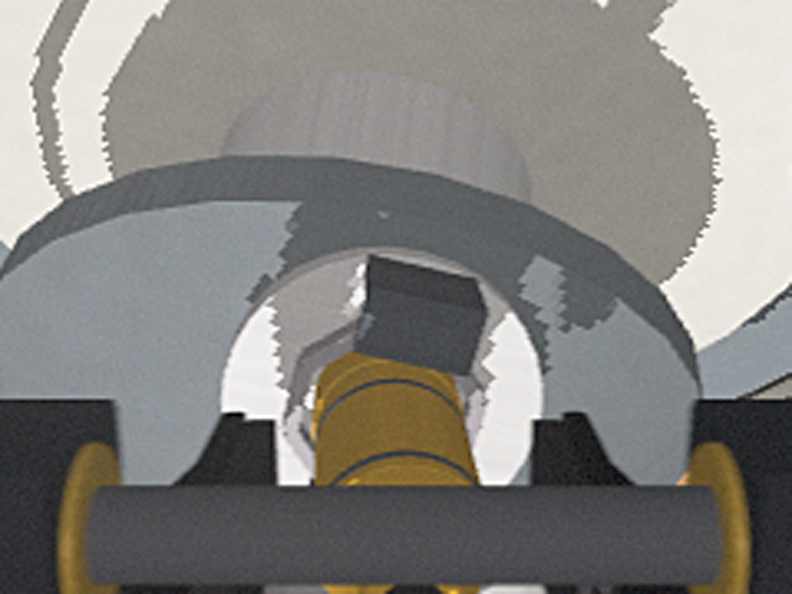

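play_rows([
  {"x": 0,"y": 0,"z": 0,"spin": 0},
  {"x": 0,"y": 0,"z": 0,"spin": 0},
  {"x": 0,"y": 0,"z": 0,"spin": 0},
  {"x": 0,"y": 0,"z": 0,"spin": 0},
])

```text
time: 19.1
position: [0.6286, 0.0146, 0.135]
tool_rot: [0.426, 0.828, -0.211, 0.296]
ft_force: [-0.9, 0.6, 0.4]
grip_width: 0.0265
```

```bash
python3 - <<'E'
from h import *
o,M=st()
to(S+ax*.041+M[:,2]*.0187)
E
```

```text
t 19.1 q [ 0.16   0.697  1.701 -1.083  0.818  0.347] p [0.6286 0.0146 0.135 ] 
tx [-0.462  0.58  -0.671] ty [ 0.831  0.548 -0.098] tz [ 0.311 -0.603 -0.735] F [-0.9  0.6  0.4] M [ 0.29  0.26 -0.05] g 0.0265
t 19.1 q [ 0.16   0.697  1.701 -1.083  0.818  0.347] p [0.6286 0.0146 0.135 ] 
tx [-0.462  0.58  -0.671] ty [ 0.831  0.548 -0.098] tz [ 0.311 -0.603 -0.735] F [-0.9  0.6  0.4] M [ 0.29  0.26 -0.05] g 0.0265
ang err 8.016523629765045 err vec tool [3.76 7.05 0.  ]
delta tool [0.1 0.  1. ]
```

play_rows([
  {"x": 0,"y": 0,"z": 0,"spin": -0.1},
  {"x": 0,"y": 0,"z": 0,"spin": -0.1},
  {"x": 0,"y": 0,"z": 0,"spin": -0.1},
], newtons=25)

```text
time: 19.4
position: [0.6294, 0.0153, 0.1347]
tool_rot: [0.293, 0.884, -0.253, 0.261]
ft_force: [-0.5, -0.1, -0.4]
grip_width: 0.0257
```

```bash
python3 - <<'E'
from h import *
o,M=st()
to(S+ax*.041+M[:,2]*.0187)
c=cam("wrist"); save(c,"w12.png",(200,100,440,280),3.3)
E
```

```text
t 19.4 q [ 0.16   0.697  1.7   -1.082  0.816  0.037] p [0.6294 0.0153 0.1347] 
tx [-0.693  0.386 -0.609] ty [ 0.65   0.7   -0.295] tz [ 0.312 -0.601 -0.736] F [-0.5 -0.1 -0.4] M [ 0.46  0.1  -0.03] g 0.0257
t 19.4 q [ 0.16   0.697  1.7   -1.082  0.816  0.037] p [0.6294 0.0153 0.1347] 
tx [-0.693  0.386 -0.609] ty [ 0.65   0.7   -0.295] tz [ 0.312 -0.601 -0.736] F [-0.5 -0.1 -0.4] M [ 0.46  0.1  -0.03] g 0.0257
ang err 8.030151352070654 err vec tool [ 1.59  7.85 -0.  ]
delta tool [ 0.2 -1.   0.9]
```

View pics/w12.png

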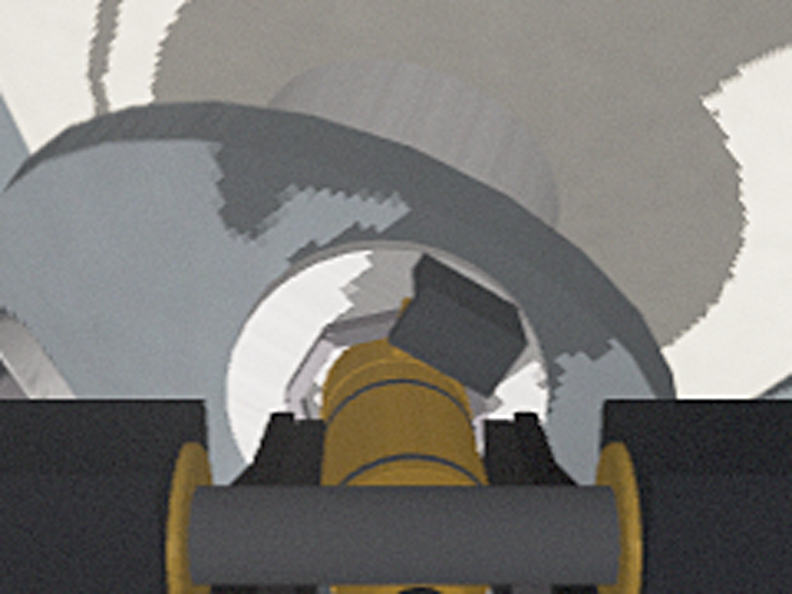

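play_rows([
  {"x": 0,"y": 0,"z": 0,"spin": -0.1},
  {"x": 0,"y": 0,"z": 0,"spin": -0.1},
  {"x": 0,"y": 0,"z": 0,"spin": -0.1},
  {"x": 0,"y": 0,"z": 0,"spin": -0.1},
  {"x": 0,"y": 0,"z": 0,"spin": -0.1},
])

```text
time: 19.95
position: [0.6303, 0.0166, 0.1344]
tool_rot: [0.06, 0.93, -0.309, 0.189]
ft_force: [-0.7, -0.1, 0.5]
grip_width: 0.0257
```

```bash
python3 - <<'E'
from h import *
o,M=st()
to(S+ax*.041+M[:,2]*.0187)
c=cam("wrist"); save(c,"w13.png",(200,100,440,280),3.3)
E
```

```text
t 19.95 q [ 0.161  0.697  1.699 -1.08   0.812 -0.474] p [0.6303 0.0166 0.1344] 
tx [-0.921 -0.005 -0.389] ty [ 0.228  0.802 -0.552] tz [ 0.315 -0.598 -0.738] F [-0.7 -0.1  0.5] M [ 0.35  0.21 -0.12] g 0.0257
t 19.95 q [ 0.161  0.697  1.699 -1.08   0.812 -0.474] p [0.6303 0.0166 0.1344] 
tx [-0.921 -0.005 -0.389] ty [ 0.228  0.802 -0.552] tz [ 0.315 -0.598 -0.738] F [-0.7 -0.1  0.5] M [ 0.35  0.21 -0.12] g 0.0257
ang err 8.029714174135833 err vec tool [-2.22  7.69 -0.  ]
delta tool [ 1.3 -2.1  1.2]
```

View pics/w13.png

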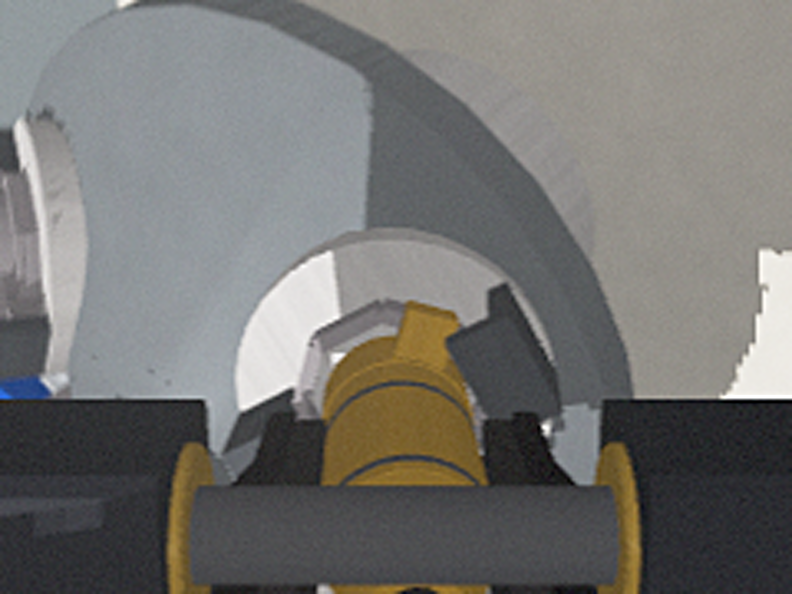

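play_rows([
  {"x": 0,"y": 0,"z": 0,"spin": -0.1},
  {"x": 0,"y": 0,"z": 0,"spin": -0.1},
  {"x": 0,"y": 0,"z": 0,"spin": -0.1},
  {"x": 0,"y": 0,"z": 0,"spin": -0.1},
])

```text
time: 20.4
position: [0.6298, 0.0179, 0.1337]
tool_rot: [-0.128, 0.924, -0.339, 0.123]
ft_force: [-1.1, 1.1, 0.2]
grip_width: 0.0256
```

```bash
python3 - <<'E'
from h import *
o,M=st()
to(S+ax*.041+M[:,2]*.0187)
c=cam("wrist"); save(c,"w14.png",(200,100,440,280),3.3)
print("axis in tool",M.T@ax*40)
E
```

```text
t 20.4 q [ 0.162  0.697  1.7   -1.077  0.811 -0.879] p [0.6298 0.0179 0.1337] 
tx [-0.937 -0.32  -0.141] ty [-0.153  0.737 -0.658] tz [ 0.315 -0.595 -0.739] F [-1.1  1.1  0.2] M [ 0.54  0.29 -0.1 ] g 0.0256
t 20.4 q [ 0.162  0.697  1.7   -1.077  0.811 -0.879] p [0.6298 0.0179 0.1337] 
tx [-0.937 -0.32  -0.141] ty [-0.153  0.737 -0.658] tz [ 0.315 -0.595 -0.739] F [-1.1  1.1  0.2] M [ 0.54  0.29 -0.1 ] g 0.0256
ang err 7.946487928691006 err vec tool [-4.9   6.23  0.  ]
delta tool [ 1.8 -2.9  1.6]
axis in tool [ -4.34620236  -3.41915406 -39.61590477]
```

View pics/w14.png

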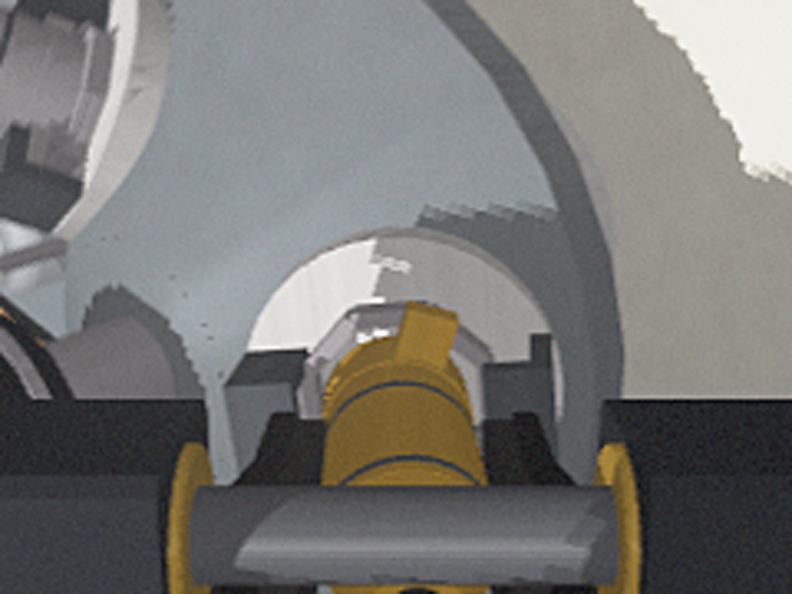

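play_rows([
  {"x": -0.4,"y": -0.3,"z": -4,"spin": 0},
  {"x": -0.6,"y": -0.5,"z": -6,"spin": 0},
  {"x": -0.7,"y": -0.5,"z": -6,"spin": 0},
])

```text
time: 20.75
position: [0.6254, 0.0273, 0.1457]
tool_rot: [-0.125, 0.924, -0.338, 0.123]
ft_force: [-0.0, -0.2, -1.7]
grip_width: 0.0258
```

```bash
python3 - <<'E'
from h import *
o,M=st()
to(S+ax*.061+M[:,2]*.0187)
c=cam("wrist"); save(c,"w15.png",(200,100,440,280),3.3)
E
```

```text
t 20.75 q [ 0.18   0.677  1.695 -1.045  0.835 -0.899] p [0.6254 0.0273 0.1457] 
tx [-0.938 -0.315 -0.142] ty [-0.149  0.739 -0.657] tz [ 0.312 -0.595 -0.741] F [-0.  -0.2 -1.7] M [0.57 0.27 0.03] g 0.0258
t 20.75 q [ 0.18   0.677  1.695 -1.045  0.835 -0.899] p [0.6254 0.0273 0.1457] 
tx [-0.938 -0.315 -0.142] ty [-0.149  0.739 -0.657] tz [ 0.312 -0.595 -0.741] F [-0.  -0.2 -1.7] M [0.57 0.27 0.03] g 0.0258
ang err 7.771927234898327 err vec tool [-4.77  6.1   0.  ]
delta tool [ 0.3 -4.3 -2.3]
```

View pics/w15.png

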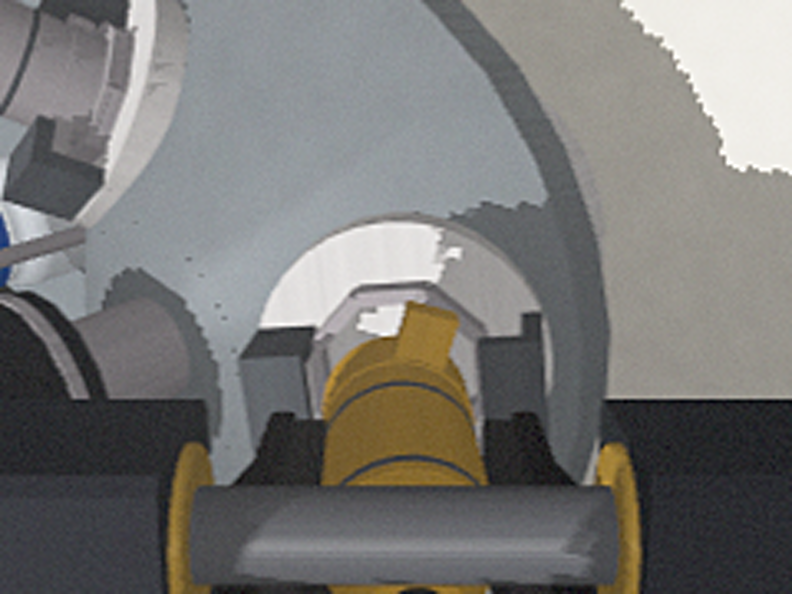

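play_rows([
  {"x": -0.8,"y": -0.9,"z": -8,"spin": 0},
  {"x": -0.9,"y": -0.9,"z": -9,"spin": 0},
  {"x": -1,"y": -0.9,"z": -10,"spin": 0},
  {"x": -2,"y": -1,"z": -15,"spin": 0},
  {"x": -2,"y": -1,"z": -20,"spin": 0},
  {"x": -2,"y": -1,"z": -20,"spin": 0},
])

```text
time: 21.4
position: [0.6068, 0.0778, 0.216]
tool_rot: [-0.124, 0.925, -0.338, 0.122]
ft_force: [-0.2, 0.1, -1.9]
grip_width: 0.0254
```

```bash
python3 - <<'E'
from h import *
o,M=st()
c=cam("wrist"); save(c,"w16.png"); d=cam("side"); save(d,"side16.png",(220,90,420,240),4)
d=cam("scene"); save(d,"scene16.png",(210,140,490,300),2.8)
E
```

```text
t 21.4 q [ 0.274  0.572  1.642 -0.909  0.983 -1.014] p [0.6068 0.0778 0.216 ] 
tx [-0.939 -0.313 -0.142] ty [-0.148  0.741 -0.656] tz [ 0.31  -0.595 -0.742] F [-0.2  0.1 -1.9] M [0.6  0.26 0.  ] g 0.0254
```

View pics/w16.png

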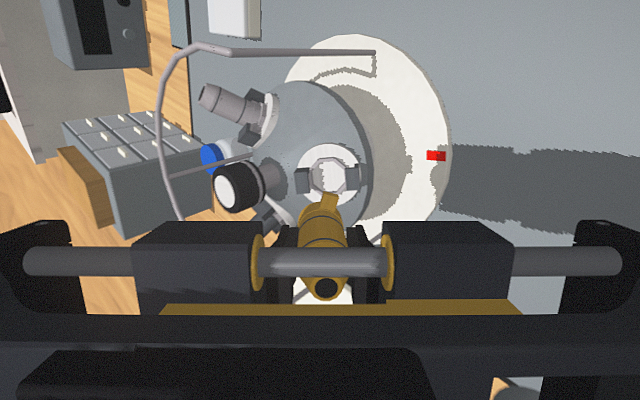

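View pics/side16.png

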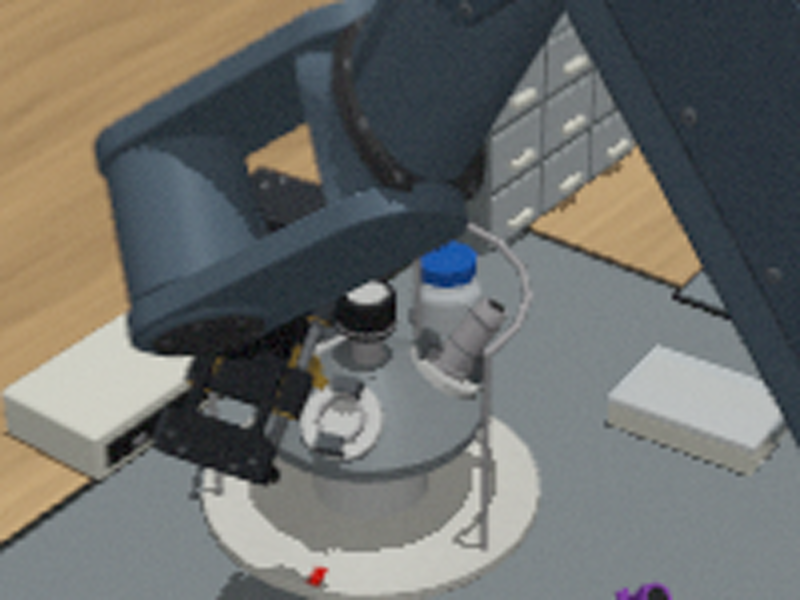

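View pics/scene16.png

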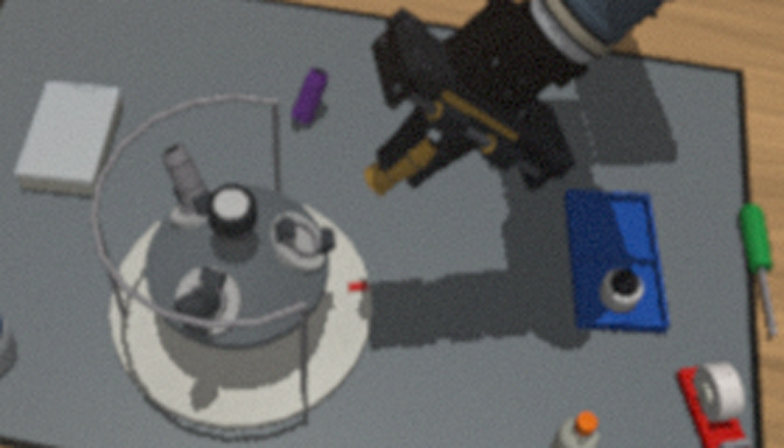

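```bash
python3 - <<'E'
from h import *
from kin import *
o,M=st(); q=o["q"]; p0=o["position"]
way=[np.array([.607,.078,.32]),np.array([.5,-.2,.40])]
az=np.radians(-50)
for r,z in ((.55,.4),(.5,.4),(.45,.4),(.42,.4),(.45,.3),(.42,.25),(.4,.5)): way.append(np.array([r*np.cos(az),r*np.sin(az),z]))
for w in way:
    for k in range(1,11):
        r=ikf(p0+(w-p0)*k/10,M,q); q=r.x
    p0=w; print(np.round(w,3),np.round(q,3),"cost",round(r.cost,6),"wrist",np.round(fk(q)[2],3))
print('left')
q=o["q"];p0=o["position"]
for w in ([.607,.078,.4],[.4,.45,.5],[.1,.6,.55],[-.1,.6,.55],[-.15,.65,.6],[-.18,.72,.65]):
    w=np.array(w)
    for k in range(1,11):
        r=ikf(p0+(w-p0)*k/10,M,q); q=r.x
    p0=w; print(np.round(w,3),np.round(q,3),"cost",round(r.cost,6),"wrist",np.round(fk(q)[2],3))
E
```

```text
t 21.55 q [ 0.275  0.571  1.642 -0.911  0.98  -1.012] p [0.6079 0.0783 0.2166] 
tx [-0.938 -0.314 -0.145] ty [-0.147  0.741 -0.656] tz [ 0.314 -0.594 -0.741] F [ 0.3 -0.5 -2.2] M [ 0.55  0.26 -0.03] g 0.0258
[0.607 0.078 0.32 ] [ 0.275  0.436  1.545 -0.811  1.132 -1.214] cost 0.0 wrist [0.511 0.259 0.546]
[ 0.5 -0.2  0.4] [-0.324  0.092  1.804 -0.703  0.798 -1.775] cost 0.0 wrist [ 0.404 -0.019  0.626]
[ 0.354 -0.421  0.4  ] [-1.071e+00  2.000e-03  1.902e+00 -1.900e-02  5.010e-01 -2.896e+00] cost 0.0 wrist [ 0.258 -0.24   0.626]
[ 0.321 -0.383  0.4  ] [-1.105 -0.091  1.988  0.029  0.509 -2.964] cost 0.0 wrist [ 0.226 -0.202  0.626]
[ 0.289 -0.345  0.4  ] [-1.155 -0.194  2.065  0.093  0.537 -3.056] cost 0.0 wrist [ 0.193 -0.163  0.626]
[ 0.27  -0.322  0.4  ] [-1.198 -0.262  2.107  0.142  0.568 -3.127] cost 0.0 wrist [ 0.174 -0.14   0.626]
[ 0.289 -0.345  0.3  ] [-1.155 -0.007  2.262  0.305  0.159 -3.278] cost 0.0 wrist [ 0.193 -0.163  0.526]
[ 0.27  -0.322  0.25 ] [-1.198  0.093  2.417  2.496  0.127 -5.508] cost 0.0 wrist [ 0.174 -0.14   0.476]
[ 0.257 -0.306  0.5  ] [-1.235 -0.396  1.907  0.128  0.905 -3.115] cost 0.0 wrist [ 0.161 -0.125  0.726]
left
[0.607 0.078 0.4  ] [ 0.275  0.358  1.438 -0.76   1.263 -1.354] cost 0.0 wrist [0.511 0.259 0.626]
[0.4  0.45 0.5 ] [ 0.963  0.513  0.923 -0.711  1.988 -1.08 ] cost 0.0 wrist [0.304 0.631 0.726]
[0.1  0.6  0.55] [ 1.423  0.676  0.505 -0.692  2.469 -0.856] cost 0.0 wrist [0.004 0.781 0.776]
[-0.1   0.6   0.55] [ 1.678  0.735  0.391 -0.555  2.65  -0.57 ] cost 4e-06 wrist [-0.196  0.781  0.776]
[-0.15  0.65  0.6 ] [ 1.725  0.755  0.304 -0.568  2.65  -0.562] cost 0.023026 wrist [-0.233  0.774  0.795]
[-0.18  0.72  0.65] [ 1.742  0.778  0.22  -0.604  2.65  -0.596] cost 0.09932 wrist [-0.246  0.773  0.809]
```

play_rows([
  {"x": 2,"y": 6,"z": -25,"spin": 0},
  {"x": 3,"y": 11,"z": -45,"spin": 0},
  {"x": 3,"y": 11,"z": -45,"spin": 0},
  {"x": 3,"y": 11,"z": -45,"spin": 0},
  {"x": 3,"y": 11,"z": -45,"spin": 0},
  {"x": 3,"y": 11,"z": -45,"spin": 0},
  {"x": 3,"y": 11,"z": -45,"spin": 0},
  {"x": 3,"y": 11,"z": -45,"spin": 0},
], newtons=30)

```text
time: 22.35
position: [0.4634, 0.3347, 0.4073]
tool_rot: [-0.122, 0.925, -0.341, 0.111]
ft_force: [1.2, 1.1, -1.4]
grip_width: 0.0256
```

```bash
python3 - <<'E'
from h import *
o,M=st()
for P in ([.4,.45,.5],[.1,.62,.55],[-.05,.65,.57]): print(P,np.round(M.T@(np.array(P)-o["position"])*1000))
E
```

```text
t 22.35 q [ 0.771  0.457  1.255 -0.692  1.68  -1.05 ] p [0.4634 0.3347 0.4073] 
tx [-0.946 -0.301 -0.122] ty [-0.15   0.737 -0.659] tz [ 0.288 -0.605 -0.742] F [ 1.2  1.1 -1.4] M [0.57 0.25 0.04] g 0.0256
[0.4, 0.45, 0.5] [  14.   33. -157.]
[0.1, 0.62, 0.55] [ 240.  171. -383.]
[-0.05, 0.65, 0.57] [ 371.  202. -459.]
```

play_rows([
  {"x": 28,"y": 16,"z": -36,"spin": 0},
  {"x": 28,"y": 16,"z": -36,"spin": 0},
  {"x": 28,"y": 16,"z": -36,"spin": 0},
  {"x": 28,"y": 16,"z": -36,"spin": 0},
  {"x": 28,"y": 16,"z": -36,"spin": 0},
  {"x": 28,"y": 16,"z": -36,"spin": 0},
  {"x": 28,"y": 16,"z": -36,"spin": 0},
  {"x": 28,"y": 16,"z": -36,"spin": 0},
])

```text
time: 23.15
position: [0.1426, 0.5423, 0.508]
tool_rot: [-0.119, 0.924, -0.345, 0.109]
ft_force: [-0.2, 1.5, -1.5]
grip_width: 0.0255
```

```bash
python3 - <<'E'
from h import *
o,M=st()
print("tilt",np.degrees(np.arccos(-M[2,2])))
for P in ([-.05,.65,.57],[-.15,.75,.6]): print(P,np.round(M.T@(np.array(P)-o["position"])*1000))
E
```

```text
t 23.15 q [ 1.342  0.568  0.808 -0.59   2.297 -0.763] p [0.1426 0.5423 0.508 ] 
tx [-0.948 -0.296 -0.12 ] ty [-0.145  0.733 -0.664] tz [ 0.285 -0.612 -0.738] F [-0.2  1.5 -1.5] M [0.64 0.23 0.02] g 0.0255
tilt 42.46048959609543
[-0.05, 0.65, 0.57] [ 143.   66. -166.]
[-0.15, 0.75, 0.6] [ 205.  134. -278.]
```

play_rows([
  {"x": 38,"y": 9,"z": -25,"spin": 0},
  {"x": 38,"y": 9,"z": -25,"spin": 0},
  {"x": 38,"y": 9,"z": -25,"spin": 0},
  {"x": 38,"y": 9,"z": -25,"spin": 0},
])

```text
time: 23.55
position: [-0.039, 0.5884, 0.536]
tool_rot: [-0.118, 0.923, -0.348, 0.11]
ft_force: [0.3, 1.8, -1.9]
grip_width: 0.0255
```

```bash
python3 - <<'E'
from h import *
o,M=st()
print("tilt",np.degrees(np.arccos(-M[2,2])), "az",np.degrees(np.arctan2(M[1,2],M[0,2])))
c=cam("scene"); save(c,"scene17.png"); c=cam("wrist"); save(c,"w17.png")
u=np.array([np.cos(2.0),np.sin(2.0),0])
for e in (0,25,45): print(e,np.round(M.T@(u*np.cos(np.radians(e))+np.array([0,0,np.sin(np.radians(e))]))*48,1))
E
```

```text
t 23.55 q [ 1.59   0.686  0.526 -0.528  2.569 -0.588] p [-0.039   0.5884  0.536 ] 
tx [-0.948 -0.294 -0.121] ty [-0.141  0.73  -0.669] tz [ 0.285 -0.617 -0.733] F [ 0.3  1.8 -1.9] M [0.63 0.25 0.01] g 0.0255
tilt 42.84271276790218 az -65.22153954759997
0 [  6.1  34.7 -32.6]
25 [  3.1  17.8 -44.5]
45 [  0.2   1.8 -48. ]
```

View pics/scene17.png

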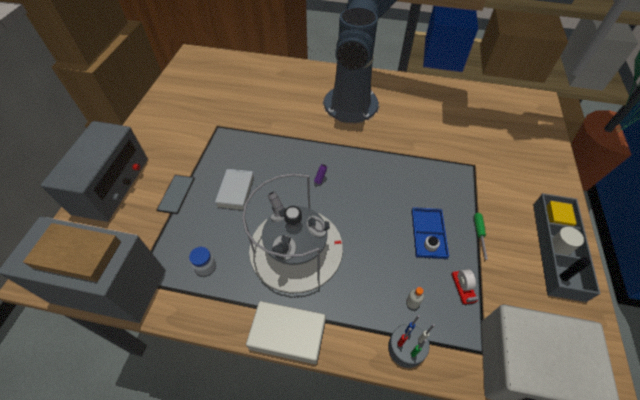

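View pics/w17.png

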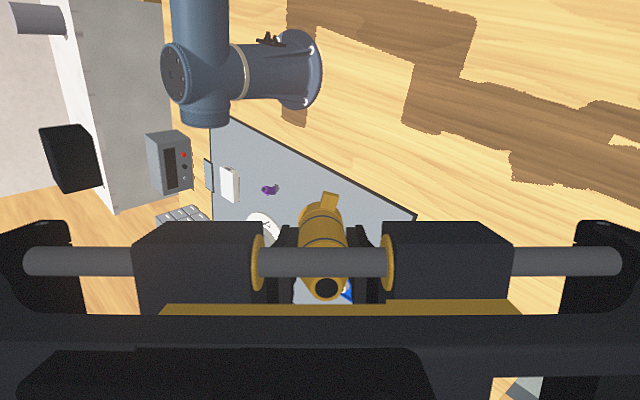

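play_rows([
  {"x": -6,"y": 24,"z": -36,"spin": 0},
  {"x": -6,"y": 24,"z": -36,"spin": 0},
  {"x": -6,"y": 24,"z": -36,"spin": 0},
  {"x": -6,"y": 24,"z": -36,"spin": 0},
])

```text
time: 24.05
position: [-0.0538, 0.6623, 0.508]
tool_rot: [-0.131, 0.925, -0.335, 0.123]
ft_force: [-0.0, 0.1, -2.2]
grip_width: 0.0255
```

```bash
cat >> h.py <<'E'
def un(az=100):
    o,M=st(); print("q5",o["q"][4],"q3",o["q"][2],"vel",np.round(o["joint_velocities"],2))
    print("tilt",np.degrees(np.arccos(-M[2,2])), "az",np.degrees(np.arctan2(M[1,2],M[0,2])))
    u=np.array([np.cos(np.radians(az)),np.sin(np.radians(az)),0])
    for e in (-30,0,25,45): print(e,np.round(M.T@(u*np.cos(np.radians(e))+np.array([0,0,np.sin(np.radians(e))]))*48,1))
E
python3 -c "
from h import *
un()"
```

```text
t 24.05 q [ 1.617  0.867  0.222 -0.648  2.644 -0.717] p [-0.0538  0.6623  0.508 ] 
tx [-0.935 -0.324 -0.141] ty [-0.159  0.741 -0.653] tz [ 0.316 -0.588 -0.744] F [-0.   0.1 -2.2] M [ 0.59  0.3  -0.03] g 0.0255
q5 2.64424851981578 q3 0.22195662747550157 vel [ 0.07  0.04 -0.    0.18  0.03  0.23]
tilt 41.88646489463091 az -61.77316605799058
-30 [-3.1 47.1 -8.5]
0 [ -7.5  36.3 -30.4]
25 [ -9.7  19.7 -42.7]
45 [-10.1   3.5 -46.8]
```

play_rows([
  {"x": -7,"y": 36,"z": -30,"spin": 0},
  {"x": -7,"y": 36,"z": -30,"spin": 0},
  {"x": -7,"y": 36,"z": -30,"spin": 0},
  {"x": -7,"y": 36,"z": -30,"spin": 0},
])

```text
time: 24.45
position: [-0.0792, 0.6764, 0.4617]
tool_rot: [-0.121, 0.923, -0.348, 0.109]
ft_force: [-0.7, 0.5, -1.4]
grip_width: 0.0253
```

```bash
python3 -c "
from h import *
un()"
```

```text
t 24.45 q [ 1.634  0.925  0.22  -0.542  2.646 -0.59 ] p [-0.0792  0.6764  0.4617] 
tx [-0.947 -0.298 -0.118] ty [-0.147  0.729 -0.668] tz [ 0.285 -0.616 -0.734] F [-0.7  0.5 -1.4] M [ 0.55  0.23 -0.01] g 0.0253
q5 2.6457801494209257 q3 0.22022499292430217 vel [ 0.03  0.13 -0.01  0.24  0.    0.28]
tilt 42.73988659700973 az -65.15510834174636
-30 [-2.6 47.  -9.6]
0 [ -6.2  35.7 -31.5]
25 [ -8.   18.8 -43.4]
45 [ -8.4   2.6 -47.2]
```

play_rows([
  {"x": 2,"y": -44,"z": -9,"spin": 0},
  {"x": 2,"y": -44,"z": -9,"spin": 0},
  {"x": 2,"y": -44,"z": -9,"spin": 0},
  {"x": 2,"y": -44,"z": -9,"spin": 0},
])

```text
time: 24.85
position: [-0.0638, 0.5635, 0.5715]
tool_rot: [-0.124, 0.918, -0.36, 0.111]
ft_force: [-0.1, -0.5, -0.6]
grip_width: 0.0256
```

```bash
python3 -c "
from h import *
un()"
```

```text
t 24.85 q [ 1.626  0.658  0.505 -0.572  2.646 -0.627] p [-0.0638  0.5635  0.5715] 
tx [-0.945 -0.308 -0.114] ty [-0.148  0.71  -0.688] tz [ 0.293 -0.633 -0.716] F [-0.1 -0.5 -0.6] M [ 0.54  0.29 -0.01] g 0.0256
q5 2.6460667575037795 q3 0.5047038924144881 vel [-0.03 -0.72  0.64 -0.13  0.   -0.16]
tilt 44.249926287544625 az -65.17967833385829
-30 [ -3.   46.7 -10.9]
0 [ -6.7  34.8 -32.4]
25 [ -8.4  17.6 -43.9]
45 [ -8.6   1.2 -47.2]
```

play_rows([
  {"x": -5,"y": -28,"z": -37,"spin": 0},
  {"x": -5,"y": -28,"z": -37,"spin": 0},
  {"x": -5,"y": -26,"z": -39,"spin": 0},
  {"x": -5,"y": -26,"z": -39,"spin": 0},
])

```text
time: 25.25
position: [-0.0267, 0.5158, 0.6663]
tool_rot: [-0.141, 0.928, -0.315, 0.142]
ft_force: [-1.2, 0.5, -0.4]
grip_width: 0.0255
```

```bash
python3 -c "
from h import *
un()"
```

```text
t 25.25 q [ 1.605  0.526  0.473 -0.779  2.646 -0.869] p [-0.0267  0.5158  0.6663] 
tx [-0.92  -0.351 -0.176] ty [-0.171  0.762 -0.625] tz [ 0.353 -0.545 -0.761] F [-1.2  0.5 -0.4] M [0.55 0.35 0.01] g 0.0255
q5 2.64621584846234 q3 0.47271698198370266 vel [-0.05 -0.27 -0.18 -0.6  -0.   -0.69]
tilt 40.48398613645335 az -57.07128904020277
-30 [-3.5 47.4 -6.6]
0 [ -8.9  37.4 -28.7]
25 [-11.6  21.2 -41.4]
45 [-12.3   5.3 -46.1]
```

play_rows([
  {"x": 16,"y": -21,"z": -39,"spin": 0},
  {"x": 16,"y": -21,"z": -39,"spin": 0},
  {"x": 16,"y": -18,"z": -41,"spin": 0},
  {"x": 16,"y": -18,"z": -41,"spin": 0},
])

```text
time: 25.65
position: [-0.0697, 0.4625, 0.721]
tool_rot: [-0.158, 0.933, -0.268, 0.183]
ft_force: [0.5, 0.4, -1.8]
grip_width: 0.0255
```

```bash
python3 -c "
from h import *
un()"
```

```text
t 25.65 q [ 1.716  0.423  0.483 -0.849  2.646 -0.868] p [-0.0697  0.4625  0.721 ] 
tx [-0.884 -0.392 -0.256] ty [-0.197  0.807 -0.557] tz [ 0.425 -0.441 -0.79 ] F [ 0.5  0.4 -1.8] M [0.43 0.41 0.02] g 0.0255
q5 2.6462411040742744 q3 0.4828406717128201 vel [ 0.32 -0.22 -0.01 -0.19  0.    0.01]
tilt 37.797508177468266 az -46.083036875648034
-30 [-3.5 47.8 -2.2]
0 [-11.2  39.8 -24.4]
25 [-15.3  24.8 -38.2]
45 [-16.6   9.2 -44.1]
```

play_rows([
  {"x": 0,"y": 0,"z": 20,"spin": 0.14},
  {"x": 0,"y": 0,"z": 35,"spin": 0.14},
  {"x": 0,"y": 0,"z": 35,"spin": 0.14},
  {"x": 0,"y": 0,"z": 35,"spin": 0.14},
  {"x": 0,"y": 0,"z": 35,"spin": 0.14},
  {"x": 0,"y": 0,"z": 35,"spin": 0.14},
  {"x": 0,"y": 0,"z": 35,"spin": 0.14},
  {"x": 0,"y": 0,"z": 20,"spin": 0.14},
])

```text
time: 26.45
position: [0.0299, 0.3463, 0.5213]
tool_rot: [0.371, 0.873, -0.115, 0.295]
ft_force: [-0.5, -0.2, -1.5]
grip_width: 0.0253
```

```bash
python3 - <<'E'
from h import *
un()
o,M=st()
print(np.round(M.T@(np.array([.46,.32,.2])-o["position"])*1000))
E
```

```text
t 26.45 q [ 1.551  0.127  1.387 -0.515  2.043  0.643] p [0.0299 0.3463 0.5213] 
tx [-0.551  0.58  -0.6  ] ty [0.715 0.699 0.019] tz [ 0.43  -0.419 -0.8  ] F [-0.5 -0.2 -1.5] M [ 0.39  0.39 -0.02] g 0.0253
q5 2.0428242596213537 q3 1.3872112756381303 vel [-0.17 -0.14  0.54  0.05 -0.48  1.52]
tilt 36.9160533642885 az -44.2411115492026
-30 [42.1 23.  -1.1]
0 [ 32.   27.1 -23.4]
25 [ 16.8  24.9 -37.4]
45 [  2.3  19.8 -43.7]
t 26.45 q [ 1.551  0.127  1.387 -0.515  2.043  0.643] p [0.0299 0.3463 0.5213] 
tx [-0.551  0.58  -0.6  ] ty [0.715 0.699 0.019] tz [ 0.43  -0.419 -0.8  ] F [-0.5 -0.2 -1.5] M [ 0.39  0.39 -0.02] g 0.0253
[-59. 283. 453.]
```

play_rows([
  {"x": -4,"y": 18,"z": 30,"spin": 0},
  {"x": -5,"y": 25,"z": 40,"spin": 0},
  {"x": -5,"y": 25,"z": 40,"spin": 0},
  {"x": -5,"y": 25,"z": 40,"spin": 0},
  {"x": -5,"y": 25,"z": 40,"spin": 0},
  {"x": -5,"y": 25,"z": 40,"spin": 0},
  {"x": -5,"y": 25,"z": 40,"spin": 0},
  {"x": -5,"y": 25,"z": 40,"spin": 0},
])

```text
time: 27.25
position: [0.3234, 0.3304, 0.2951]
tool_rot: [0.366, 0.877, -0.105, 0.293]
ft_force: [0.6, 0.9, -1.4]
grip_width: 0.0253
```

```bash
python3 - <<'E'
from h import *
un()
o,M=st()
print(np.round(M.T@(np.array([.46,.32,.2])-o["position"])*1000))
E
```

```text
t 27.25 q [ 0.945  0.329  1.747 -0.673  1.233  0.45 ] p [0.3234 0.3304 0.2951] 
tx [-0.56   0.58  -0.591] ty [0.703 0.71  0.031] tz [ 0.438 -0.399 -0.806] F [ 0.6  0.9 -1.4] M [0.38 0.46 0.06] g 0.0253
q5 1.2331372562448728 q3 1.7467183895834937 vel [-0.69  0.55  0.1  -0.29 -0.93 -0.09]
tilt 36.2956706682393 az -42.345578647511296
-30 [42.  23.3 -0.1]
0 [ 32.1  27.7 -22.5]
25 [ 17.1  25.7 -36.7]
45 [  2.6  20.6 -43.3]
t 27.25 q [ 0.945  0.329  1.747 -0.673  1.233  0.45 ] p [0.3234 0.3304 0.2951] 
tx [-0.56   0.58  -0.591] ty [0.703 0.71  0.031] tz [ 0.438 -0.399 -0.806] F [ 0.6  0.9 -1.4] M [0.38 0.46 0.06] g 0.0253
[-26.  86. 141.]
```

play_rows([
  {"x": -7,"y": 24,"z": 38,"spin": 0},
  {"x": -7,"y": 24,"z": 38,"spin": 0},
  {"x": -6,"y": 20,"z": 30,"spin": 0},
  {"x": -4,"y": 12,"z": 18,"spin": 0},
  {"x": 0,"y": 0,"z": 0,"spin": 0},
])

```text
time: 27.75
position: [0.4512, 0.3238, 0.2045]
tool_rot: [0.366, 0.877, -0.106, 0.292]
ft_force: [-0.2, 0.0, -2.5]
grip_width: 0.0253
```

```bash
python3 - <<'E'
from h import *
o,M=st()
c=cam("wrist"); save(c,"w18.png"); st()
d=cam("side"); save(d,"side18.png",(160,160,400,340),3.3)
e=cam("scene"); save(e,"scene18.png",(330,130,510,270),4.4)
E
```

```text
t 27.75 q [ 0.746  0.53   1.702 -0.768  1.008  0.422] p [0.4512 0.3238 0.2045] 
tx [-0.562  0.58  -0.589] ty [0.704 0.71  0.028] tz [ 0.434 -0.399 -0.808] F [-0.2  0.  -2.5] M [ 0.28  0.42 -0.02] g 0.0253
t 27.8 q [ 0.748  0.528  1.703 -0.768  1.009  0.422] p [0.4501 0.3238 0.205 ] 
tx [-0.563  0.58  -0.589] ty [0.703 0.71  0.028] tz [ 0.434 -0.399 -0.808] F [ 0.3  0.6 -2.2] M [ 0.34  0.43 -0.07] g 0.0252
```

View pics/w18.png

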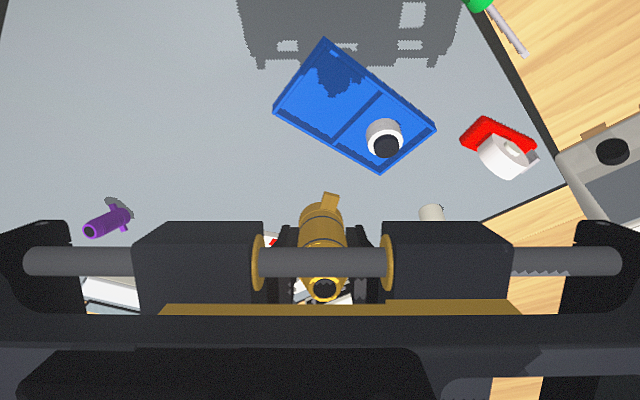

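View pics/side18.png

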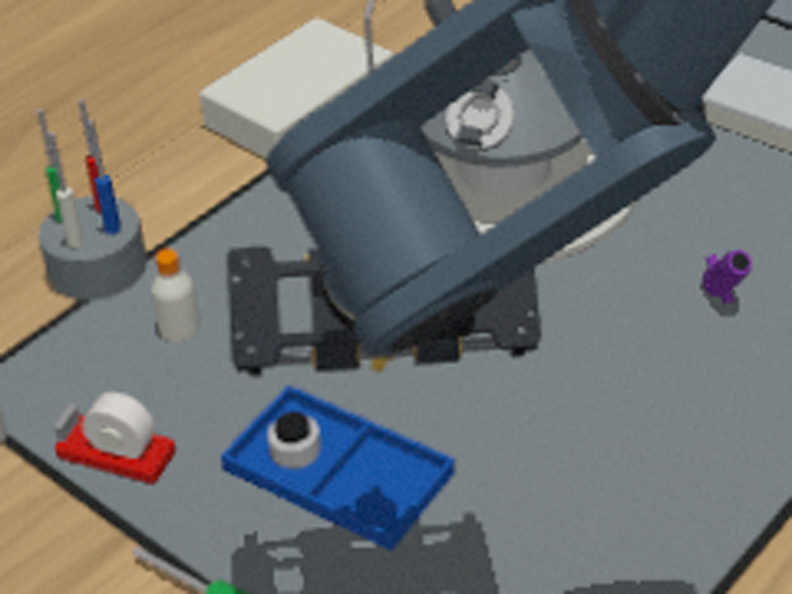

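View pics/scene18.png

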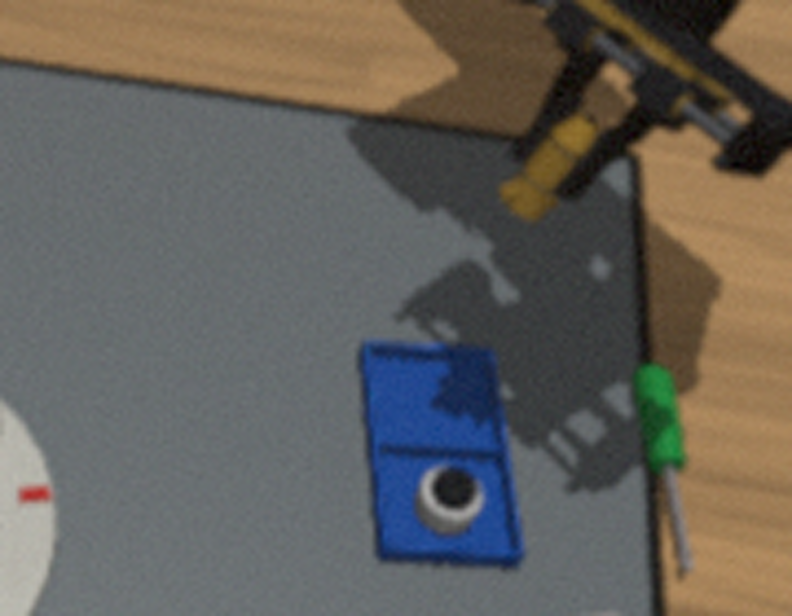

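```bash
python3 - <<'E'
from h import *
c=cam("wrist"); o,M=st(); e=cam("scene"); d=cam("side")
ps=[(324,37.5),(437,128),(380,174.5),(272.5,111)]
W=np.array([onz(c,p,.018) for p in ps]); print(np.round(W,4)); print("center wrist",W.mean(0)[:2])
f=lambda p:(p[0]/4.4+330,p[1]/4.4+130)
We=np.array([onz(e,f(p),.018) for p in ((362,344),(492,348),(521,563),(380,559))]);print(np.round(We,4),We.mean(0)[:2])
g=lambda p:(p[0]/3.3+160,p[1]/3.3+160)
Wd=np.array([onz(d,g(p),.018) for p in ((454,463),(392,545),(222,462),(290,388))]);print(np.round(Wd,4),Wd.mean(0)[:2])
for A in (We,Wd): 
    pass
for al in (-10,-5,0,5,10,15):
    a=np.radians(al); n=np.array([-np.sin(a),0,-np.cos(a)]) # tip direction in tool
    g0=np.array([0,0,-.0187]); 
    P=np.array([g0-n*.041,g0-n*.03,g0+n*.009,g0+n*.025]); Wp=P@M.T+o["position"]; print(al,np.round(proj(c,Wp),1).tolist())
save(c,"w18b.png",(280,170,370,310),4.2)
E
```

```text
t 27.95 q [ 0.75   0.524  1.704 -0.768  1.009  0.422] p [0.4491 0.3247 0.2069] 
tx [-0.563  0.58  -0.589] ty [0.702 0.712 0.03 ] tz [ 0.437 -0.396 -0.807] F [-0.   0.2 -1.2] M [0.34 0.39 0.05] g 0.0256
[[0.4336 0.3516 0.018 ]
 [0.593  0.3719 0.018 ]
 [0.6071 0.2827 0.018 ]
 [0.4488 0.2621 0.018 ]]
center wrist [0.52059718 0.31707251]
[[0.4565 0.2575 0.018 ]
 [0.4416 0.3453 0.018 ]
 [0.6035 0.3653 0.018 ]
 [0.6185 0.2781 0.018 ]] [0.5300045  0.31156338]
[[0.4464 0.2637 0.018 ]
 [0.4313 0.353  0.018 ]
 [0.589  0.3736 0.018 ]
 [0.6029 0.2836 0.018 ]] [0.51738392 0.31844912]
-10 [[320.5, 241.9], [320.4, 245.8], [320.0, 264.3], [319.7, 275.1]]
-5 [[320.5, 236.2], [320.4, 241.4], [320.0, 265.9], [319.7, 280.1]]
0 [[320.5, 230.7], [320.4, 237.1], [320.0, 267.5], [319.7, 285.0]]
5 [[320.5, 225.3], [320.4, 233.0], [320.0, 269.0], [319.8, 289.6]]
10 [[320.5, 220.0], [320.4, 229.0], [320.0, 270.4], [319.8, 293.8]]
15 [[320.5, 214.9], [320.4, 225.1], [320.0, 271.8], [319.8, 297.7]]
```

View pics/w18b.png

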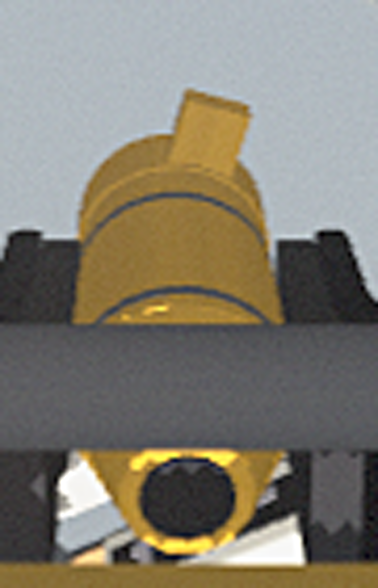

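```bash
python3 - <<'E'
from h import *
o,M=st()
for z in (.09,.055,.040): print(np.round(M.T@(np.array([.4865,.3061,z])-o["position"])*1000,1))
E
```

```text
t 28.05 q [ 0.75   0.524  1.703 -0.768  1.009  0.422] p [0.4493 0.3248 0.2073] 
tx [-0.563  0.58  -0.589] ty [0.701 0.712 0.031] tz [ 0.438 -0.396 -0.807] F [-0.  -0.4 -1.5] M [ 0.3   0.44 -0.01] g 0.0255
[ 37.3   9.1 118.4]
[ 57.9   8.1 146.7]
[ 66.7   7.6 158.8]
```

play_rows([
  {"x": 8,"y": 2,"z": 25,"spin": 0},
  {"x": 10,"y": 3,"z": 33,"spin": 0},
  {"x": 10,"y": 3,"z": 33,"spin": 0},
  {"x": 7,"y": 1,"z": 20,"spin": 0},
  {"x": 2,"y": 0,"z": 6,"spin": 0},
  {"x": 0,"y": 0,"z": 0,"spin": 0},
])

```text
time: 28.65
position: [0.4866, 0.3132, 0.0959]
tool_rot: [0.363, 0.878, -0.096, 0.296]
ft_force: [-0.5, -0.7, -2.3]
grip_width: 0.0254
```

```bash
python3 - <<'E'
from h import *
o,M=st()
print(np.round(M.T@(np.array([.4865,.3061,.04])-o["position"])*1000,1))
c=cam("wrist"); save(c,"w19.png"); st()
d=cam("side"); save(d,"side19.png",(160,220,360,370),4)
e=cam("scene"); save(e,"scene19.png",(380,160,480,270),6)
E
```

```text
t 28.65 q [ 0.688  0.714  1.748 -0.941  0.804  0.618] p [0.4866 0.3132 0.0959] 
tx [-0.562  0.58  -0.59 ] ty [0.694 0.719 0.047] tz [ 0.451 -0.383 -0.806] F [-0.5 -0.7 -2.3] M [0.27 0.47 0.01] g 0.0254
[28.9 -7.8 47.8]
t 28.7 q [ 0.688  0.713  1.748 -0.941  0.805  0.618] p [0.4866 0.3135 0.0965] 
tx [-0.561  0.581 -0.59 ] ty [0.693 0.719 0.048] tz [ 0.452 -0.382 -0.806] F [-1.  -0.5 -2.1] M [ 0.3   0.42 -0.02] g 0.0255
```

View pics/w19.png

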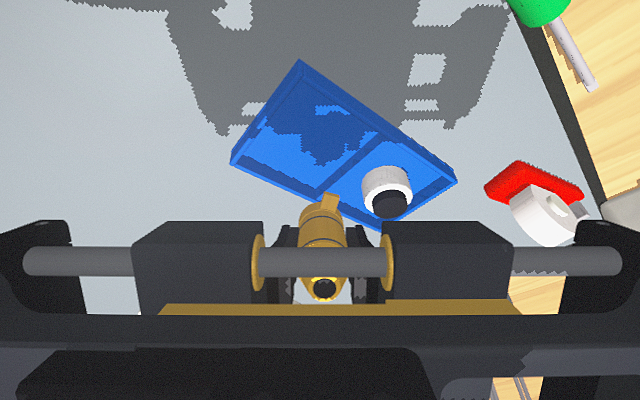

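View pics/side19.png

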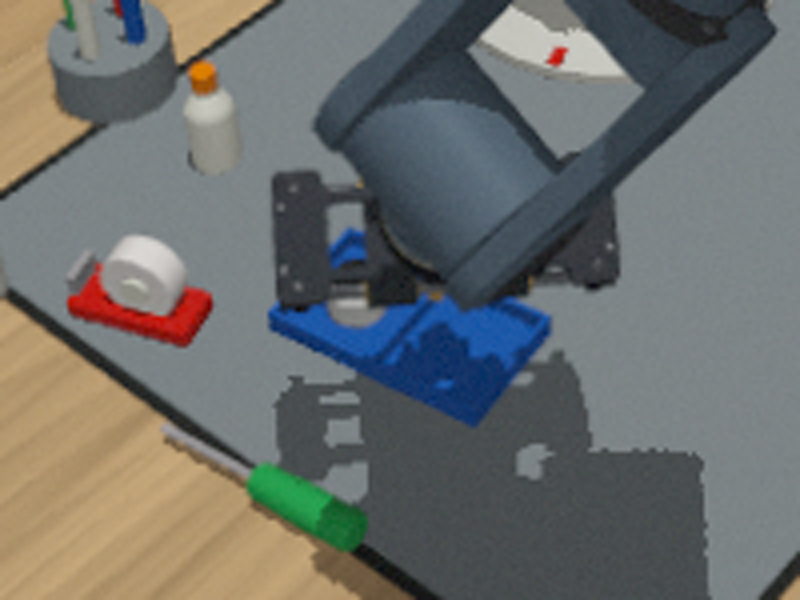

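View pics/scene19.png

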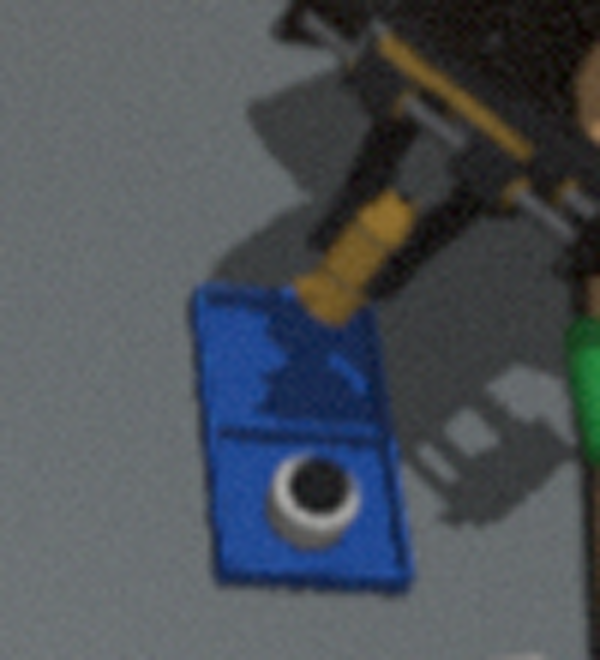

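```bash
python3 - <<'E'
from h import *
c=cam("wrist"); save(c,"w19b.png",(220,50,470,240),3.2); o,M=st()
for p in ((300,59),(231,159.5),(456,182),(382.5,124)): print(np.round(onz(c,p,.018),4))
E
```

```text
t 28.85 q [ 0.688  0.712  1.747 -0.941  0.804  0.618] p [0.4872 0.314  0.0974] 
tx [-0.56   0.581 -0.59 ] ty [0.693 0.719 0.05 ] tz [ 0.453 -0.381 -0.806] F [-0.9  1.  -1.8] M [0.29 0.45 0.  ] g 0.0249
[0.4352 0.3541 0.018 ]
[0.4506 0.2644 0.018 ]
[0.5978 0.3686 0.018 ]
[0.5049 0.3602 0.018 ]
```

View pics/w19b.png

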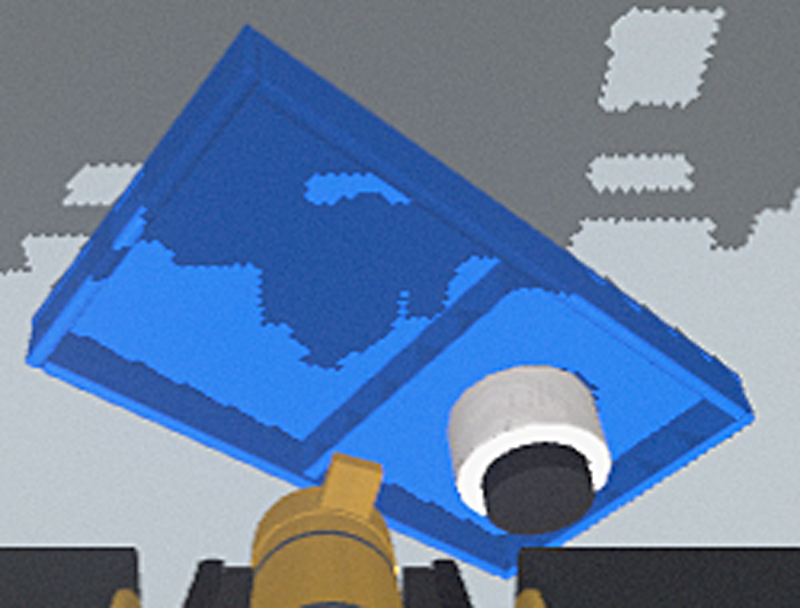

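```bash
python3 - <<'E'
from h import *
c=cam("wrist"); o,M=st()
W=[onz(c,(297.2,57.8),0),onz(c,(229.4,162.5),.018),onz(c,(378.8,229.7),.018),onz(c,(455,180.6),.018)]
W=np.array(W)[:,:2]; L=np.array([[-.08,.045],[-.08,-.045],[.08,-.045],[.08,.045]])
from scipy.optimize import least_squares
def f(v):
    R2=np.array([[np.cos(v[2]),-np.sin(v[2])],[np.sin(v[2]),np.cos(v[2])]]); return (L@R2.T+v[:2]-W).ravel()
r=least_squares(f,[.52,.31,.1]); print(r.x,np.degrees(r.x[2]),np.round(r.fun*1000,1))
v=r.x;R2=np.array([[np.cos(v[2]),-np.sin(v[2])],[np.sin(v[2]),np.cos(v[2])]])
print("empty centre",R2@[-.039,0]+v[:2],"corner",R2@[-.002,-.041]+v[:2])
# nozzle in world
al=np.radians(3.6); n=-(np.sin(al)*M[:,0]+np.cos(al)*M[:,2]); G=o["position"]-.0187*M[:,2]; B=G-.041*n
print("n",n,"tilt",np.degrees(np.arccos(n[2])),"az",np.degrees(np.arctan2(n[1],n[0])),"G",G,"B",B, "local B",R2.T@(B[:2]-v[:2])*1000)
t=R2@[-.028,-.015]+v[:2]; print("move world",t-B[:2])
E
```

```text
t 28.9 q [ 0.688  0.712  1.747 -0.941  0.804  0.618] p [0.4872 0.3139 0.0974] 
tx [-0.56   0.581 -0.59 ] ty [0.693 0.719 0.05 ] tz [ 0.453 -0.381 -0.806] F [ 0.3  0.  -2.6] M [ 0.32  0.51 -0.01] g 0.0253
[0.52360031 0.31496479 0.13819685] 7.918096525408885 [-1.6  1.5 -1.1 -1.7  1.9 -1.6  0.8  1.8]
empty centre [0.48497214 0.30959225] corner [0.52726743 0.27408017]
n [-0.4171849   0.34364559  0.84134682] tilt 32.71738540010591 az 140.52086625207363 G [0.47874602 0.32105731 0.11245388] B [0.4958506  0.30696784 0.07795866] local B [-28.58678966  -4.09798442]
move world [ 0.00208303 -0.01071724]
```

play_rows([
  {"x": 9,"y": -1,"z": 12,"spin": 0},
  {"x": 9,"y": -1,"z": 12,"spin": 0},
  {"x": 9,"y": -1,"z": 12,"spin": 0},
  {"x": 6,"y": -0.5,"z": 8,"spin": 0},
  {"x": 0,"y": 0,"z": 0,"spin": 0},
])

```text
time: 29.4
position: [0.4887, 0.3175, 0.0467]
tool_rot: [0.363, 0.878, -0.089, 0.3]
ft_force: [-0.0, 0.9, -1.4]
grip_width: 0.0252
```

```bash
cat >> h.py <<'E'
def nz(al=3.6):
    o,M=st(); v=np.array([.5236,.31496,.1382]);R2=np.array([[np.cos(v[2]),-np.sin(v[2])],[np.sin(v[2]),np.cos(v[2])]])
    al=np.radians(al); n=-(np.sin(al)*M[:,0]+np.cos(al)*M[:,2]); G=o["position"]-.0187*M[:,2]; B=G-.041*n
    t=np.arccos(n[2]); print("tilt",np.degrees(t),"G",np.round(G,4),"B loc",np.round(R2.T@(B[:2]-v[:2])*1000,1),"lowest z",round(B[2]-.0135*np.sin(t),4))
    s=np.array([np.cos(np.radians(-39.5)),np.sin(np.radians(-39.5)),0])
    print("fwd10",np.round(M.T@s*10,2),"down10",np.round(M.T@[0,0,-10],2))
    print("tooltilt",np.degrees(np.arccos(-M[2,2])),"F",np.round(o["ft_force"],2))
E
python3 -c "
from h import *
nz()"
```

```text
t 29.4 q [ 0.691  0.804  1.757 -1.039  0.743  0.755] p [0.4887 0.3175 0.0467] 
tx [-0.556  0.584 -0.591] ty [0.691 0.72  0.062] tz [ 0.462 -0.374 -0.804] F [-0.   0.9 -1.4] M [0.28 0.43 0.01] g 0.0252
tilt 32.89526538027325 G [0.4801 0.3245 0.0617] B loc [-26.4  -0.7] lowest z 0.02
fwd10 [-8.01  0.75  5.94] down10 [ 5.91 -0.62  8.04]
tooltilt 36.47361830310919 F [-0.02  0.91 -1.39]
```

play_rows([
  {"x": 4,"y": -0.4,"z": 5.5,"spin": 0},
  {"x": 4,"y": -0.4,"z": 5.5,"spin": 0},
  {"x": 0,"y": 0,"z": 0,"spin": 0},
])

```text
time: 29.7
position: [0.4897, 0.3184, 0.0339]
tool_rot: [0.364, 0.877, -0.087, 0.301]
ft_force: [1.1, -0.3, -1.7]
grip_width: 0.0252
```

```bash
python3 -c "
from h import *
nz()
c=cam('scene'); save(c,'scene20.png',(380,160,480,270),6)
c=cam('wrist'); save(c,'w20.png')"
```

```text
t 29.7 q [ 0.691  0.828  1.756 -1.065  0.73   0.79 ] p [0.4897 0.3184 0.0339] 
tx [-0.554  0.585 -0.592] ty [0.69  0.72  0.065] tz [ 0.465 -0.372 -0.804] F [ 1.1 -0.3 -1.7] M [0.26 0.39 0.01] g 0.0252
tilt 32.95656622655986 G [0.4811 0.3253 0.0489] B loc [-25.2   0.1] lowest z 0.0071
fwd10 [-8.    0.75  5.95] down10 [ 5.92 -0.65  8.04]
tooltilt 36.53271150285201 F [ 1.05 -0.28 -1.75]
```

View pics/scene20.png

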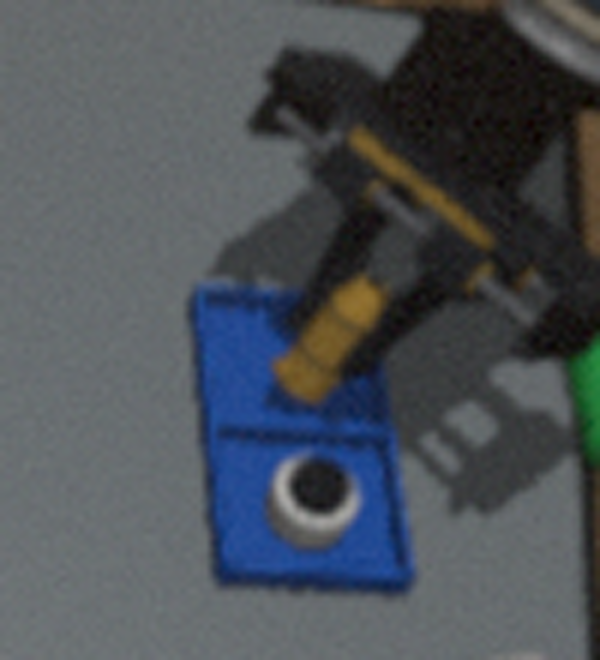

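View pics/w20.png

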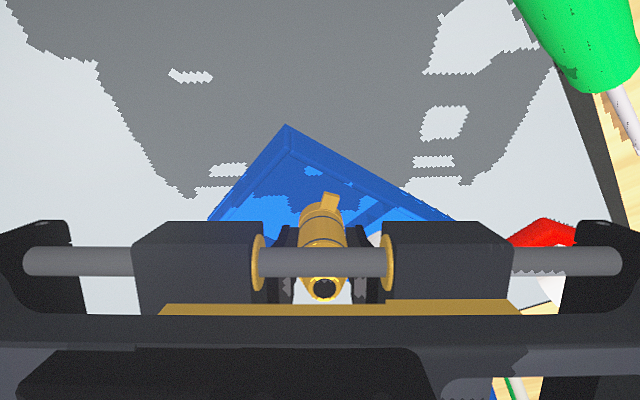

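play_rows([
  {"x": 0.9,"y": -0.1,"z": 1.2,"spin": 0},
  {"x": 0.9,"y": -0.1,"z": 1.2,"spin": 0},
], newtons=8)

```text
time: 30.0
position: [0.4904, 0.3187, 0.032]
tool_rot: [0.364, 0.877, -0.087, 0.302]
ft_force: [0.1, -0.8, -1.9]
grip_width: 0.0255
```

```bash
python3 -c "
from h import *
nz()"
```

```text
t 30.0 q [ 0.691  0.831  1.756 -1.07   0.727  0.797] p [0.4904 0.3187 0.032 ] 
tx [-0.553  0.586 -0.592] ty [0.69  0.72  0.067] tz [ 0.466 -0.372 -0.803] F [ 0.1 -0.8 -1.9] M [ 0.3   0.45 -0.04] g 0.0255
tilt 33.00428938187659 G [0.4816 0.3257 0.047 ] B loc [-24.5   0.4] lowest z 0.0053
fwd10 [-8.    0.75  5.96] down10 [ 5.92 -0.67  8.03]
tooltilt 36.579076296879514 F [ 0.14 -0.85 -1.89]
```

play_rows([
  {"x": 0.9,"y": -0.1,"z": 1.2,"spin": 0},
  {"x": 0.9,"y": -0.1,"z": 1.2,"spin": 0},
])

```text
time: 30.2
position: [0.491, 0.3181, 0.031]
tool_rot: [0.364, 0.876, -0.087, 0.304]
ft_force: [-2.9, 0.6, 7.2]
grip_width: 0.026
```

play_rows([
  {"x": 0.9,"y": -0.1,"z": 1.2,"spin": 0},
  {"x": 0.6,"y": -0.1,"z": 0.8,"spin": 0},
])

```text
time: 30.4
position: [0.4915, 0.3175, 0.0311]
tool_rot: [0.364, 0.876, -0.088, 0.306]
ft_force: [-2.6, 0.3, 4.2]
grip_width: 0.0254
```

```bash
python3 -c "
from h import *
nz()"
```

```text
t 30.4 q [ 0.693  0.836  1.756 -1.084  0.732  0.812] p [0.4915 0.3175 0.0311] 
tx [-0.549  0.583 -0.599] ty [0.69  0.72  0.068] tz [ 0.471 -0.377 -0.798] F [-2.6  0.3  4.2] M [-0.02  0.36 -0.14] g 0.0254
tilt 33.524826188307024 G [0.4827 0.3246 0.046 ] B loc [-23.4  -1.1] lowest z 0.0044
fwd10 [-7.94  0.75  6.03] down10 [ 5.99 -0.68  7.98]
tooltilt 37.09983760181674 F [-2.57  0.28  4.16]
```

play_rows([
  {"x": -2.8,"y": 0.3,"z": 2.9,"spin": 0},
  {"x": -2.8,"y": 0.3,"z": 2.9,"spin": 0},
  {"x": -2.8,"y": 0.3,"z": 2.9,"spin": 0},
], newtons=5)

```text
time: 30.7
position: [0.501, 0.3096, 0.03]
tool_rot: [0.363, 0.876, -0.088, 0.306]
ft_force: [-0.8, 0.9, 0.6]
grip_width: 0.0256
```

```bash
python3 -c "
from h import *
nz()
c=cam('scene'); save(c,'scene21.png',(380,160,480,270),6)
c=cam('wrist'); save(c,'w21.png',(280,170,370,310),4.2)"
```

```text
t 30.7 q [ 0.671  0.838  1.756 -1.101  0.721  0.808] p [0.501  0.3096 0.03  ] 
tx [-0.549  0.582 -0.6  ] ty [0.69  0.721 0.068] tz [ 0.472 -0.377 -0.797] F [-0.8  0.9  0.6] M [ 0.17  0.47 -0.08] g 0.0256
tilt 33.568415324040245 G [0.4922 0.3167 0.0449] B loc [-15.1 -10.2] lowest z 0.0032
fwd10 [-7.94  0.74  6.04] down10 [ 6.   -0.68  7.97]
tooltilt 37.14340558944848 F [-0.76  0.87  0.56]
```

View pics/w21.png

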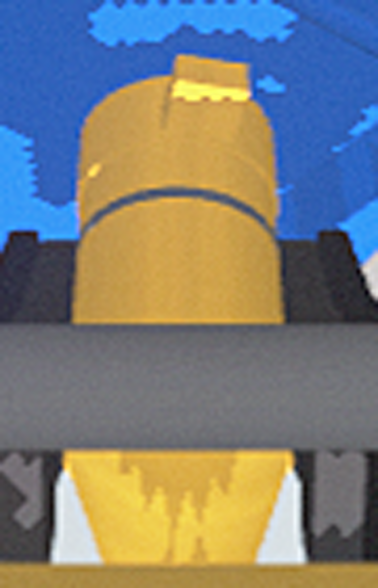

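View pics/scene21.png

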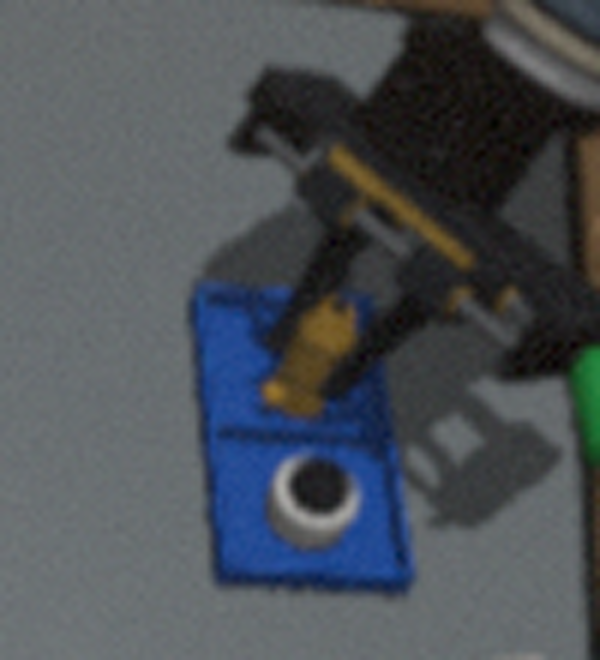

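```bash
cat > alpha.py <<'E'
from h import *
def row(c,o,M,al,r,side=.013):
    a=np.radians(al); n=np.array([-np.sin(a),0,-np.cos(a)]); p=np.array([np.cos(a),0,-np.sin(a)])
    P=np.array([0,0,-.0187])-n*(.041-r)+p*side
    return proj(c,P@M.T+o["position"])[0]
E
python3 - <<'E'
from alpha import *
c=cam("wrist"); o,M=st()
print("tip rows",[(al,np.round(row(c,o,M,al,.066,0),1)) for al in (0,3.6)])
for r in (.0,.008,.012,.02,.022,.025,.03,.035,.04): print(r,[np.round(row(c,o,M,al,r)[1],1) for al in (0,3.6,8,12,16,20,25,30,35,40)])
print("lug",[np.round(row(c,o,M,al,.011,.022)[1],1) for al in (0,3.6,8,12,16,20,25,30,35,40)])
print("lugb",[np.round(row(c,o,M,al,.006,.022)[1],1) for al in (0,3.6,8,12,16,20,25,30,35,40)])
E
```

```text
t 30.85 q [ 0.67   0.839  1.756 -1.101  0.721  0.808] p [0.5012 0.3094 0.0299] 
tx [-0.548  0.582 -0.6  ] ty [0.69  0.72  0.068] tz [ 0.472 -0.377 -0.797] F [ 0.6 -0.7  0.3] M [-0.01  0.28 -0.04] g 0.0255
tip rows [(0, array([319.4, 284.3])), (3.6, array([319.4, 287.6]))]
0.0 [np.float64(210.1), np.float64(206.5), np.float64(202.2), np.float64(198.4), np.float64(194.8), np.float64(191.4), np.float64(187.4), np.float64(183.8), np.float64(180.5), np.float64(177.6)]
0.008 [np.float64(213.9), np.float64(211.0), np.float64(207.6), np.float64(204.6), np.float64(201.8), np.float64(199.2), np.float64(196.2), np.float64(193.6), np.float64(191.3), np.float64(189.5)]
0.012 [np.float64(216.0), np.float64(213.4), np.float64(210.4), np.float64(207.9), np.float64(205.5), np.float64(203.3), np.float64(200.9), np.float64(198.8), np.float64(197.0), np.float64(195.7)]
0.02 [np.float64(220.3), np.float64(218.5), np.float64(216.5), np.float64(214.9), np.float64(213.4), np.float64(212.1), np.float64(210.7), np.float64(209.7), np.float64(208.9), np.float64(208.6)]
0.022 [np.float64(221.5), np.float64(219.9
[... 631 characters left out ...]
np.float64(230.0), np.float64(230.5), np.float64(231.3), np.float64(232.3), np.float64(233.5), np.float64(235.0)]
0.04 [np.float64(233.1), np.float64(233.6), np.float64(234.4), np.float64(235.2), np.float64(236.2), np.float64(237.3), np.float64(238.9), np.float64(240.6), np.float64(242.5), np.float64(244.5)]
lug [np.float64(200.3), np.float64(197.8), np.float64(194.9), np.float64(192.5), np.float64(190.3), np.float64(188.4), np.float64(186.4), np.float64(184.8), np.float64(183.7), np.float64(183.2)]
lugb [np.float64(198.2), np.float64(195.1), np.float64(191.7), np.float64(188.7), np.float64(186.0), np.float64(183.5), np.float64(180.8), np.float64(178.5), np.float64(176.6), np.float64(175.4)]
```

```bash
python3 - <<'E'
from alpha import *
c=cam("scene"); save(c,"scene22.png",(410,195,455,240),13); o,M=st()
G=o["position"]-.0187*M[:,2]
for h in (.041,.036,.031):
  for al in (3.6,15,25,35,45):
    a=np.radians(al); n=-(np.sin(a)*M[:,0]+np.cos(a)*M[:,2])
    p=proj(c,np.array([G-h*n,G+(.066-h)*n])); print(h,al,"tilt",round(np.degrees(np.arccos(n[2])),1),np.round((p-[410,195])*13).tolist(),"basez",round((G-h*n)[2]-.0135*np.sqrt(1-n[2]**2),4))
d=cam("side"); save(d,"side22.png",(200,260,300,335),8)
E
```

```text
t 30.9 q [ 0.67   0.839  1.756 -1.101  0.721  0.808] p [0.5012 0.3095 0.0299] 
tx [-0.548  0.582 -0.6  ] ty [0.69  0.72  0.068] tz [ 0.472 -0.377 -0.797] F [ 0.1 -1.3 -0.2] M [ 0.03  0.28 -0.04] g 0.0258
0.041 3.6 tilt 33.6 [[210.0, 416.0], [377.0, 194.0]] basez 0.0032
0.041 15 tilt 22.3 [[229.0, 410.0], [365.0, 197.0]] basez 0.0018
0.041 25 tilt 12.6 [[249.0, 401.0], [353.0, 202.0]] basez 0.0019
0.041 35 tilt 4.4 [[271.0, 388.0], [339.0, 210.0]] basez 0.0029
0.041 45 tilt 8.9 [[294.0, 372.0], [325.0, 220.0]] basez 0.0022
0.036 3.6 tilt 33.6 [[222.0, 400.0], [390.0, 176.0]] basez 0.0074
0.036 15 tilt 22.3 [[239.0, 395.0], [376.0, 180.0]] basez 0.0064
0.036 25 tilt 12.6 [[257.0, 386.0], [361.0, 186.0]] basez 0.0068
0.036 35 tilt 4.4 [[276.0, 375.0], [345.0, 196.0]] basez 0.0079
0.036 45 tilt 8.9 [[296.0, 361.0], [327.0, 208.0]] basez 0.0072
0.031 3.6 tilt 33.6 [[234.0, 383.0], [403.0, 159.0]] basez 0.0115
0.031 15 tilt 22.3 [[249.0, 379.0], [387.0, 163.0]] basez 0.011
0.031 25 tilt 12.6 [[264.0, 372.0], [369.0, 171.0]] basez 0.0116
0.031 35 tilt 4.4 [[281.0, 362.0], [350.0, 182.0]] basez 0.0129
0.031 45 tilt 8.9 [[298.0, 350.0], [330.0, 196.0]] basez 0.0121
```

View pics/scene22.png

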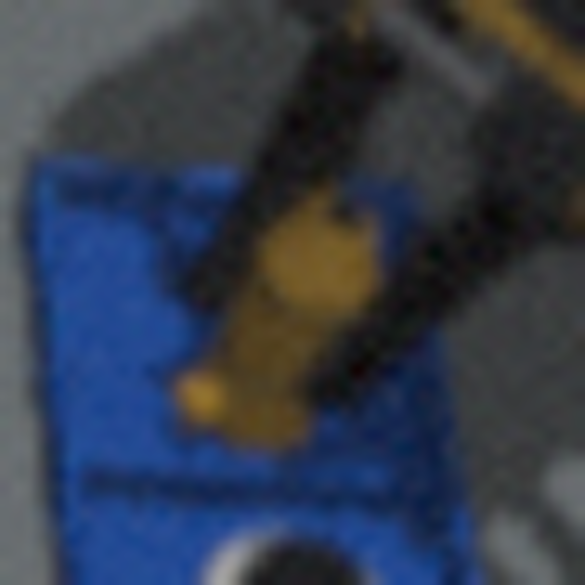

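View pics/side22.png

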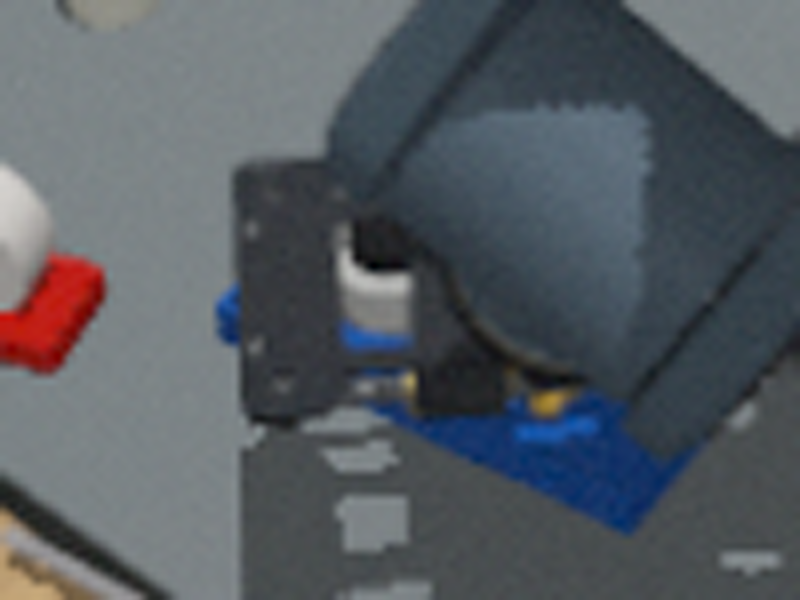

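```bash
python3 -c "
from h import *
nz(33);nz(36)"
```

```text
t 30.95 q [ 0.671  0.839  1.756 -1.101  0.721  0.808] p [0.5011 0.3096 0.03  ] 
tx [-0.548  0.582 -0.6  ] ty [0.69  0.72  0.068] tz [ 0.472 -0.377 -0.797] F [ 0.9 -0.9 -0.7] M [0.06 0.23 0.  ] g 0.0256
tilt 5.577368152004119 G [0.4923 0.3166 0.0449] B loc [-26.8   5.4] lowest z 0.0028
fwd10 [-7.93  0.74  6.04] down10 [ 6.   -0.68  7.97]
tooltilt 37.17802044422478 F [ 0.91 -0.87 -0.67]
t 30.95 q [ 0.671  0.839  1.756 -1.101  0.721  0.808] p [0.5011 0.3096 0.03  ] 
tx [-0.548  0.582 -0.6  ] ty [0.69  0.72  0.068] tz [ 0.472 -0.377 -0.797] F [ 0.9 -0.9 -0.7] M [0.06 0.23 0.  ] g 0.0256
tilt 4.013569419354019 G [0.4923 0.3166 0.0449] B loc [-28.1   7.1] lowest z 0.003
fwd10 [-7.93  0.74  6.04] down10 [ 6.   -0.68  7.97]
tooltilt 37.17802044422478 F [ 0.91 -0.87 -0.67]
```

play_rows([
  {"x": 0,"y": 0,"z": 0,"spin": -0.06},
  {"x": 0,"y": 0,"z": 0,"spin": -0.055},
  {"x": 0.5,"y": 0,"z": 0.6,"spin": 0},
  {"x": 0,"y": 0,"z": 0,"spin": 0},
])

```text
time: 31.35
position: [0.5028, 0.3111, 0.0296]
tool_rot: [0.311, 0.895, -0.105, 0.301]
ft_force: [-1.0, -0.4, 1.4]
grip_width: 0.0255
```

```bash
python3 - <<'E'
from h import *
nz(35)
c=cam("wrist"); save(c,"w23.png",(240,150,400,310),4); c=cam("scene"); save(c,"scene23.png",(410,195,455,240),13)
E
```

```text
t 31.35 q [ 0.671  0.84   1.753 -1.104  0.719  0.693] p [0.5028 0.3111 0.0296] 
tx [-0.625  0.493 -0.605] ty [0.62  0.785 0.   ] tz [ 0.475 -0.375 -0.796] F [-1.  -0.4  1.4] M [ 0.06  0.29 -0.02] g 0.0255
tilt 2.216783193437132 G [0.4939 0.3181 0.0445] B loc [-27.9   6.1] lowest z 0.003
fwd10 [-7.96 -0.21  6.05] down10 [ 6.05 -0.    7.96]
tooltilt 37.216761265268886 F [-1.04 -0.42  1.45]
```

View pics/w23.png

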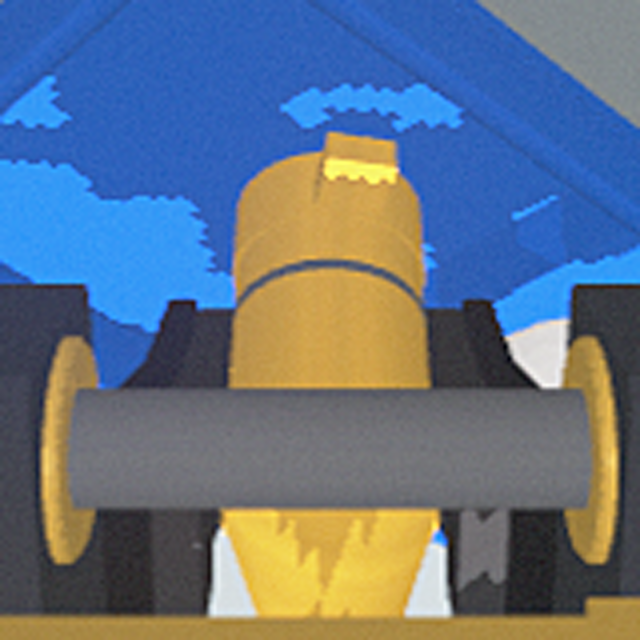

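View pics/scene23.png

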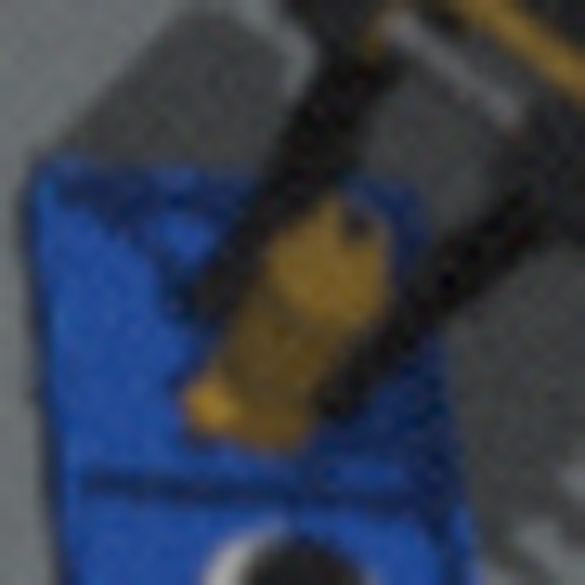

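```bash
python3 - <<'E'
from alpha import *
c=cam("scene"); o,M=st(); G=o["position"]-.0187*M[:,2]; h=.041
for al in (15,20,25,30,35,40):
    a=np.radians(al); n=-(np.sin(a)*M[:,0]+np.cos(a)*M[:,2]); u=-np.cross(n,M[:,1]); u=u if u[2]<.5 else -u
    B=G-h*n; s=np.array([.785,-.62,0]); 
    L=B+n*.0085+.022*(s-n*(s@n))/np.linalg.norm(s-n*(s@n))
    p=proj(c,np.array([B,G+(.066-h)*n,L])); print(al,"tilt",round(np.degrees(np.arccos(n[2])),1),np.round((p-[410,195])*13).tolist())
w=cam("wrist")
for r,s in ((.012,.013),(.017,.013),(.011,.022),(.006,.022)): print(r,s,[round(row(w,o,M,al,r,s)[1]) for al in (10,15,20,25,30,35,40)])
# silhouette of foot rear
E
```

```text
t 31.5 q [ 0.671  0.84   1.753 -1.104  0.719  0.692] p [0.5027 0.3111 0.0295] 
tx [-0.626  0.493 -0.605] ty [ 0.619  0.785 -0.   ] tz [ 0.475 -0.374 -0.796] F [-0.1 -1.   2. ] M [-0.04  0.14 -0.07] g 0.0253
15 tilt 22.2 [[232.0, 415.0], [374.0, 206.0], [200.0, 419.0]]
20 tilt 17.2 [[240.0, 409.0], [369.0, 210.0], [203.0, 421.0]]
25 tilt 12.2 [[249.0, 403.0], [364.0, 213.0], [206.0, 421.0]]
30 tilt 7.2 [[259.0, 396.0], [358.0, 218.0], [211.0, 421.0]]
35 tilt 2.2 [[269.0, 388.0], [351.0, 223.0], [217.0, 419.0]]
40 tilt 2.8 [[279.0, 379.0], [345.0, 228.0], [223.0, 416.0]]
0.012 0.013 [209, 206, 203, 201, 199, 197, 195]
0.017 0.013 [213, 211, 209, 207, 205, 204, 203]
0.011 0.022 [193, 191, 188, 186, 185, 184, 183]
0.006 0.022 [190, 186, 183, 181, 178, 176, 175]
```

```bash
python3 - <<'E'
from alpha import *
def row2(c,o,M,al,h,r,side,dx=0):
    a=np.radians(al); n=np.array([-np.sin(a),0,-np.cos(a)]); p=np.array([np.cos(a),0,-np.sin(a)])
    P=np.array([dx,0,-.0187])-n*(h-r)+p*side
    return proj(c,P@M.T+o["position"])[0][1]
w=cam("wrist"); o,M=st()
from scipy.optimize import least_squares
obs=[(.006,.022,183.3),(.011,.022,192.5),(.011,.0135,196),(.0,.0135,188)]
for ha in (0,1):
  f=lambda v:[row2(w,o,M,v[0],v[1],r,s,v[2] if ha else 0)-y for r,s,y in obs]+([v[2]*300] if ha else [])
  r=least_squares(f,[25,.04,0],x_scale=[10,.01,.01]); print(r.x,np.round(r.fun,1), "ring",row2(w,o,M,*r.x[:2],.017,.013,r.x[2]*ha), "tip",row2(w,o,M,*r.x[:2],.066,0,r.x[2]*ha))
# earlier shot: rows from w18b
obs=[(.006,.022,191.8),(.011,.022,194.5),(.0,.0135,202)]
f=lambda v:[row2(w,o,M,v[0],v[1],r,s)-y for r,s,y in obs]+[row2(w,o,M,v[0],v[1],.066,0)-288.3]
r=least_squares(f,[5,.04],x_scale=[10,.01]); print("early",r.x,np.round(r.fun,1))
for q in (.015,.017,.02,.022,.04,.045): print(q,row2(w,o,M,*r.x,q,.013))
E
```

```text
t 31.6 q [ 0.671  0.84   1.753 -1.104  0.719  0.692] p [0.5027 0.3111 0.0295] 
tx [-0.626  0.493 -0.605] ty [ 0.619  0.785 -0.   ] tz [ 0.475 -0.374 -0.796] F [-0.6 -0.6  1. ] M [-0.01  0.16 -0.09] g 0.0257
[32.1453794   0.03710774  0.        ] [-0.7 -3.   5.1 -1.6] ring 210.4354398937651 tip 315.510581728323
[ 3.18962694e+01  4.38588555e-02 -4.80644126e-03] [-0.4 -3.   4.8 -1.4 -1.4] ring 209.675967496689 tip 310.1486132256482
early [6.67700783 0.04222185] [ 0.   0.3 -0.2 -0. ]
0.015 212.38144486667585
0.017 213.81290959074886
0.02 216.01839245650027
0.022 217.52905758089958
0.04 232.77964775822042
0.045 237.62690294478037
```

play_rows([
  {"x": 0.7,"y": 0,"z": 1,"spin": 0},
  {"x": 0.7,"y": 0,"z": 1,"spin": 0},
  {"x": 0.7,"y": 0,"z": 1,"spin": 0},
], newtons=4)

```text
time: 31.9
position: [0.504, 0.3102, 0.0274]
tool_rot: [0.311, 0.895, -0.105, 0.303]
ft_force: [0.8, -1.8, 4.0]
grip_width: 0.0259
```

```bash
python3 - <<'E'
from h import *
nz(35)
c=cam("wrist"); save(c,"w24.png",(240,150,400,310),4); c=cam("scene"); save(c,"scene24.png",(410,195,455,240),13)
E
```

```text
t 31.9 q [ 0.67   0.846  1.753 -1.114  0.72   0.702] p [0.504  0.3102 0.0274] 
tx [-0.623  0.492 -0.608] ty [ 0.62   0.785 -0.   ] tz [ 0.477 -0.377 -0.794] F [ 0.8 -1.8  4. ] M [-0.33 -0.14 -0.08] g 0.0259
tilt 2.45087202673183 G [0.4951 0.3172 0.0423] B loc [-26.7   4.9] lowest z 0.0007
fwd10 [-7.94 -0.21  6.08] down10 [6.08 0.   7.94]
tooltilt 37.45081211175022 F [ 0.82 -1.82  4.  ]
```

View pics/w24.png

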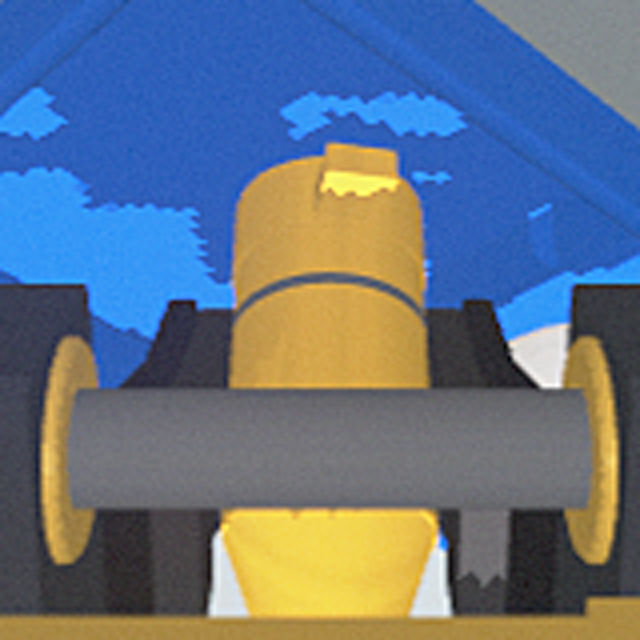

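View pics/scene24.png

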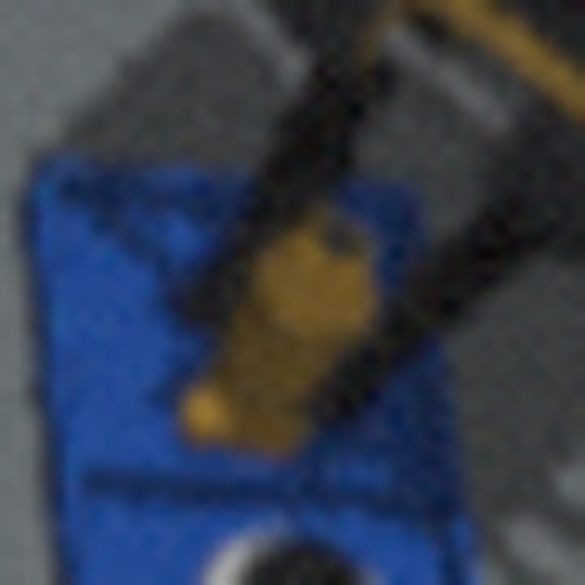

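```bash
python3 - <<'E'
from h import *
c=cam("scene")
p=onz(c,(436.3,213.1),.0695); o,M=st(); G=o["position"]-.0187*M[:,2]; v=p-G; print(p,G,"offset",v,"tilt~",np.degrees(np.arctan2(np.hypot(*v[:2]),v[2])), "along s",v@np.array([.785,-.62,0]),"along ty",v@M[:,1])
E
```

```text
t 32.05 q [ 0.67   0.846  1.753 -1.114  0.72   0.702] p [0.504  0.3101 0.0273] 
tx [-0.623  0.492 -0.608] ty [ 0.62   0.785 -0.001] tz [ 0.477 -0.377 -0.794] F [ 0.7 -1.9  4.7] M [-0.42 -0.15 -0.13] g 0.0262
[0.49692738 0.3167162  0.0695    ] [0.49505806 0.31717611 0.04212363] offset [ 0.00186931 -0.00045991  0.02737637] tilt~ 4.022317618994644 along s 0.0017525532572322676 along ty 0.0007818925779321566
```

play_rows([
  {"x": -0.6,"y": 0,"z": -0.8,"spin": 0},
  {"x": 0,"y": 0,"z": 0,"spin": 0},
  {"x": 0,"y": 0,"z": 0,"spin": 0},
  {"x": 0,"y": 0,"z": 0,"spin": 0},
  {"x": 0,"y": 0,"z": 0,"spin": 0},
], grip=0.7)

```text
time: 32.55
position: [0.5024, 0.3119, 0.0253]
tool_rot: [0.311, 0.896, -0.104, 0.3]
ft_force: [0.8, -0.9, -0.1]
grip_width: 0.0563
```

```bash
python3 - <<'E'
from h import *
nz(35)
c=cam("wrist"); save(c,"w25.png",(240,150,400,310),4); c=cam("scene"); save(c,"scene25.png",(410,195,455,240),13)
E
```

```text
t 32.55 q [ 0.671  0.847  1.753 -1.109  0.713  0.699] p [0.5024 0.3119 0.0253] 
tx [-0.627  0.494 -0.602] ty [0.619 0.786 0.001] tz [ 0.474 -0.372 -0.798] F [ 0.8 -0.9 -0.1] M [ 0.21  0.33 -0.01] g 0.0563
tilt 2.0324062165430177 G [0.4935 0.3188 0.0402] B loc [-28.2   7. ] lowest z -0.0012
fwd10 [-7.98 -0.22  6.02] down10 [ 6.02 -0.01  7.98]
tooltilt 37.03179115054521 F [ 0.83 -0.86 -0.05]
```

View pics/w25.png

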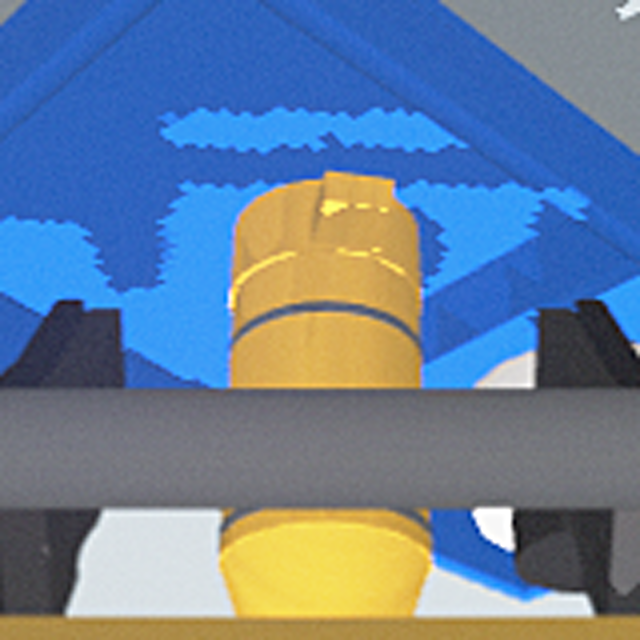

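View pics/scene25.png

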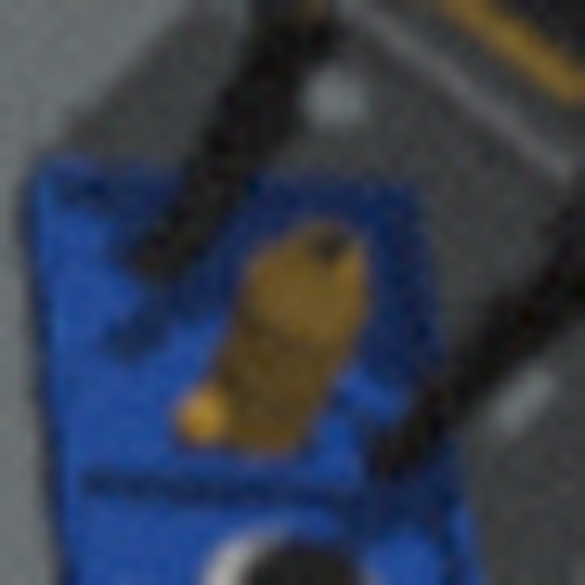

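play_rows([
  {"x": 0,"y": 0,"z": -8,"spin": 0},
  {"x": 0,"y": 0,"z": -15,"spin": 0},
  {"x": 0,"y": 0,"z": -25,"spin": 0},
  {"x": 0,"y": 0,"z": -35,"spin": 0},
  {"x": 0,"y": 0,"z": -40,"spin": 0},
  {"x": 0,"y": 0,"z": -45,"spin": 0},
  {"x": 0,"y": 0,"z": -45,"spin": 0},
  {"x": 0,"y": 0,"z": -20,"spin": 0},
])

```text
time: 33.45
position: [0.3862, 0.4004, 0.2172]
tool_rot: [0.311, 0.897, -0.106, 0.296]
ft_force: [-0.1, 0.4, 0.3]
grip_width: 0.0606
```

```bash
python3 - <<'E'
from h import *
st()
c=cam("wrist"); save(c,"w26.png"); c=cam("scene"); save(c,"scene26.png",(210,150,490,310),2.8);save(c,"scene26b.png",(400,190,460,260),10); c=cam("side"); save(c,"side26.png",(160,100,440,310),2.8)
E
```

```text
t 33.45 q [ 0.932  0.539  1.637 -0.726  1.119  0.409] p [0.3862 0.4004 0.2172] 
tx [-0.631  0.495 -0.597] ty [ 0.621  0.784 -0.006] tz [ 0.465 -0.375 -0.802] F [-0.1  0.4  0.3] M [0.24 0.29 0.07] g 0.0606
```

View pics/w26.png

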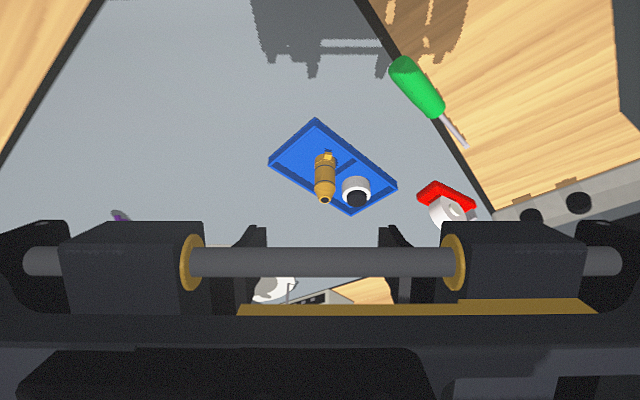

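View pics/scene26.png

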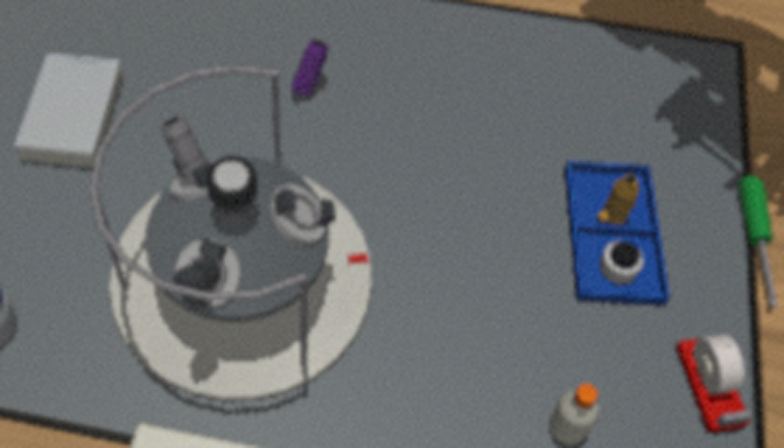

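View pics/side26.png

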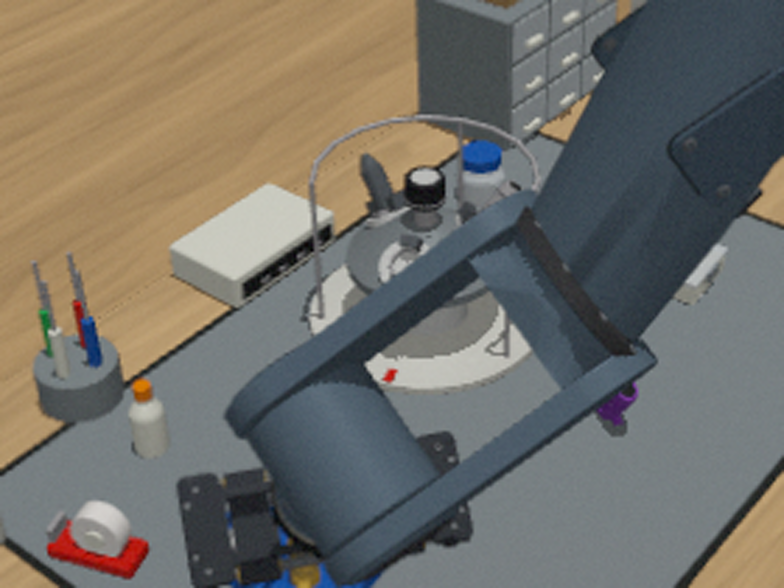

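play_rows([
  {"x": -30,"y": -4,"z": -15,"spin": 0},
  {"x": -44,"y": -12,"z": -8,"spin": 0},
  {"x": -44,"y": -12,"z": -5,"spin": 0},
  {"x": -44,"y": -12,"z": -5,"spin": 0},
  {"x": -44,"y": -12,"z": -5,"spin": 0},
  {"x": -40,"y": -12,"z": 0,"spin": 0},
  {"x": 0,"y": 0,"z": 0,"spin": 0},
])

```text
time: 34.3
position: [0.4888, 0.2291, 0.3852]
tool_rot: [0.309, 0.898, -0.12, 0.29]
ft_force: [-0.2, -0.2, 0.1]
grip_width: 0.061
```

```bash
python3 - <<'E'
from h import *
c=cam("scene"); st()
c=cam("wrist"); save(c,"w27.png"); st()
E
```

```text
t 34.35 q [ 0.559  0.238  1.611 -0.665  1.18  -0.126] p [0.4871 0.23   0.3827] 
tx [-0.644  0.484 -0.593] ty [ 0.623  0.781 -0.04 ] tz [ 0.444 -0.395 -0.804] F [ 0.2  0.5 -0.7] M [ 0.24  0.33 -0.  ] g 0.0608
t 34.4 q [ 0.561  0.239  1.612 -0.664  1.18  -0.125] p [0.4859 0.231  0.3813] 
tx [-0.646  0.482 -0.591] ty [ 0.622  0.782 -0.042] tz [ 0.442 -0.395 -0.805] F [-0.7  0.4 -0.8] M [ 0.2   0.29 -0.  ] g 0.0612
```

View pics/w27.png

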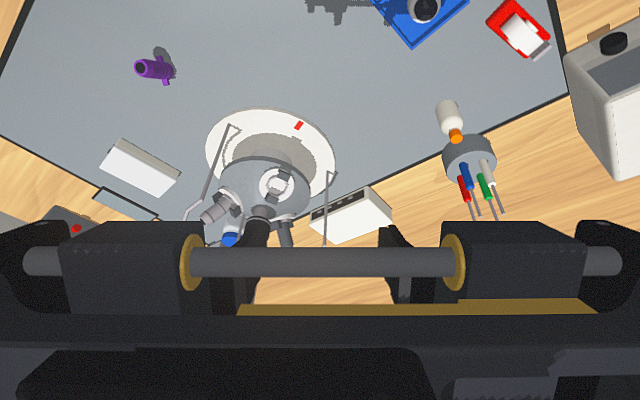

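```bash
python3 - <<'E'
from h import *
o=robot.get_obs();c=cam("wrist"); save(c,"w28.png",(190,95,350,225),5)
s=cam("scene"); save(s,"scene28.png",(240,170,350,260),7)
o2,M=st(); print(o["position"])
C=np.array([.651,-.0543])
print("pred seat",proj(c,S),"mark",proj(c,[.6118,.0585,.013]), "scene seat",proj(s,S))
for d in (-6,-3,3,6):
    bb=b+np.radians(d); P=np.r_[C+.06*np.array([np.cos(bb),np.sin(bb)]),.115]; print(d,proj(c,P)[0],proj(s,P)[0])
E
```

```text
t 34.5 q [ 0.564  0.241  1.613 -0.664  1.18  -0.125] p [0.4851 0.2325 0.3805] 
tx [-0.649  0.479 -0.591] ty [ 0.619  0.784 -0.044] tz [ 0.442 -0.394 -0.806] F [-0.3 -0.2  0.5] M [0.18 0.27 0.01] g 0.0609
[0.48593493 0.23098755 0.38132167]
pred seat [[276.13412644 187.03342756]] mark [[298.28000693 126.79932905]] scene seat [[317.53820987 225.12448451]]
-6 [279.32086407 188.52007579] [317.72492642 227.18769817]
-3 [277.75448019 187.75351187] [317.66294056 226.15197108]
3 [274.4648638  186.36256018] [317.35142673 224.10796276]
6 [272.75201262 185.743484  ] [317.10344073 223.1050701 ]
```

View pics/w28.png

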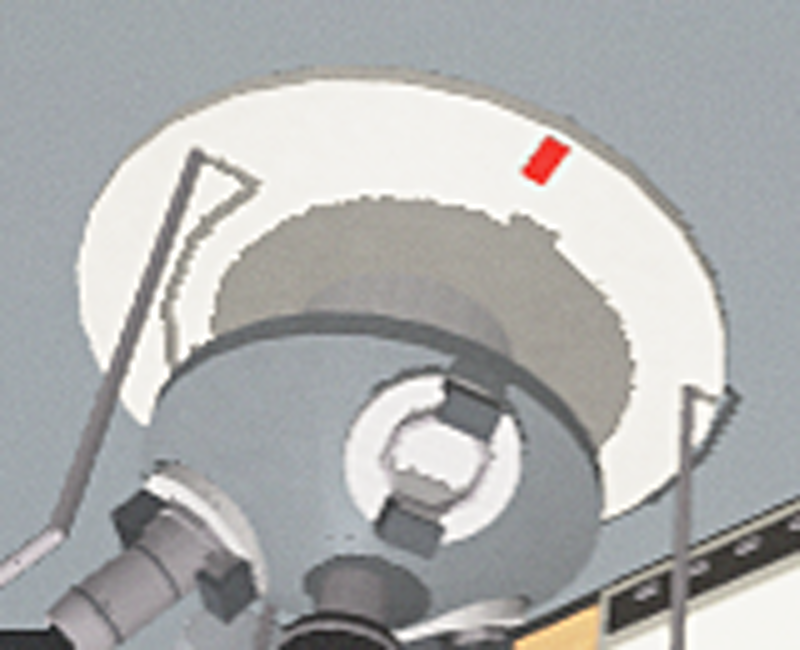

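View pics/scene28.png

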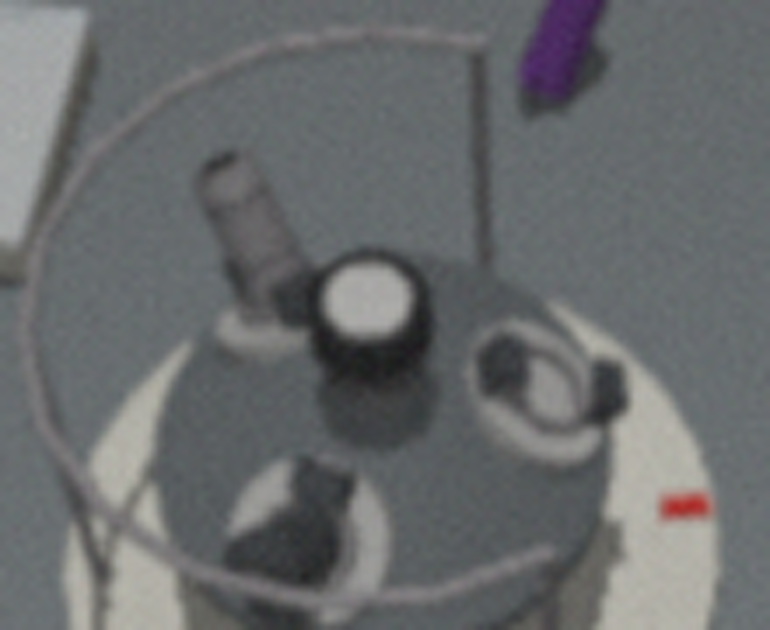

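```bash
python3 - <<'E'
from h import *
c=cam("scene"); save(c,"scene29.png",(390,185,480,275),7)
print(robot.hand_in()); print(robot.get_obs()["time"])
E
```

```text
the job is handed in; nothing more can be done
None
the job is handed in; nothing more can be done
```

View pics/scene29.png

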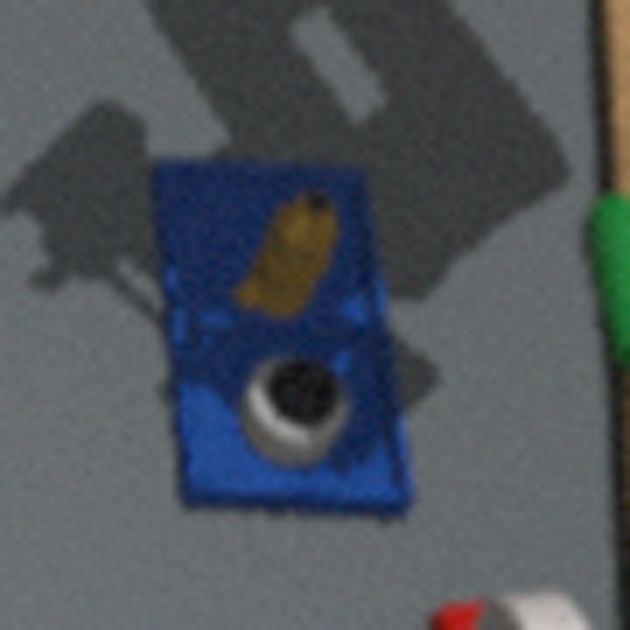

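The job is done and handed in at about 34.6 s. The brass nozzle stands upright on the floor of the tray's empty half, and the turret is left indexed on the red mark.

- **Turret:** I turned it by the knob about 106° to bring the brass nozzle over the mark. After unscrewing, the empty seat still sat within about 1° of its predicted place.
- **Unscrewing:** The tool only moves along its own axes and spins, so I tilted it about 37° by pushing against the arm's reach limit. It drifted to about 8° off the nozzle's axis by the time I gripped. I turned the nozzle about 70° anticlockwise, inside the free range, and drew it straight out with almost no force.
- **Setting down:** Tilting the tool back upright at the left reach limit did not work. Instead I touched the nozzle's foot to the tray floor and let it pivot upright in a light grip, pressed it flat, opened the jaws and backed away.
- **Final checks:** The last pictures show the nozzle standing free and the filter in its place. Both steel nozzles are seated, and the purple look-alike and the other items in view look undisturbed.

**Disagreements and risks:**
- **Tray position:** The scene and side cameras disagreed by about 1 cm, so I relied on a closer wrist-camera fit, good to about 2 mm.
- **Nozzle lean before release:** Estimates differed between about 2° and 5°.
- **Joint 3:** It read 0.218 rad at the reach limit, where the stated limit is 0.22. I took that as the same limit rounded, but could not confirm it.

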